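# Build up a ventilator filter cassette in its assembly nest and put the press weight on

## Task

Lift the white cassette body up off the drying rack where it hangs and seat it in the blue-cornered assembly nest, then stack every teal filter frame that is lying out squarely on it inside the corner guides, and lay the white cover flat on top. Finally carry the tall, top-heavy press weight over without tipping it and leave it standing upright on the middle of the cover; leave the pump bottle, carton and dish where they are.

Things in the scene. Friction and masses are not known exactly. Their poses are not given: they have to be found in the camera images.
- pocket (a point): Floor centre of the fixed nest's pocket, on its aluminium plate's top, 10 mm above the counter; x along its length, y across, z up. Four blue L-shaped corner guides, 8 mm thick, rise 74 mm, then flare out to 85 mm. Pocket 125 (x) x 61 mm (y): 2.5 mm a side round the parts. Long sides are open in the middle for 82 mm (fingers), short ends for 30 mm (lugs). Parts fit either way round.
- rack_top (a point): Point midway between the tops of the two steel uprights of the fixed drying rack, 120 mm above the counter. The uprights stand along the rack's x axis at +-67 mm from here, each 8 mm (x) x 24 mm (y), on a base plate 180 x 80 x 8 mm.
- tub_center (a point): Centre of the cassette body, a white and grey box 120 (x) x 56 (y) x 32 mm (z), teal band, 160 g. At each short end a lug 20 mm wide sticks out 18 mm, flush with the top, and turns down to 10 mm below this centre. Starts hanging by the lugs on the rack's uprights, long axis as the rack's x: lift over 25 mm straight up to free it. Grip across the 56 mm width, mid-length.
- frame1_center (a point): Centre of a filter frame: flat teal-rimmed rectangle with white pleats, 120 mm (x) x 56 mm (y) x 9 mm (z), 50 g, lying flat on the counter to the robot's left. Two to four of the four frames are present; all are alike. To be gripped across the 56 mm width.
- frame2_center (a point): Centre of a filter frame: flat teal-rimmed rectangle with white pleats, 120 mm (x) x 56 mm (y) x 9 mm (z), 50 g, lying flat on the counter to the robot's left. Two to four of the four frames are present; all are alike. To be gripped across the 56 mm width.
- frame3_center (a point): Centre of a filter frame: flat teal-rimmed rectangle with white pleats, 120 mm (x) x 56 mm (y) x 9 mm (z), 50 g, lying flat on the counter to the robot's left. Two to four of the four frames are present; all are alike. To be gripped across the 56 mm width.
- frame4_center (a point): Centre of a filter frame: flat teal-rimmed rectangle with white pleats, 120 mm (x) x 56 mm (y) x 9 mm (z), 50 g, lying flat on the counter to the robot's left. Two to four of the four frames are present; all are alike. To be gripped across the 56 mm width.
- cover_center (a point): Centre of the cover: plain white plate 120 mm (x) x 56 mm (y) x 12 mm (z), 90 g, with a purple circle 50 mm across in the middle of its top face; starts lying flat on the counter, circle up, between robot and nest.
- weight_center (a point): Point half-way up the press weight, on its axis, 75 mm above its underside; z up along it. 150 mm tall, about 550 g, top-heavy: black foot disc 44 mm across, 8 mm thick; stem 14 mm across; steel head 46 mm across, 45 mm high, with purple band (head centre 52.5 mm above this point). Grip it by the head. Starts upright on the counter, on the robot's right.
- pump_center (a point): Bystander: white and green pump bottle, 60 mm across, about 158 mm tall; this point is on its axis 55 mm above its underside.
- carton_center (a point): Bystander: centre of a white carton 90 x 130 x 60 mm.
- dish_center (a point): Bystander: white bowl-shaped dish, 90 mm across, 40 mm high; point half-way up.
Not all that is in view belongs to the job. Leave any yellow look-alike of the part that bears cover_center alone.

How it is judged (in metres and radians):
On the way, in this order (a step that is already met when the one before it is completed fails the run):
1. the cassette body is off the rack, seated square and flat on the floor of the nest's pocket, and let go (horizontal distance between tub_center and pocket below 0.006 m and angle between the x axis of tub_center and the x axis of pocket, either way round below 0.1 rad and angle between tub_center's own z axis and vertical below 0.05 rad and z of tub_center in the frame of pocket between 0.013 and 0.019 m and contact force between the fingers and tub below 0.5 N and linear speed of tub below 0.03 m/s), for 0.2 s.
2. every filter frame present lies square and flat on the body in the pocket, let go (all of step 1 and horizontal distance between each of frame1_center, frame2_center, frame3_center, frame4_center and pocket below 0.006 m and angle between the x axis of each of frame1_center, frame2_center, frame3_center, frame4_center and the x axis of pocket, either way round below 0.1 rad and angle between each of frame1_center, frame2_center, frame3_center, frame4_center's own z axis and vertical below 0.05 rad and z of frame1_center in the frame of pocket between 0.0335 and 0.0665 m and contact force between the fingers and frame1 below 0.5 N and linear speed of each of frame1, frame2, frame3, frame4 below 0.03 m/s and z of frame2_center in the frame of pocket between 0.0335 and 0.0665 m and contact force between the fingers and frame2 below 0.5 N and z of frame3_center in the frame of pocket between 0.0335 and 0.0665 m and contact force between the fingers and frame3 below 0.5 N and z of frame4_center in the frame of pocket between 0.0335 and 0.0665 m and contact force between the fingers and frame4 below 0.5 N), for 0.2 s.
3. the cover lies square and flat on top of all the frames, let go (all of step 2 and horizontal distance between cover_center and pocket below 0.006 m and angle between the x axis of cover_center and the x axis of pocket, either way round below 0.1 rad and angle between cover_center's own z axis and vertical below 0.05 rad and z of cover_center in the frame of pocket below 0.077 m and z of cover_center in the frame of frame1_center above 0.008 m and z of cover_center in the frame of frame2_center above 0.008 m and z of cover_center in the frame of frame3_center above 0.008 m and z of cover_center in the frame of frame4_center above 0.008 m and contact force between the fingers and cover below 0.5 N and linear speed of cover below 0.03 m/s), for 0.2 s.
At the end, for the whole second after the job is handed in: Body, all present frames and cover lie in that order in the pocket, each within 6 mm of its centre, 0.1 rad of its direction and 0.05 rad of flat, body on the floor to 3 mm; press weight upright (0.05 rad) on the cover within 15 mm of its middle; all released, at rest (all of step 3 and horizontal distance between weight_center and cover_center below 0.015 m and angle between weight_center's own z axis and vertical below 0.05 rad and z of weight_center in the frame of cover_center between 0.077 and 0.085 m and contact force between the fingers and weight below 0.5 N and linear speed of weight below 0.03 m/s); the robot touches nothing.
It fails at once if the press weight is tipped over (leans more than 0.5 rad) (angle between weight_center's own z axis and vertical above 0.5 rad).
It fails at once if the pump bottle is displaced by more than 30 mm (distance of pump_center from where it was at the start of the episode above 0.03 m).
It fails at once if the carton is displaced by more than 30 mm (distance of carton_center from where it was at the start of the episode above 0.03 m).
It fails at once if the dish is displaced by more than 30 mm (distance of dish_center from where it was at the start of the episode above 0.03 m).
Of frame1, frame2, frame3, frame4 only 2 to 4 are there at a start; the rules pass over those that are not, and their reading is None.
At some moment in a run one of frame1, frame2, frame3, frame4 may be knocked a few centimetres aside while the robot is not near it.
It also fails if it takes over 210 s, if anything falls off the work surface, if the arm or the gripper's body presses on something with over 40 N, if the wrist force passes 120 N, or if a joint passes its speed limit or range.

## Robot

A 6-joint arm with a two-finger parallel gripper is mounted at the origin on the work surface. World frame = base frame: x ahead of the robot, y to its left, z up, the work surface at z = 0. Lengths are in m, angles in degrees, forces in N, time in s.
With the tool pointing down it reaches from about 0.4 to 0.825 m from the base axis. Payload 7 kg.
Tool frame: the origin (TCP) lies midway between the tips of the shut fingers; the grasp point (between the pads) lies 19 mm behind it (r.hold_point_z is the distance from the TCP to the grasp point, in m); x points along the fingers, y is the direction in which the jaws open and shut, and the axes are right-handed (so a half turn about x gives the same grasp; the last joint's range is limited). The gripper opens to 88 mm and grips with 3 to 60 N. Pads are 19 mm wide; open, the fingers measure 130 mm over their backs; the gripper's body (78 mm by 193 mm) begins 47 mm behind the grasp point.
Start: joints at [79.761, 20.546, 0.682, 0, -70.136, -16.507], TCP at [0.304, 0.603, 0.227] pointing down, gripper open.
Joint ranges: [-176.03, 176.03], [-82.01, 121.73], [-58.28, 71.71], [-173.87, 95.51], [-174.79, -0.11], [-173.66, 173.66]. Speed limits (degrees/s): [136.94, 136.94, 172.46, 180, 180, 180].

## Interface

Orientations are given as [roll, pitch, yaw] about the fixed x, y, z axes, in that order (R = Rz(yaw) Ry(pitch) Rx(roll)).
In Python, from plant import r, viewer, order gives the robot as it stands. The module is installed in compiled form; this text tells all that it offers.
- The arm moves only by the shell command python3 -m creep 'ROWS' [FORCE]. ROWS is JSON, a list of rows, each an object of numbers: "ax", "ay", "az": the turn, a rotation vector about the tool's x, y, z in degrees; "tx", "ty", "tz": the shift along the tool's x, y, z in m; "fingers": the finger opening in m, from 0 to 0.0876. A call has 1 to 5 rows; each row is the pose to reach, as a shift and turn from the pose commanded when the call began, along the tool's axes at that moment; what a row does not reach only later rows make up. A row lasts 1/10 s, in which the tool goes at most 50 mm and 8.59 degrees, less where a joint would pass 70% of its speed; a pose out of reach is approached as far as the arm can. A call with a gripper value outside its range is refused whole. The fingers move at their own pace and stop on an object; FORCE is the grip in N (left out, the last holds). Time passes only in rows, so rows that repeat a pose let the fingers close. It gives the time, the measured TCP pose, the force and the opening at its end, in the units of the state.
- r.get_state(): the state, without advancing time (a new reading comes with each control period).
- viewer.capture(name): name is "scene" or "top" or "wrist"; returns a dict with "pixels" (480x640x3 uint8, blue, green, red), "depth" (480x640 float32, m along the optical axis (not along the pixel's ray), 0 where there is no reading), "fx", "fy", "cx", "cy" (pixels), "k1" (the pictures are not rectified: a ray, as slopes to the right and down, at radius r is drawn at 1 + k1 r^2 times it, then the intrinsics apply), "rvec" (rotation vector, rad) and "tvec" (3), from world to camera coordinates, as OpenCV has them; the wrist camera has in their place "T_tool_cam" (4x4, takes a point from camera to tool coordinates, whose origin is the TCP and whose axes are the tool frame's). Camera axes: x right, y down, z forward; pixel columns grow to the right and rows downward; lengths in m; the calibration is good to about 2 mm. A picture is of the moment at which its call begins: read the wrist's pose just before it.
- order.close_job(): hands the job in, once; it reports no verdict.
The state is a dict: "time_s": time; "joints": joint angles; "qd": joint speeds; "joint_torque": joint torques, N m; "tcp_pos": TCP position; "eef_rot": TCP orientation; "contact_force": force on the tool from outside, world axes, zero at the start; "moment": the same for the moment, N m; "gripper_width": finger opening in m.
Only numpy, scipy, OpenCV 4.12 (cv2) and the standard library are available. Lean on these libraries where they do the work, as an engineer would, in place of code of your own. Each camera call takes 0.05 s, during which the arm holds its last target.

## Working session

There is one attempt and no reset: what is moved stays moved. The work goes in short steps, Python scripts to look and compute and a shell command to move; the robot and the scene stay as the last step left them, time stands still between calls to the robot, and variables do not carry over. Pictures are saved under pics/ and viewed, and the job is handed in when it is done.

```bash
mkdir -p pics; ls; cat > h.py <<'E'
import numpy as np, cv2
from scipy.spatial.transform import Rotation as R
from plant import r, viewer, order
def T_tool():
    s=r.get_state(); T=np.eye(4); T[:3,:3]=R.from_euler('xyz',s['eef_rot'],degrees=True).as_matrix(); T[:3,3]=s['tcp_pos']; return T
def cap(name,fn=None):
    T=T_tool(); c=viewer.capture(name)
    if 'rvec' in c:
        M=np.eye(4); M[:3,:3]=cv2.Rodrigues(np.array(c['rvec'],float))[0]; M[:3,3]=np.ravel(c['tvec']); c['Twc']=np.linalg.inv(M)
    else: c['Twc']=T@np.array(c['T_tool_cam'])
    if fn: cv2.imwrite('pics/'+fn,c['pixels']); 
    np.savez('last_%s.npz'%name,pixels=c['pixels'],depth=c['depth'],Twc=c['Twc'],K=np.array([c['fx'],c['fy'],c['cx'],c['cy'],c['k1']]))
    return c
def load(name): return dict(np.load('last_%s.npz'%name))
def rays(d,uv):
    fx,fy,cx,cy,k1=d['K']; uv=np.atleast_2d(uv).astype(float)
    p=np.c_[(uv[:,0]-cx)/fx,(uv[:,1]-cy)/fy]; q=p.copy()
    for _ in range(20): q=p/(1+k1*(q**2).sum(1,keepdims=True))
    return np.c_[q,np.ones(len(q))]
def on_plane(d,uv,z):
    v=rays(d,uv)@d['Twc'][:3,:3].T; o=d['Twc'][:3,3]; return o+v*((z-o[2])/v[:,2:])
def cloud(d):
    v,u=np.mgrid[0:480,0:640]; q=rays(d,np.c_[u.ravel(),v.ravel()])*d['depth'].reshape(-1,1)
    return (q@d['Twc'][:3,:3].T+d['Twc'][:3,3]).reshape(480,640,3)
def proj(d,P):
    M=np.linalg.inv(d['Twc']); q=np.atleast_2d(P)@M[:3,:3].T+M[:3,3]; p=q[:,:2]/q[:,2:]
    p=p*(1+d['K'][4]*(p**2).sum(1,keepdims=True)); return p*d['K'][:2]+d['K'][2:4]
E
python3 - <<'E'
from h import *
print(r.get_state(), r.hold_point_z)
for n in ['scene','top','wrist']:
    c=cap(n,n+'0.png'); print(n,c['fx'],c['cx'],c['k1'],c['Twc'].round(3).tolist(), (c['depth']>0).mean())
E
```

```text
pics
{'time_s': 0.0, 'joints': array([ 7.97592187e+01,  2.05911396e+01,  6.31963584e-01, -1.95955311e-02,
       -7.01335402e+01, -1.65087870e+01]), 'qd': array([ 0.07179859,  0.08222431, -0.02533103,  0.11706022,  0.02500175,
        0.01453233]), 'joint_torque': array([-1.87743390e-03, -5.82716596e+01,  2.93065274e+01,  6.99745461e+00,
        6.86368949e-03, -1.67727899e-04]), 'tcp_pos': array([0.30359871, 0.60232111, 0.2256139 ]), 'eef_rot': array([  95.27309267,   89.90547095, -111.4831497 ]), 'contact_force': array([-0.45312381, -1.2009891 , -0.73037938]), 'moment': array([-0.04656453,  0.07573043, -0.01225058]), 'gripper_width': 0.08774367064879675} 0.0188
scene 469.7276856053715 320.9528863426344 -0.009670478321754869 [[0.067, 0.652, -0.756, 1.344], [0.998, -0.028, 0.065, -0.048], [0.021, -0.758, -0.652, 0.803], [0.0, 0.0, 0.0, 1.0]] 0.9957194010416667
top 606.7960440016496 313.7470557981297 -0.19583869666941717 [[-0.018, -0.983, 0.182, 0.292], [-1.0, 0.014, -0.026, 0.036], [0.023, -0.182, -0.983, 1.403], [0.0, 0.0, 0.0, 1.0]] 0.9959993489583333
wrist 370.92107205769344 318.9195685102409 -0.07738989268441288 [[-0.45, -0.85, -0.274, 0.377], [-0.893, 0.429, 0.136, 0.565], [0.001, 0.306, -0.952, 0.384], [0.0, 0.0, 0.0, 1.0]] 0.996083984375
```

View images.

View pics/scene0.png

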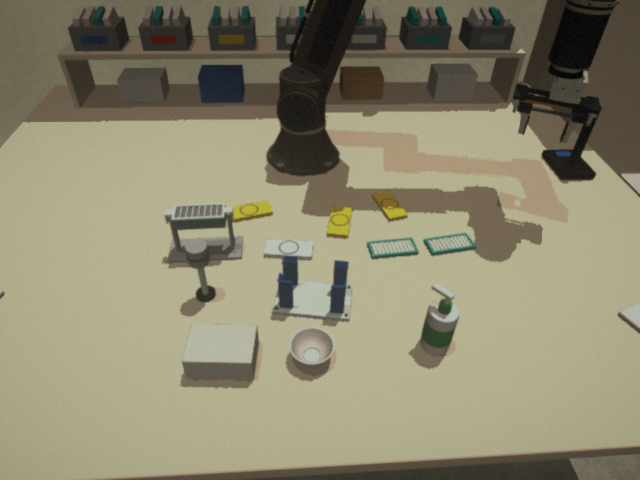

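View pics/top0.png

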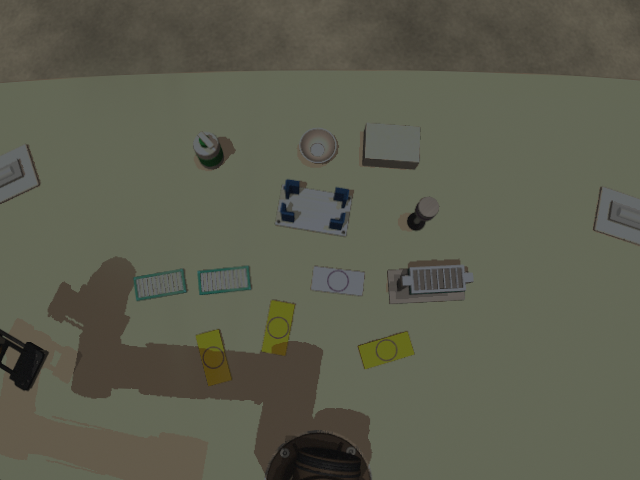

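View pics/wrist0.png

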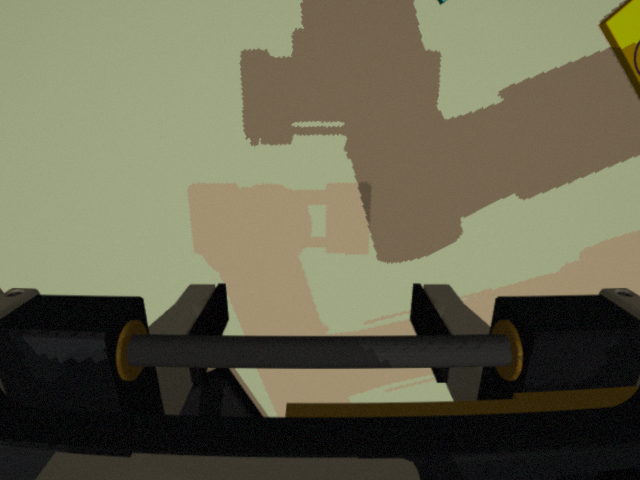

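Two teal frames (top view ≈(160,285) and (225,280)), body on rack ≈(437,280), nest ≈(313,210), white cover ≈(338,281), weight head ≈(427,208), bystanders at pump (208,150), dish (318,147) and carton (392,145); three yellow decoys.

```bash
cat > m.py <<'E'
from h import *
def rep(name,box,lo,hi,mask=None,rect=True):
    d=load(name); P=cloud(d); u0,v0,u1,v1=box
    m=np.zeros((480,640),bool); m[v0:v1,u0:u1]=1
    m&=(P[...,2]>lo)&(P[...,2]<hi)
    if mask is not None: m&=mask(d['pixels'].astype(int))
    Q=P[m]
    if len(Q)<10: print('few',len(Q)); return
    z=np.median(Q[:,2]); (c,s,a)=cv2.minAreaRect(Q[:,:2].astype(np.float32))
    print(name,box,'n',len(Q),'z',np.percentile(Q[:,2],[5,50,95]).round(4),'rect',np.round(c,4),np.round(s,4),round(a,1),'mean',Q.mean(0).round(4)); return Q
E
python3 - <<'E'
from m import *
boxes={'frA':(125,262,192,305),'frB':(193,260,257,300),'cover':(305,260,370,302),'tubtop':(398,258,480,305),'head':(410,192,445,222)}
for k,b in boxes.items():
    print(k)
    lo={'frA':.004,'frB':.004,'cover':.005,'tubtop':.1,'head':.12}[k]
    rep('top',b,lo,.2)
print('weight foot'); rep('top',(400,205,430,235),.004,.02)
print('plate');rep('top',(270,180,360,240),.004,.02)
print('guides');Q=rep('top',(270,172,360,240),.06,.1)
for n,b in [('pump',(185,125,230,172)),('dish',(295,125,342,170)),('carton',(358,118,425,172))]: print(n);rep('top',b,.01,.25)
print('scene')
rep('scene',(360,232,420,262),.004,.03);rep('scene',(422,230,478,258),.004,.03);rep('scene',(260,235,317,262),.005,.03);rep('scene',(160,200,238,225),.1,.2);rep('scene',(183,235,212,265),.12,.2)
d=load('top');P=cloud(d); print('table z',np.median(P[330:340,450:600,2]))
d=load('scene');P=cloud(d); print('table z',np.median(P[400:420,100:500,2]))
E
```

```text
frA
top (125, 262, 192, 305) n 1477 z [0.0044 0.0085 0.014 ] rect [0.4633 0.3651] [0.1606 0.0995] 89.6 mean [0.4615 0.3607 0.0087]
frB
top (193, 260, 257, 300) n 1498 z [0.0045 0.009  0.0144] rect [0.4697 0.2085] [0.1487 0.0917] 89.3 mean [0.4697 0.2089 0.0091]
cover
top (305, 260, 370, 302) n 1436 z [0.0056 0.0131 0.0183] rect [ 0.4638 -0.0537] [0.1496 0.0962] 88.9 mean [ 0.4624 -0.0535  0.0127]
tubtop
top (398, 258, 480, 305) n 1699 z [0.116  0.1233 0.1288] rect [ 0.4493 -0.2632] [0.0579 0.1573] 1.8 mean [ 0.4485 -0.2606  0.1229]
head
top (410, 192, 445, 222) n 413 z [0.129  0.1506 0.1555] rect [ 0.6014 -0.2447] [0.0448 0.0459] 87.0 mean [ 0.5993 -0.2425  0.1481]
weight foot
top (400, 205, 430, 235) n 292 z [0.0044 0.0077 0.0141] rect [ 0.6057 -0.2422] [0.0704 0.0716] 87.7 mean [ 0.6004 -0.2375  0.0083]
plate
top (270, 180, 360, 240) n 2825 z [0.0047 0.0107 0.0164] rect [ 0.6341 -0.0051] [0.2133 0.1455] 89.4 mean [ 0.6295 -0.0027  0.0106]
guides
top (270, 172, 360, 240) n 509 z [0.0635 0.0907 0.0984] rect [ 0.6308 -0.0009] [0.1444 0.0803] 79.8 mean [ 0.6317 -0.0008  0.0869]
pump
to
[... 416 characters left out ...]
32, 420, 262) n 755 z [0.0048 0.0082 0.0118] rect [0.4673 0.2025] [0.1438 0.0995] 87.5 mean [0.4719 0.2073 0.0082]
scene (422, 230, 478, 258) n 734 z [0.0049 0.0088 0.0118] rect [0.4611 0.3568] [0.1515 0.098 ] 87.2 mean [0.4634 0.3584 0.0087]
scene (260, 235, 317, 262) n 768 z [0.0081 0.0114 0.0139] rect [ 0.4639 -0.0558] [0.1205 0.0606] 82.2 mean [ 0.4669 -0.0555  0.0113]
scene (160, 200, 238, 225) n 1255 z [0.1069 0.12   0.1245] rect [ 0.4515 -0.2629] [0.0622 0.1537] 1.2 mean [ 0.4568 -0.2617  0.1187]
scene (183, 235, 212, 265) n 484 z [0.1225 0.149  0.1526] rect [ 0.6073 -0.2444] [0.0435 0.0463] 0.5 mean [ 0.6126 -0.2422  0.1429]
table z 0.0014403506062902194
table z 0.0008579093492043777
```

```bash
cat >> h.py <<'E'
def goal(pos,psi,tip=0):
    """delta in tool axes to TCP pos, jaw axis heading psi deg, tool down"""
    T=T_tool(); c,s=np.cos(np.radians(psi)),np.sin(np.radians(psi))
    G=np.array([[0,c,s],[0,s,-c],[-1,0,0.]])
    dt=T[:3,:3].T@(np.array(pos)-T[:3,3]); rv=R.from_matrix(T[:3,:3].T@G).as_rotvec(degrees=True)
    st=r.get_state()
    print('t',round(st['time_s'],2),'pos',T[:3,3].round(4),'psi',psi_now().round(2),'tilt',np.degrees(np.arccos(np.clip(-T[2,0],-1,1))).round(2),'w',round(st['gripper_width'],4),'j',st['joints'].round(1),'F',st['contact_force'].round(1))
    print('  shift',dt.round(4),'turn',rv.round(2),'rows>=',int(np.ceil(max(np.linalg.norm(dt)/.05,np.linalg.norm(rv)/8.59))))
def psi_now():
    T=T_tool(); return np.degrees(np.arctan2(T[1,1],T[0,1]))
E
python3 - <<'E'
from h import *
goal([.45,.3,.3],0); goal([.45,.3,.3],180)
c=viewer.capture('wrist'); print(np.round(c['T_tool_cam'],3))
E
```

```text
t 0.15 pos [0.3036 0.6024 0.2258] psi -116.75 tilt 0.07 w 0.0876 j [ 79.8  20.6   0.6  -0.  -70.1 -16.5] F [-0.3 -0.1  0.4]
  shift [-0.0738  0.2043 -0.2668] turn [-1.1675e+02  7.0000e-02 -6.0000e-02] rows>= 14
t 0.15 pos [0.3036 0.6024 0.2258] psi -116.75 tilt 0.07 w 0.0876 j [ 79.8  20.6   0.6  -0.  -70.1 -16.5] F [-0.3 -0.1  0.4]
  shift [-0.0738  0.2043 -0.2668] turn [ 6.325e+01 -5.000e-02 -6.000e-02] rows>= 8
[[ 0.    -0.306  0.952 -0.159]
 [ 1.    -0.    -0.     0.   ]
 [ 0.     0.952  0.306 -0.083]
 [ 0.     0.     0.     1.   ]]
```

```bash
python3 -m creep '[{"tx":-0.10,"ty":0.19,"tz":-0.25,"ax":63},{"tx":-0.10,"ty":0.19,"tz":-0.25,"ax":63},{"tx":-0.10,"ty":0.19,"tz":-0.25,"ax":63},{"tx":-0.10,"ty":0.19,"tz":-0.25,"ax":63},{"tx":-0.10,"ty":0.19,"tz":-0.25,"ax":63}]'; python3 - <<'E'
from h import *
goal([.46,.26,.36],180)
E
```

```text
t 0.2 pos [0.3037 0.6025 0.226 ] psi -116.75 tilt 0.06 w 0.0875 j [ 79.8  20.6   0.7  -0.  -70.1 -16.5] F [ 0.9  0.7 -0.3]
  shift [-0.1337  0.2356 -0.2938] turn [ 6.325e+01 -4.000e-02 -5.000e-02] rows>= 8invalid input
```

```bash
python3 -m creep '[{"ax":63,"ay":0,"az":0,"tx":-0.10,"ty":0.19,"tz":-0.25,"fingers":0.087},{"ax":63,"ay":0,"az":0,"tx":-0.10,"ty":0.19,"tz":-0.25,"fingers":0.087},{"ax":63,"ay":0,"az":0,"tx":-0.10,"ty":0.19,"tz":-0.25,"fingers":0.087},{"ax":63,"ay":0,"az":0,"tx":-0.10,"ty":0.19,"tz":-0.25,"fingers":0.087},{"ax":63,"ay":0,"az":0,"tx":-0.10,"ty":0.19,"tz":-0.25,"fingers":0.087}]'; python3 - <<'E'
from h import *
goal([.46,.26,.36],180)
E
```

```text
time_s: 0.7
tcp_pos: [0.4087, 0.3868, 0.303]
eef_rot: [-82.5, 90.0, 27.5]
contact_force: [1.1, -0.5, 0.4]
gripper_width: 0.0869
t 0.7 pos [0.4087 0.3868 0.303 ] psi -160.05 tilt 0.0 w 0.0869 j [ 63.4   7.6  -6.6   0.  -75.8 -43.4] F [ 1.1 -0.5  0.4]
  shift [-0.057  -0.005  -0.1367] turn [19.95  0.    0.  ] rows>= 3
```

```bash
python3 -m creep '[{"ax":20,"ay":0,"az":0,"tx":-0.057,"ty":-0.005,"tz":-0.137,"fingers":0.087},{"ax":20,"ay":0,"az":0,"tx":-0.057,"ty":-0.005,"tz":-0.137,"fingers":0.087},{"ax":20,"ay":0,"az":0,"tx":-0.057,"ty":-0.005,"tz":-0.137,"fingers":0.087},{"ax":20,"ay":0,"az":0,"tx":-0.057,"ty":-0.005,"tz":-0.137,"fingers":0.087},{"ax":20,"ay":0,"az":0,"tx":-0.057,"ty":-0.005,"tz":-0.137,"fingers":0.087}]'; python3 - <<'E'
from h import *
goal([.46,-.0,.36],180)
cap('wrist','w1.png'); cap('top','top1.png')
E
```

```text
time_s: 1.2
tcp_pos: [0.4608, 0.261, 0.3599]
eef_rot: [-27.4, 89.9, 62.8]
contact_force: [-0.2, 1.0, -0.5]
gripper_width: 0.0871
t 1.2 pos [0.4608 0.261  0.3599] psi -179.83 tilt 0.08 w 0.0871 j [ 50.8   3.2  -4.4  -0.  -82.3 -50.6] F [-0.2  1.  -0.5]
  shift [-0.0004  0.0016 -0.261 ] turn [0.17 0.07 0.04] rows>= 6
```

View pics/w1.png

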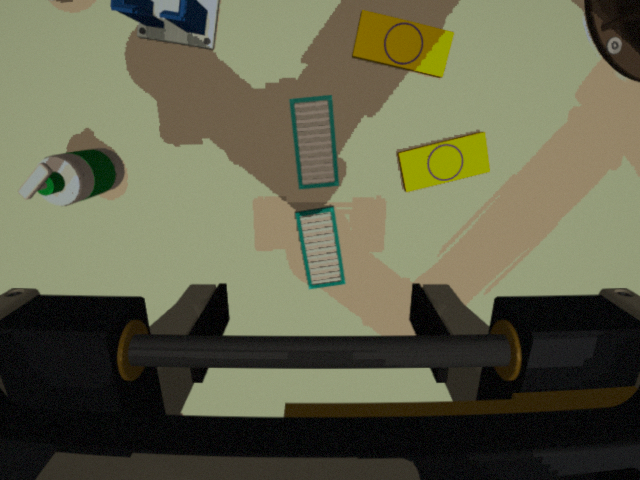

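View pics/top1.png

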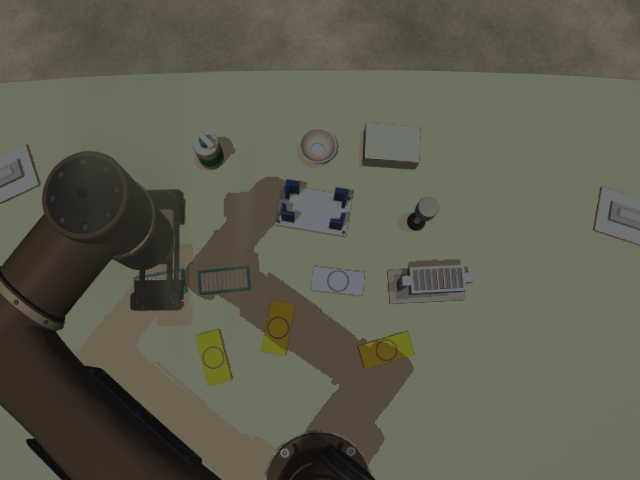

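Wrist view shows exactly two frames ((315,140) and (320,247)), no others. On to the nest and cover.

```bash
python3 -m creep '[{"ax":0,"ay":0,"az":0,"tx":0,"ty":-0.08,"tz":-0.29,"fingers":0.087},{"ax":0,"ay":0,"az":0,"tx":0,"ty":-0.08,"tz":-0.29,"fingers":0.087},{"ax":0,"ay":0,"az":0,"tx":0,"ty":-0.08,"tz":-0.29,"fingers":0.087},{"ax":0,"ay":0,"az":0,"tx":0,"ty":-0.08,"tz":-0.29,"fingers":0.087},{"ax":0,"ay":0,"az":0,"tx":0,"ty":-0.08,"tz":-0.29,"fingers":0.087}]';python3 -m creep '[{"ax":0,"ay":0,"az":0,"tx":0,"ty":-0.02,"tz":-0.05,"fingers":0.087},{"ax":0,"ay":0,"az":0,"tx":0,"ty":-0.02,"tz":-0.05,"fingers":0.087},{"ax":0,"ay":0,"az":0,"tx":0,"ty":-0.02,"tz":-0.05,"fingers":0.087},{"ax":0,"ay":0,"az":0,"tx":0,"ty":-0.02,"tz":-0.05,"fingers":0.087}]'; python3 - <<'E'
from h import *
goal([.46,-.0,.36],180)
cap('wrist','w2.png')
E
```

```text
time_s: 1.8
tcp_pos: [0.5282, 0.0208, 0.3586]
eef_rot: [102.9, 89.9, -166.6]
contact_force: [0.3, 1.1, 0.9]
gripper_width: 0.0868
time_s: 2.2
tcp_pos: [0.5483, -0.0274, 0.3587]
eef_rot: [92.7, 89.9, -176.9]
contact_force: [0.5, 0.5, -0.2]
gripper_width: 0.0868
t 2.2 pos [ 0.5483 -0.0274  0.3587] psi -179.65 tilt 0.08 w 0.0868 j [ 17.6   5.3  -2.3  -0.  -82.5 -17.2] F [ 0.5  0.5 -0.2]
  shift [-0.0012  0.0881  0.0279] turn [ 0.35 -0.   -0.08] rows>= 2
```

View pics/w2.png

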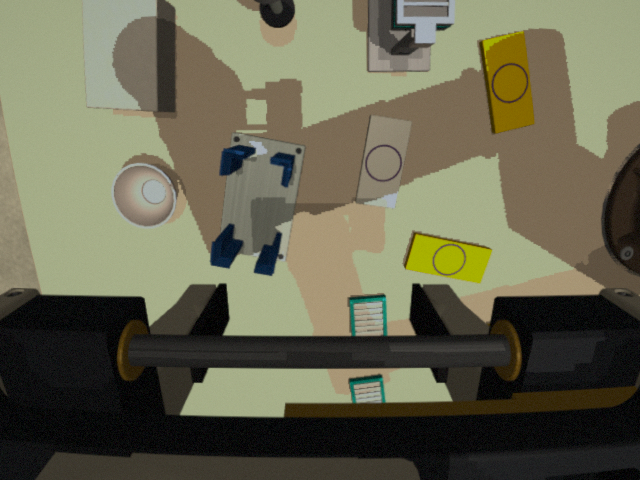

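```bash
python3 - <<'E'
from h import *
d=load('wrist'); im=d['pixels'][120:285,195:325]; cv2.imwrite('pics/w2c.png',cv2.resize(im,None,fx=4.5,fy=3.6,interpolation=cv2.INTER_CUBIC))
for n,b in [('wrist',(195,120,325,285)),('top',(270,172,360,240)),('scene',(265,248,365,322))]:
    d=load(n) if n!='top' else load('top'); P=cloud(d); u0,v0,u1,v1=b
    px=d['pixels'].astype(int); blue=(px[...,0]>px[...,2]*1.6+10)
    m=np.zeros((480,640),bool); m[v0:v1,u0:u1]=1; m&=blue&(P[...,2]>.06)&(P[...,2]<.11)
    k,lab,st,cen=cv2.connectedComponentsWithStats(m.astype(np.uint8))
    print(n,np.percentile(P[m][:,2],[5,50,95]).round(4), np.round(cv2.minAreaRect(P[m][:,:2].astype(np.float32))[0],4),np.round(cv2.minAreaRect(P[m][:,:2].astype(np.float32))[1:][0],4),cv2.minAreaRect(P[m][:,:2].astype(np.float32))[2])
    for i in range(1,k):
        if st[i,4]>15:
            Q=P[lab==i]; print('  ',st[i,4],Q.mean(0).round(4),'bbox',Q.min(0).round(3),Q.max(0).round(3))
E
```

```text
wrist [0.0649 0.0899 0.0957] [ 0.6297 -0.0015] [0.1425 0.0795] 79.161865234375
   444 [ 0.6482 -0.0655  0.0869] bbox [ 0.632 -0.078  0.06 ] [ 0.66  -0.049  0.098]
   302 [ 0.588  -0.0566  0.0898] bbox [ 0.579 -0.068  0.062] [ 0.602 -0.036  0.098]
   500 [0.6688 0.0502 0.0841] bbox [0.656 0.032 0.06 ] [0.68  0.064 0.097]
   374 [0.6114 0.0609 0.086 ] bbox [0.599 0.044 0.06 ] [0.626 0.075 0.097]
top [0.0662 0.0908 0.0988] [ 0.631  -0.0012] [0.1429 0.0805] 79.65159606933594
   122 [0.6708 0.05   0.0882] bbox [0.656 0.034 0.061] [0.681 0.066 0.102]
   115 [ 0.6499 -0.0649  0.0887] bbox [ 0.632 -0.078  0.064] [ 0.661 -0.05   0.1  ]
   99 [0.609  0.0624 0.088 ] bbox [0.599 0.046 0.063] [0.627 0.073 0.103]
   96 [ 0.587  -0.0538  0.0869] bbox [ 0.58  -0.067  0.06 ] [ 0.602 -0.038  0.104]
scene [0.0913 0.0949 0.0975] [ 0.6695 -0.0083] [0.1316 0.0047] 80.36148071289062
```

View pics/w2c.png

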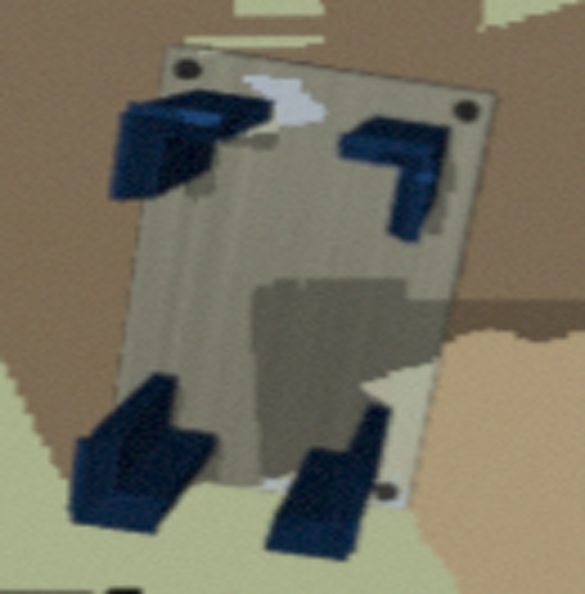

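```bash
python3 - <<'E'
from h import *
d=load('wrist')
q=on_plane(d,[[195+187/4.5,120+69/3.6],[195+466/4.5,120+111/3.6],[195+386/4.5,120+492/3.6],[195+170/4.5,120+45/3.6],[195+496/4.5,120+95/3.6],[195+405/4.5,120+507/3.6]],.010)
print(q.round(4)); print((q[0]+q[2])/2,(q[3]+q[5])/2, np.degrees(np.arctan2(*(q[2]-q[1])[1::-1])),np.degrees(np.arctan2(*(q[5]-q[4])[1::-1])),np.linalg.norm(q[5]-q[4]))
d=load('wrist');P=cloud(d)
rows=P[160:240,240:280].reshape(-1,3); print('plate z',np.median(rows[:,2]))
goal([.455,-.29,.36],180)
E
```

```text
[[ 0.6574 -0.0838  0.01  ]
 [ 0.5747 -0.0685  0.01  ]
 [ 0.6022  0.0834  0.01  ]
 [ 0.662  -0.0925  0.01  ]
 [ 0.5657 -0.0744  0.01  ]
 [ 0.5962  0.0899  0.01  ]]
[ 6.2981726e-01 -1.9431127e-04  1.0000000e-02] [ 0.62910193 -0.00129248  0.01      ] 79.70996928663389 79.47773096217432 0.16708173241677687
plate z 0.010351731400038033
t 2.25 pos [ 0.5482 -0.0271  0.359 ] psi -179.6 tilt 0.04 w 0.0871 j [ 17.6   5.2  -2.3  -0.  -82.5 -17.2] F [ 0.9 -0.1  0.1]
  shift [-0.001   0.095  -0.2622] turn [ 0.4   0.   -0.04] rows>= 6
```

```bash
python3 -m creep '[{"ax":0.4,"ay":0,"az":0,"tx":0,"ty":0.095,"tz":-0.262,"fingers":0.087},{"ax":0.4,"ay":0,"az":0,"tx":0,"ty":0.095,"tz":-0.262,"fingers":0.087},{"ax":0.4,"ay":0,"az":0,"tx":0,"ty":0.095,"tz":-0.262,"fingers":0.087},{"ax":0.4,"ay":0,"az":0,"tx":0,"ty":0.095,"tz":-0.262,"fingers":0.087},{"ax":0.4,"ay":0,"az":0,"tx":0,"ty":0.095,"tz":-0.262,"fingers":0.087}]';python3 -m creep '[{"ax":0,"ay":0,"az":0,"tx":0,"ty":0.011,"tz":-0.032,"fingers":0.087},{"ax":0,"ay":0,"az":0,"tx":0,"ty":0.011,"tz":-0.032,"fingers":0.087},{"ax":0,"ay":0,"az":0,"tx":0,"ty":0.011,"tz":-0.032,"fingers":0.087}]'; python3 - <<'E'
from h import *
goal([.455,-.29,.36],180)
cap('wrist','w3.png')
E
```

```text
time_s: 2.75
tcp_pos: [0.464, -0.2639, 0.3599]
eef_rot: [-95.0, 89.9, -4.9]
contact_force: [1.6, -0.5, 0.0]
gripper_width: 0.0869
time_s: 3.05
tcp_pos: [0.4534, -0.2953, 0.3594]
eef_rot: [-24.6, 90.0, 65.3]
contact_force: [0.2, 0.3, 0.9]
gripper_width: 0.0868
t 3.05 pos [ 0.4534 -0.2953  0.3594] psi 179.9 tilt 0.02 w 0.0868 j [-12.3   4.4  -3.1  -0.  -82.4  12.2] F [0.2 0.3 0.9]
  shift [-0.0006 -0.0016  0.0053] turn [-0.1   0.01  0.01] rows>= 1
```

View pics/w3.png

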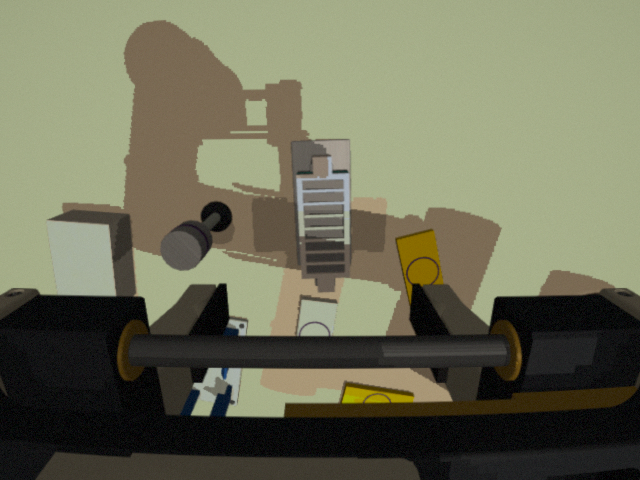

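```bash
python3 - <<'E'
from m import *
Q=rep('wrist',(285,130,365,298),.105,.15)
h=np.histogram(Q[:,2],bins=np.arange(.105,.15,.003)); print(h)
d=load('wrist');P=cloud(d); u0,v0,u1,v1=285,130,365,298
m=np.zeros((480,640),bool); m[v0:v1,u0:u1]=1; m&=(P[...,2]>.112)&(P[...,2]<.135)
B=P[m]
# long axis: widths slices
for y0 in np.arange(-.35,-.17,.01):
    s=B[(B[:,1]>y0)&(B[:,1]<y0+.01)]
    if len(s)>5: print(round(y0+.005,3),len(s),s[:,0].min().round(4),s[:,0].max().round(4),((s[:,0].min()+s[:,0].max())/2).round(4),np.median(s[:,2]).round(4))
print(B[:,1].min(),B[:,1].max())
im=d['pixels'][130:300,270:370]; cv2.imwrite('pics/w3c.png',cv2.resize(im,None,fx=3.5,fy=3.5,interpolation=cv2.INTER_CUBIC))
E
```

```text
wrist (285, 130, 365, 298) n 5984 z [0.1191 0.122  0.1251] rect [ 0.4478 -0.262 ] [0.0563 0.1554] 1.8 mean [ 0.448  -0.266   0.1221]
(array([   3,   13,   29,   29, 1002, 2352, 2521,   35,    0,    0,    0,
          0,    0,    0]), array([0.105, 0.108, 0.111, 0.114, 0.117, 0.12 , 0.123, 0.126, 0.129,
       0.132, 0.135, 0.138, 0.141, 0.144, 0.147]))
-0.335 210 0.4398 0.4623 0.451 0.1242
-0.325 328 0.4218 0.4776 0.4497 0.124
-0.315 478 0.4216 0.4773 0.4494 0.1232
-0.305 475 0.4214 0.4773 0.4493 0.1218
-0.295 489 0.4212 0.4765 0.4489 0.1211
-0.285 433 0.421 0.4766 0.4488 0.1207
-0.275 443 0.4208 0.4758 0.4483 0.1219
-0.265 442 0.4206 0.4759 0.4482 0.1214
-0.255 433 0.4204 0.475 0.4477 0.1206
-0.245 396 0.4201 0.4752 0.4477 0.1219
-0.235 406 0.4188 0.4743 0.4465 0.122
-0.225 452 0.4186 0.4744 0.4465 0.121
-0.215 360 0.4183 0.4735 0.4459 0.1209
-0.205 387 0.4182 0.4737 0.4459 0.124
-0.195 154 0.4352 0.4576 0.4464 0.1242
-0.185 74 0.4353 0.4552 0.4453 0.1243
-0.3396522576124873 -0.1843462597705222
```

View pics/w3c.png

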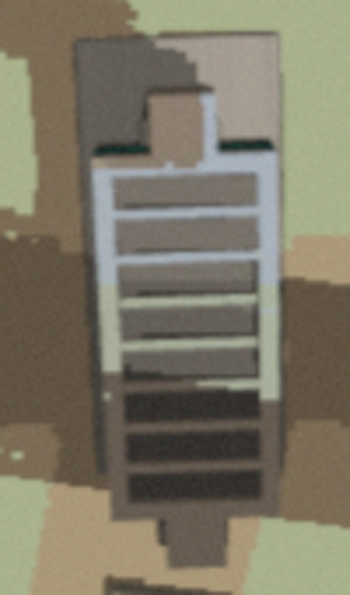

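```bash
python3 - <<'E'
from h import *
goal([.448,-.262,.16],-178.1)
E
```

```text
t 3.1 pos [ 0.4537 -0.2949  0.3595] psi 179.95 tilt 0.02 w 0.0869 j [-12.3   4.4  -3.1  -0.  -82.4  12.2] F [-0.5 -0.   0.8]
  shift [0.1995 0.0058 0.0329] turn [-1.95  0.01  0.02] rows>= 5
```

```bash
python3 -m creep '[{"ax":-1.95,"ay":0,"az":0,"tx":0.04,"ty":0.006,"tz":0.033,"fingers":0.087},{"ax":-1.95,"ay":0,"az":0,"tx":0.09,"ty":0.006,"tz":0.033,"fingers":0.087},{"ax":-1.95,"ay":0,"az":0,"tx":0.14,"ty":0.006,"tz":0.033,"fingers":0.087},{"ax":-1.95,"ay":0,"az":0,"tx":0.18,"ty":0.006,"tz":0.033,"fingers":0.087},{"ax":-1.95,"ay":0,"az":0,"tx":0.20,"ty":0.006,"tz":0.033,"fingers":0.087}]'; python3 -m creep '[{"ax":0,"ay":0,"az":0,"tx":0,"ty":0,"tz":0,"fingers":0.087}]'; python3 - <<'E'
from h import *
goal([.448,-.262,.112],-178.1)
cap('wrist','w4.png')
E
```

```text
time_s: 3.6
tcp_pos: [0.446, -0.2604, 0.1559]
eef_rot: [66.4, 89.7, 158.3]
contact_force: [1.0, 0.3, 1.1]
gripper_width: 0.0869
time_s: 3.7
tcp_pos: [0.4461, -0.2608, 0.1566]
eef_rot: [71.8, 89.7, 163.8]
contact_force: [0.4, 1.2, 0.6]
gripper_width: 0.087
t 3.7 pos [ 0.4461 -0.2608  0.1566] psi -178.02 tilt 0.32 w 0.087 j [ -8.6   9.3 -24.5  -0.1 -56.5  10.6] F [0.4 1.2 0.6]
  shift [ 0.0446 -0.0021 -0.0013] turn [ 0.08  0.1  -0.31] rows>= 1
```

View pics/w4.png

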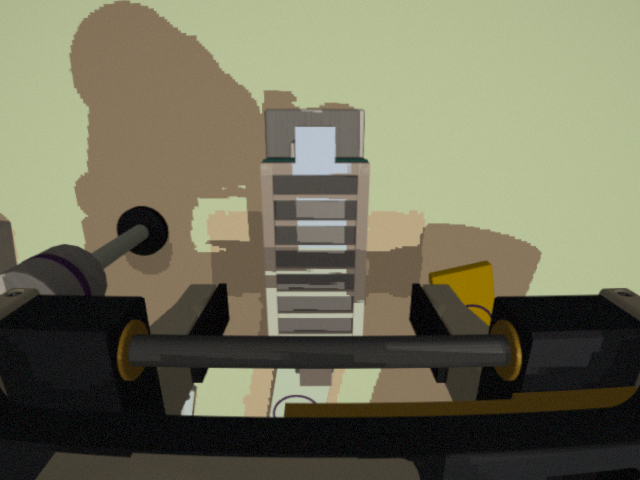

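```bash
python3 -m creep '[{"ax":0,"ay":0,"az":0,"tx":0.0,"ty":-0.002,"tz":-0.001,"fingers":0.087},{"ax":0,"ay":0,"az":-0.3,"tx":0.015,"ty":-0.002,"tz":-0.001,"fingers":0.087},{"ax":0,"ay":0,"az":-0.3,"tx":0.03,"ty":-0.002,"tz":-0.001,"fingers":0.087},{"ax":0,"ay":0,"az":-0.3,"tx":0.044,"ty":-0.002,"tz":-0.001,"fingers":0.087},{"ax":0,"ay":0,"az":-0.3,"tx":0.044,"ty":-0.002,"tz":-0.001,"fingers":0.087}]' ; python3 - <<'E'
from h import *
goal([.448,-.262,.112],-178.1)
E
```

```text
time_s: 4.25
tcp_pos: [0.4497, -0.2637, 0.1157]
eef_rot: [-89.2, 89.7, 2.7]
contact_force: [0.1, 0.5, 0.3]
gripper_width: 0.0874
t 4.25 pos [ 0.4497 -0.2637  0.1157] psi -178.15 tilt 0.31 w 0.0874 j [ -8.9  11.9 -27.4  -0.1 -50.4  10.8] F [0.1 0.5 0.3]
  shift [0.0037 0.0017 0.0018] turn [-0.05  0.    0.31] rows>= 1
```

```bash
python3 -m creep '[{"ax":0,"ay":0,"az":0.3,"tx":0.003,"ty":0.001,"tz":0.001,"fingers":0.087},{"ax":0,"ay":0,"az":0.3,"tx":0.003,"ty":0.001,"tz":0.001,"fingers":0.087},{"ax":0,"ay":0,"az":0.3,"tx":0.003,"ty":0.001,"tz":0.001,"fingers":0.087}]' ; python3 - <<'E'
from h import *
goal([.448,-.262,.112],-178.1)
E
```

```text
time_s: 4.55
tcp_pos: [0.449, -0.2631, 0.1134]
eef_rot: [-105.9, 89.9, -14.0]
contact_force: [0.4, -0.6, -0.5]
gripper_width: 0.0869
t 4.55 pos [ 0.449  -0.2631  0.1134] psi -178.15 tilt 0.09 w 0.0869 j [ -8.7  12.1 -27.5   0.  -50.3  10.6] F [ 0.4 -0.6 -0.5]
  shift [0.0014 0.001  0.0011] turn [-0.05 -0.02  0.09] rows>= 1
```

Close on it with 30 N.

```bash
python3 -m creep '[{"ax":0,"ay":0,"az":0,"tx":0.001,"ty":0.001,"tz":0.001,"fingers":0.07},{"ax":0,"ay":0,"az":0,"tx":0.001,"ty":0.001,"tz":0.001,"fingers":0.05},{"ax":0,"ay":0,"az":0,"tx":0.001,"ty":0.001,"tz":0.001,"fingers":0.05},{"ax":0,"ay":0,"az":0,"tx":0.001,"ty":0.001,"tz":0.001,"fingers":0.05},{"ax":0,"ay":0,"az":0,"tx":0.001,"ty":0.001,"tz":0.001,"fingers":0.05}]' 30; python3 -m creep '[{"ax":0,"ay":0,"az":0,"tx":0,"ty":0,"tz":0,"fingers":0.05},{"ax":0,"ay":0,"az":0,"tx":0,"ty":0,"tz":0,"fingers":0.05},{"ax":0,"ay":0,"az":0,"tx":0,"ty":0,"tz":0,"fingers":0.05}]'; python3 - <<'E'
from h import *
goal([.448,-.262,.20],-178.1)
E
```

```text
time_s: 5.05
tcp_pos: [0.4474, -0.2621, 0.1115]
eef_rot: [-123.6, 90.0, -31.8]
contact_force: [-0.4, 0.6, 1.0]
gripper_width: 0.0552
time_s: 5.35
tcp_pos: [0.4474, -0.2621, 0.1115]
eef_rot: [-114.3, 90.0, -22.5]
contact_force: [0.1, 0.1, -0.2]
gripper_width: 0.0553
t 5.35 pos [ 0.4474 -0.2621  0.1115] psi -178.17 tilt 0.01 w 0.0553 j [ -8.7  12.1 -27.8   0.  -50.1  10.5] F [ 0.1  0.1 -0.2]
  shift [-0.0885 -0.0006  0.0001] turn [-0.07 -0.    0.01] rows>= 2
```

Gripped at 55 mm. Lift straight.

```bash
python3 -m creep '[{"ax":0,"ay":0,"az":0,"tx":-0.015,"ty":0,"tz":0,"fingers":0.05},{"ax":0,"ay":0,"az":0,"tx":-0.035,"ty":0,"tz":0,"fingers":0.05},{"ax":0,"ay":0,"az":0,"tx":-0.06,"ty":0,"tz":0,"fingers":0.05},{"ax":0,"ay":0,"az":0,"tx":-0.09,"ty":0,"tz":0,"fingers":0.05},{"ax":0,"ay":0,"az":0,"tx":-0.11,"ty":0,"tz":0,"fingers":0.05}]' ; python3 - <<'E'
from h import *
goal([.6298,-.001,.20],169.5)
cap('wrist','w5.png')
E
```

```text
time_s: 5.85
tcp_pos: [0.4475, -0.2622, 0.2231]
eef_rot: [-110.9, 89.9, -19.0]
contact_force: [0.2, -0.2, -1.0]
gripper_width: 0.0556
t 5.85 pos [ 0.4475 -0.2622  0.2231] psi -178.16 tilt 0.06 w 0.0556 j [ -8.6   5.9 -19.2   0.  -64.9  10.5] F [ 0.2 -0.2 -1. ]
  shift [ 0.0232 -0.1906  0.2552] turn [12.34 -0.02  0.06] rows>= 7
```

View pics/w5.png

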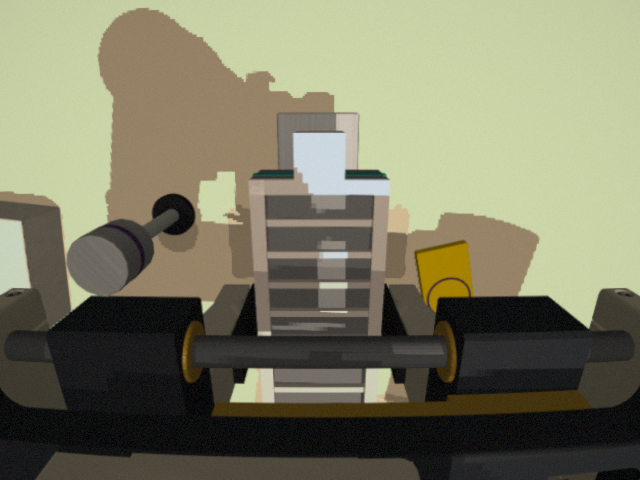

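```bash
python3 -m creep '[{"ax":3,"ay":0,"az":0,"tx":0,"ty":-0.025,"tz":0.033,"fingers":0.05},{"ax":6,"ay":0,"az":0,"tx":0,"ty":-0.052,"tz":0.071,"fingers":0.05},{"ax":8,"ay":0,"az":0,"tx":0,"ty":-0.080,"tz":0.109,"fingers":0.05},{"ax":10,"ay":0,"az":0,"tx":0,"ty":-0.108,"tz":0.147,"fingers":0.05},{"ax":12.3,"ay":0,"az":0,"tx":0,"ty":-0.136,"tz":0.185,"fingers":0.05}]' ; python3 - <<'E'
from h import *
goal([.6298,-.001,.20],169.5)
E
```

```text
time_s: 6.4
tcp_pos: [0.5777, -0.0711, 0.221]
eef_rot: [91.3, 90.0, 170.8]
contact_force: [1.1, -1.5, -0.7]
gripper_width: 0.0558
t 6.4 pos [ 0.5777 -0.0711  0.221 ] psi 169.44 tilt 0.04 w 0.0558 j [ 12.2  12.1 -11.8  -0.  -66.1 -22.8] F [ 1.1 -1.5 -0.7]
  shift [ 0.021  -0.0384  0.0784] turn [-0.06 -0.   -0.04] rows>= 2
```

```bash
python3 -m creep '[{"ax":0,"ay":0,"az":0,"tx":0,"ty":-0.015,"tz":0.03,"fingers":0.05},{"ax":0,"ay":0,"az":0,"tx":0,"ty":-0.030,"tz":0.06,"fingers":0.05},{"ax":0,"ay":0,"az":0,"tx":0,"ty":-0.038,"tz":0.078,"fingers":0.05},{"ax":0,"ay":0,"az":0,"tx":0.02,"ty":-0.038,"tz":0.078,"fingers":0.05},{"ax":0,"ay":0,"az":0,"tx":0.02,"ty":-0.038,"tz":0.078,"fingers":0.05}]' ; python3 - <<'E'
from h import *
goal([.6298,-.001,.20],169.5)
cap('wrist','w6.png');cap('top','top6.png')
E
```

```text
time_s: 6.9
tcp_pos: [0.627, -0.0027, 0.1981]
eef_rot: [104.9, 89.7, -175.5]
contact_force: [-1.3, -0.5, -2.8]
gripper_width: 0.0555
t 6.9 pos [ 0.627  -0.0027  0.1981] psi 169.54 tilt 0.33 w 0.0555 j [ 17.5  17.4  -7.7  -0.1 -65.2 -27.9] F [-1.3 -0.5 -2.8]
  shift [-0.0019 -0.0024  0.0022] turn [ 0.04 -0.08 -0.32] rows>= 1
```

View pics/w6.png

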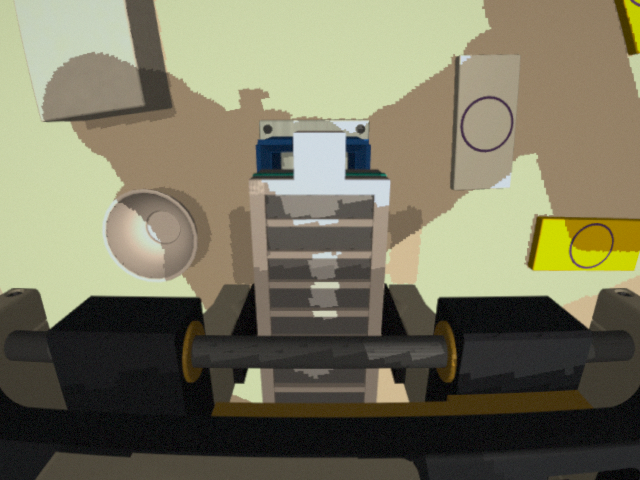

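```bash
python3 - <<'E'
from h import *
d=load('wrist'); im=d['pixels'][110:195,235:405]; cv2.imwrite('pics/w6c.png',cv2.resize(im,None,fx=4.5,fy=4.5,interpolation=cv2.INTER_CUBIC))
g=cv2.cvtColor(d['pixels'],cv2.COLOR_BGR2GRAY).astype(float)
c=[]
for (u,v) in [(268,129),(360,128)]:
    w=g[v-7:v+8,u-8:u+9]; m=w<np.percentile(w,60)-0; m=w<70
    yy,xx=np.nonzero(m); c.append([u-8+xx.mean(),v-7+yy.mean()]); print(c[-1],m.sum(),w.min(),w.max())
q=on_plane(d,c,.01); print(q.round(4))
T=T_tool(); print('tool',((q-T[:3,3])@T[:3,:3]).round(4)); print(np.degrees(np.arctan2(*(q[1]-q[0])[1::-1])))
E
```

```text
[np.float64(267.15555555555557), np.float64(128.93333333333334)] 45 46.0 167.0
[np.float64(361.0357142857143), np.float64(129.75)] 28 48.0 216.0
[[ 0.6577 -0.0841  0.01  ]
 [ 0.5744 -0.0679  0.01  ]]
tool [[ 0.191  -0.044  -0.0737]
 [ 0.1911  0.0409 -0.0729]]
168.99193318340835
```

View pics/w6c.png

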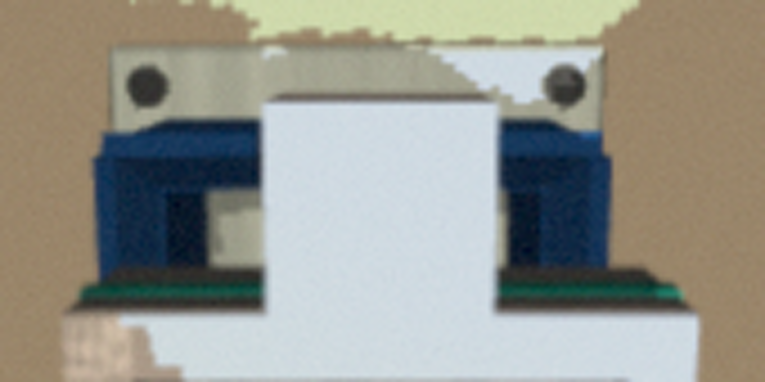

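```bash
python3 - <<'E'
from h import *
d=load('wrist'); T=T_tool()
for z in (.208,.2105):
    q=on_plane(d,[[235+265/4.5,110+100/4.5],[235+497/4.5,110+100/4.5],[235+65/4.5,110+315/4.5],[235+697/4.5,110+315/4.5]],z); print(((q-T[:3,3])@T[:3,:3]).round(4))
goal([.630,-.0007,.13],169.4)
E
```

```text
[[-0.0069 -0.0077 -0.0774]
 [-0.0069  0.0123 -0.0774]
 [-0.007  -0.026  -0.0588]
 [-0.0069  0.0306 -0.0588]]
[[-0.0094 -0.0076 -0.0775]
 [-0.0094  0.0121 -0.0775]
 [-0.0095 -0.0255 -0.0592]
 [-0.0094  0.0301 -0.0592]]
t 7.0 pos [ 0.6282 -0.0035  0.201 ] psi 169.52 tilt 0.11 w 0.0555 j [ 17.5  17.2  -7.6   0.  -65.3 -27.9] F [ 1.  -0.6 -0.5]
  shift [ 0.071  -0.0014  0.0032] turn [ 0.12 -0.06 -0.1 ] rows>= 2
```

```bash
python3 -m creep '[{"ax":0.1,"ay":0,"az":0,"tx":0.02,"ty":-0.001,"tz":0.003,"fingers":0.05},{"ax":0.1,"ay":0,"az":0,"tx":0.045,"ty":-0.001,"tz":0.003,"fingers":0.05},{"ax":0.1,"ay":0,"az":0,"tx":0.065,"ty":-0.001,"tz":0.003,"fingers":0.05},{"ax":0.1,"ay":0,"az":0,"tx":0.07,"ty":-0.001,"tz":0.003,"fingers":0.05},{"ax":0.1,"ay":0,"az":0,"tx":0.07,"ty":-0.001,"tz":0.003,"fingers":0.05}]';  python3 -m creep '[{"ax":0,"ay":0,"az":0,"tx":0,"ty":0,"tz":0,"fingers":0.05},{"ax":0,"ay":0,"az":0,"tx":0,"ty":0,"tz":0,"fingers":0.05}]' ; python3 - <<'E'
from h import *
goal([.630,-.0007,.13],169.4)
E
```

```text
time_s: 7.5
tcp_pos: [0.6303, -0.0009, 0.1317]
eef_rot: [145.8, 90.0, -134.8]
contact_force: [0.3, -0.4, -0.9]
gripper_width: 0.0558
time_s: 7.7
tcp_pos: [0.6312, -0.0002, 0.1331]
eef_rot: [-69.9, 89.9, 9.5]
contact_force: [0.2, 0.1, -0.7]
gripper_width: 0.0557
t 7.7 pos [ 6.312e-01 -2.000e-04  1.331e-01] psi 169.43 tilt 0.14 w 0.0557 j [ 17.7  20.5 -12.3   0.  -57.  -28.3] F [ 0.2  0.1 -0.7]
  shift [ 0.0031  0.0012 -0.0007] turn [0.03 0.05 0.13] rows>= 1
```

```bash
python3 -m creep '[{"ax":0,"ay":0,"az":0,"tx":0.003,"ty":0.001,"tz":-0.0005,"fingers":0.05},{"ax":0,"ay":0,"az":0,"tx":0.003,"ty":0.001,"tz":-0.0005,"fingers":0.05},{"ax":0,"ay":0,"az":0,"tx":0.003,"ty":0.001,"tz":-0.0005,"fingers":0.05}]' ; python3 - <<'E'
from h import *
goal([.630,-.0007,.03],169.4)
cap('wrist','w7.png'); cap('scene','s7.png')
im=load('scene')['pixels'][200:340,220:400]; cv2.imwrite('pics/s7c.png',cv2.resize(im,None,fx=4,fy=4,interpolation=cv2.INTER_CUBIC))
goal([.630,-.0007,.03],169.4)
E
```

```text
time_s: 8.0
tcp_pos: [0.6292, -0.0006, 0.1286]
eef_rot: [-80.0, 90.0, -0.6]
contact_force: [-0.3, -0.2, -2.7]
gripper_width: 0.0553
t 8.0 pos [ 6.292e-01 -6.000e-04  1.286e-01] psi 169.43 tilt 0.0 w 0.0553 j [ 17.7  20.7 -12.7   0.  -56.6 -28.3] F [-0.3 -0.2 -2.7]
  shift [ 0.0986 -0.0008  0.    ] turn [0.03 0.   0.  ] rows>= 2
t 8.1 pos [ 6.294e-01 -5.000e-04  1.285e-01] psi 169.44 tilt 0.01 w 0.0556 j [ 17.7  20.7 -12.7   0.  -56.6 -28.3] F [ 0.7 -0.3 -0.3]
  shift [ 0.0985 -0.0007 -0.0001] turn [0.04 0.   0.01] rows>= 2
```

View pics/w7.png

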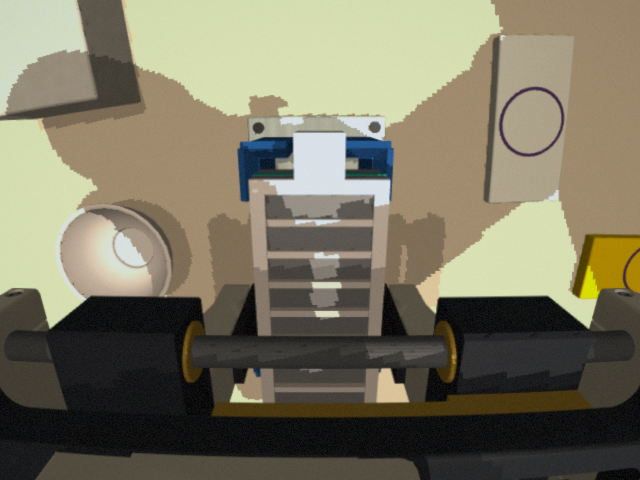

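View pics/s7c.png

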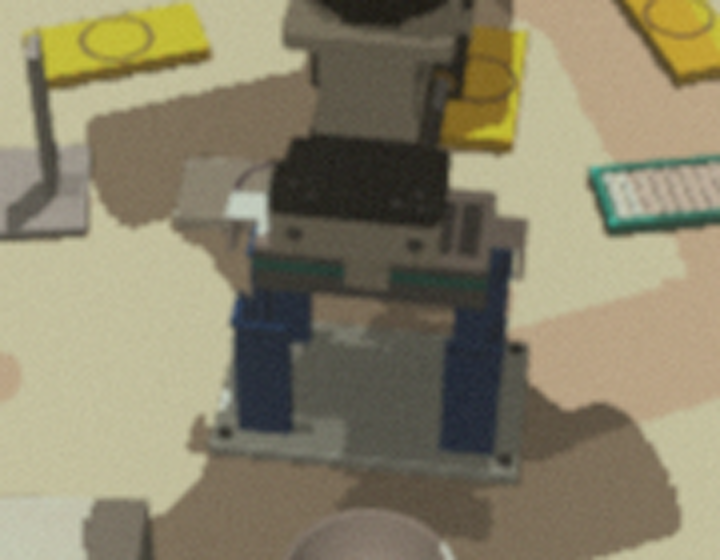

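```bash
python3 -m creep '[{"ax":0,"ay":0,"az":0,"tx":0,"ty":-0.0015,"tz":0,"fingers":0.05},{"ax":0,"ay":0,"az":0,"tx":0.012,"ty":-0.0015,"tz":0,"fingers":0.05},{"ax":0,"ay":0,"az":0,"tx":0.024,"ty":-0.0015,"tz":0,"fingers":0.05},{"ax":0,"ay":0,"az":0,"tx":0.036,"ty":-0.0015,"tz":0,"fingers":0.05},{"ax":0,"ay":0,"az":0,"tx":0.04,"ty":-0.0015,"tz":0,"fingers":0.05}]';  python3 -m creep '[{"ax":0,"ay":0,"az":0,"tx":0,"ty":0,"tz":0,"fingers":0.05}]' ; python3 - <<'E'
from h import *
goal([.631,-.0007,.031],169.4)
cap('wrist','w8.png')
E
```

```text
time_s: 8.6
tcp_pos: [0.6294, -0.0011, 0.0858]
eef_rot: [111.6, 89.8, -169.0]
contact_force: [0.5, -1.1, -2.3]
gripper_width: 0.0556
time_s: 8.7
tcp_pos: [0.6301, -0.001, 0.087]
eef_rot: [116.1, 89.9, -164.5]
contact_force: [0.1, -0.3, -1.3]
gripper_width: 0.0555
t 8.7 pos [ 0.6301 -0.001   0.087 ] psi 169.43 tilt 0.14 w 0.0555 j [ 17.6  23.2 -15.   -0.  -51.9 -28.2] F [ 0.1 -0.3 -1.3]
  shift [ 0.056  -0.001   0.0006] turn [ 0.03 -0.06 -0.12] rows>= 2
```

View pics/w8.png

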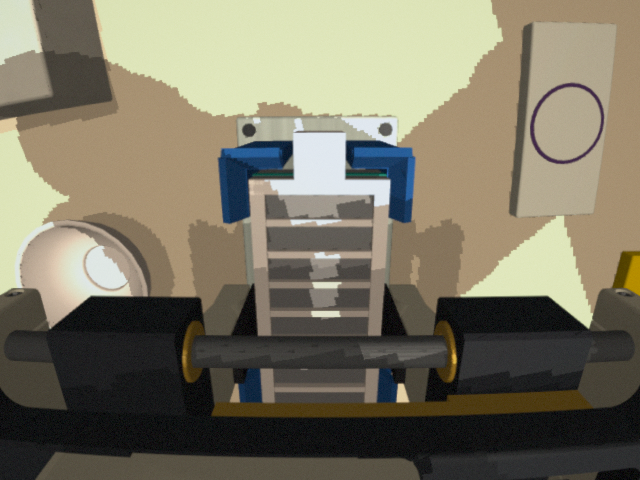

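```bash
python3 -m creep '[{"ax":0,"ay":0,"az":0,"tx":0.005,"ty":-0.001,"tz":0.0005,"fingers":0.05},{"ax":0,"ay":0,"az":0,"tx":0.017,"ty":-0.001,"tz":0.0005,"fingers":0.05},{"ax":0,"ay":0,"az":0,"tx":0.029,"ty":-0.001,"tz":0.0005,"fingers":0.05},{"ax":0,"ay":0,"az":0,"tx":0.039,"ty":-0.001,"tz":0.0005,"fingers":0.05},{"ax":0,"ay":0,"az":0,"tx":0.042,"ty":-0.001,"tz":0.0005,"fingers":0.05}]';  python3 -m creep '[{"ax":0,"ay":0,"az":0,"tx":0,"ty":0,"tz":0,"fingers":0.05}]' ; python3 - <<'E'
from h import *
goal([.631,-.0007,.031],169.4)
cap('wrist','w9.png')
E
```

```text
time_s: 9.25
tcp_pos: [0.6308, -0.0008, 0.0444]
eef_rot: [112.7, 89.8, -167.9]
contact_force: [-0.6, 0.6, -3.1]
gripper_width: 0.0556
time_s: 9.35
tcp_pos: [0.6314, -0.0007, 0.0454]
eef_rot: [118.9, 89.9, -161.7]
contact_force: [0.5, -0.3, -2.5]
gripper_width: 0.0558
t 9.35 pos [ 0.6314 -0.0007  0.0454] psi 169.44 tilt 0.1 w 0.0558 j [ 17.6  25.9 -17.1   0.  -47.1 -28.2] F [ 0.5 -0.3 -2.5]
  shift [ 0.0144  0.0003 -0.0001] turn [ 0.04 -0.05 -0.08] rows>= 1
```

View pics/w9.png

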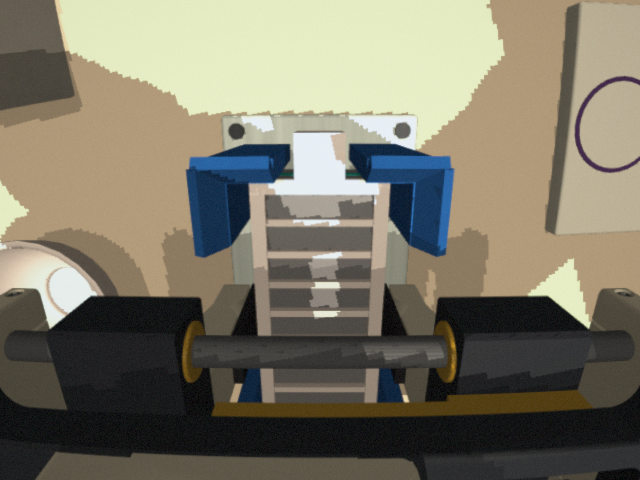

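```bash
python3 -m creep '[{"ax":0,"ay":0,"az":0,"tx":0.004,"ty":0,"tz":0,"fingers":0.05},{"ax":0,"ay":0,"az":0,"tx":0.008,"ty":0,"tz":0,"fingers":0.05},{"ax":0,"ay":0,"az":0,"tx":0.012,"ty":0,"tz":0,"fingers":0.05},{"ax":0,"ay":0,"az":0,"tx":0.014,"ty":0,"tz":0,"fingers":0.05},{"ax":0,"ay":0,"az":0,"tx":0.014,"ty":0,"tz":0,"fingers":0.05}]';  python3 -m creep '[{"ax":0,"ay":0,"az":0,"tx":0,"ty":0,"tz":0,"fingers":0.05}]' ; python3 - <<'E'
from h import *
goal([.631,-.0007,.031],169.4)
cap('wrist','w10.png')
E
```

```text
time_s: 9.9
tcp_pos: [0.6316, -0.0006, 0.032]
eef_rot: [115.8, 90.0, -164.8]
contact_force: [-2.0, 0.3, -1.0]
gripper_width: 0.0558
time_s: 10.0
tcp_pos: [0.6319, -0.0005, 0.0324]
eef_rot: [164.4, 90.0, -116.1]
contact_force: [-0.1, 0.2, -1.2]
gripper_width: 0.0558
t 10.0 pos [ 6.319e-01 -5.000e-04  3.240e-02] psi 169.43 tilt 0.01 w 0.0558 j [ 17.6  26.8 -17.7   0.  -45.5 -28.2] F [-0.1  0.2 -1.2]
  shift [ 0.0014  0.0008 -0.0003] turn [ 0.03 -0.01 -0.  ] rows>= 1
```

View pics/w10.png

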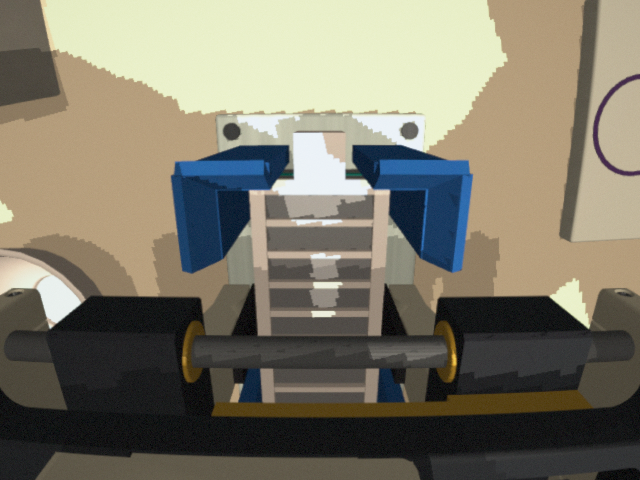

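```bash
python3 -m creep '[{"ax":0,"ay":0,"az":0,"tx":0.001,"ty":0.0005,"tz":0,"fingers":0.05},{"ax":0,"ay":0,"az":0,"tx":0.002,"ty":0.0005,"tz":0,"fingers":0.05},{"ax":0,"ay":0,"az":0,"tx":0.002,"ty":0.0005,"tz":0,"fingers":0.05}]';  python3 - <<'E'
from h import *
goal([.631,-.0007,.031],169.4)
E
```

```text
time_s: 10.35
tcp_pos: [0.6312, -0.0004, 0.0303]
eef_rot: [99.8, 90.0, 179.2]
contact_force: [-0.9, 0.3, -2.2]
gripper_width: 0.0559
t 10.35 pos [ 6.312e-01 -4.000e-04  3.030e-02] psi 169.43 tilt 0.01 w 0.0559 j [ 17.6  26.9 -17.9  -0.  -45.2 -28.2] F [-0.9  0.3 -2.2]
  shift [-0.0007  0.0002 -0.0003] turn [ 0.03 -0.   -0.01] rows>= 1
```

```bash
python3 -m creep '[{"ax":0,"ay":0,"az":0,"tx":0,"ty":0,"tz":0,"fingers":0.06},{"ax":0,"ay":0,"az":0,"tx":0,"ty":0,"tz":0,"fingers":0.066},{"ax":0,"ay":0,"az":0,"tx":0,"ty":0,"tz":0,"fingers":0.074},{"ax":0,"ay":0,"az":0,"tx":0,"ty":0,"tz":0,"fingers":0.074},{"ax":0,"ay":0,"az":0,"tx":0,"ty":0,"tz":0,"fingers":0.074}]';  python3 -m creep '[{"ax":0,"ay":0,"az":0,"tx":-0.02,"ty":0,"tz":0,"fingers":0.08},{"ax":0,"ay":0,"az":0,"tx":-0.06,"ty":0,"tz":0,"fingers":0.085},{"ax":0,"ay":0,"az":0,"tx":-0.10,"ty":0,"tz":0,"fingers":0.085},{"ax":0,"ay":0,"az":0,"tx":-0.15,"ty":0,"tz":0,"fingers":0.085},{"ax":0,"ay":0,"az":0,"tx":-0.20,"ty":0,"tz":0,"fingers":0.085}]'; python3 - <<'E'
from h import *
goal([.631,-.03,.26],169.4)
cap('wrist','w11.png')
E
```

```text
time_s: 10.85
tcp_pos: [0.6314, -0.0004, 0.0305]
eef_rot: [-75.9, 90.0, 3.6]
contact_force: [0.3, -0.6, 0.0]
gripper_width: 0.074
time_s: 11.35
tcp_pos: [0.6308, -0.0006, 0.2322]
eef_rot: [121.8, 90.0, -158.8]
contact_force: [1.1, 1.0, 0.9]
gripper_width: 0.0853
t 11.35 pos [ 6.308e-01 -6.000e-04  2.322e-01] psi 169.43 tilt 0.03 w 0.0853 j [ 17.6  16.3  -4.7   0.  -69.  -28.2] F [1.1 1.  0.9]
  shift [-0.0278 -0.0055 -0.0289] turn [ 0.03 -0.02 -0.03] rows>= 1
```

View pics/w11.png

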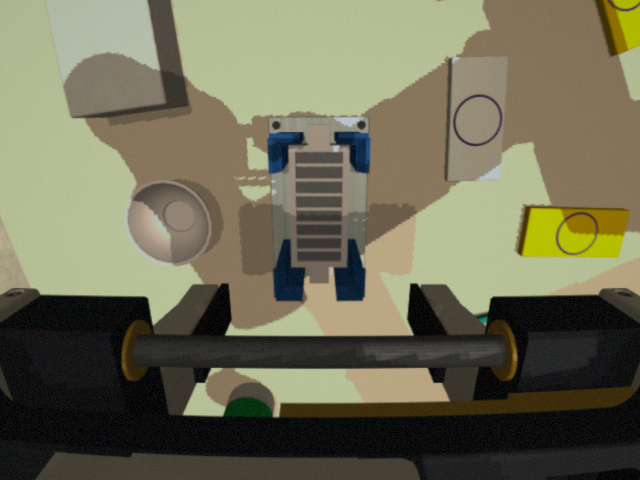

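Body sits in the nest (≈(320,207)), level between the guides. Checking with depth.

```bash
python3 - <<'E'
from m import *
Q=rep('wrist',(285,115,355,290),.03,.055)
d=load('wrist');P=cloud(d)
bw=d['pixels'].astype(int); nb=~(bw[...,0]>bw[...,2]*1.5+8)
m=np.zeros((480,640),bool); m[147:268,286:354]=1; m&=nb&(P[...,2]>.03)&(P[...,2]<.055)
B=P[m]; A=np.c_[B[:,:2],np.ones(len(B))]; s=np.linalg.lstsq(A,B[:,2],rcond=None)[0]; print('slope',s[:2].round(4),'z',np.median(B[:,2]))
print(cv2.minAreaRect(B[:,:2].astype(np.float32)))
px=d['pixels'].astype(int); blue=(px[...,0]>px[...,2]*1.6+10)
m=np.zeros((480,640),bool); m[115:305,255:385]=1; m&=blue&(P[...,2]>.06)&(P[...,2]<.11)
print(cv2.minAreaRect(P[m][:,:2].astype(np.float32)))
im=d['pixels'][105:310,250:390]; cv2.imwrite('pics/w11c.png',cv2.resize(im,None,fx=2.9,fy=2.9,interpolation=cv2.INTER_CUBIC))
E
```

```text
wrist (285, 115, 355, 290) n 8350 z [0.0373 0.0404 0.0435] rect [ 6.304e-01 -3.000e-04] [0.1559 0.0708] 80.8 mean [ 0.6302 -0.0021  0.0404]
slope [-0.0005  0.0014] z 0.039368096820949994
((0.6308087706565857, 0.0026062577962875366), (0.12245733290910721, 0.06045258045196533), 79.48165893554688)
((0.6301025152206421, -0.0012295171618461609), (0.14340876042842865, 0.07956676185131073), 79.45531463623047)
```

View pics/w11c.png

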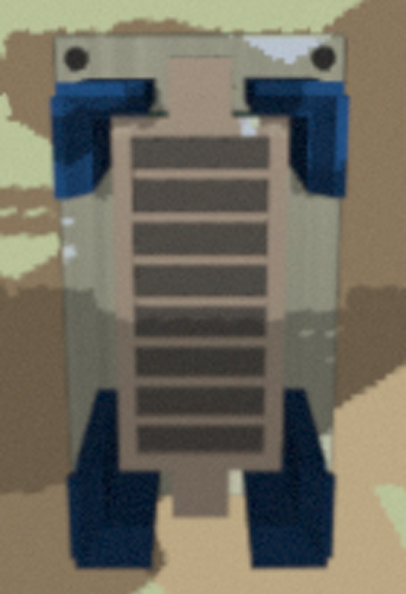

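```bash
python3 - <<'E'
from h import *
goal([.465,.20,.29],180)
E
```

```text
t 11.4 pos [ 0.6349 -0.0008  0.2425] psi 169.51 tilt 0.72 w 0.0851 j [ 17.6  15.8  -4.1   0.2 -69.4 -28.2] F [ 4.1 -1.2 10.7]
  shift [-0.0496  0.203   0.1666] turn [-10.49   0.07   0.72] rows>= 6
```

```bash
python3 -m creep '[{"ax":-10,"ay":0,"az":0,"tx":-0.05,"ty":0.2,"tz":0.167,"fingers":0.087},{"ax":-10,"ay":0,"az":0,"tx":-0.05,"ty":0.2,"tz":0.167,"fingers":0.087},{"ax":-10,"ay":0,"az":0,"tx":-0.05,"ty":0.2,"tz":0.167,"fingers":0.087},{"ax":-10,"ay":0,"az":0,"tx":-0.05,"ty":0.2,"tz":0.167,"fingers":0.087},{"ax":-10,"ay":0,"az":0,"tx":-0.05,"ty":0.2,"tz":0.167,"fingers":0.087}]';python3 -m creep '[{"ax":0,"ay":0,"az":0,"tx":0,"ty":0.017,"tz":0.015,"fingers":0.087},{"ax":0,"ay":0,"az":0,"tx":0,"ty":0.017,"tz":0.015,"fingers":0.087},{"ax":0,"ay":0,"az":0,"tx":0,"ty":0.017,"tz":0.015,"fingers":0.087}]'; python3 - <<'E'
from h import *
goal([.465,.20,.29],180)
cap('wrist','w12.png')
E
```

```text
time_s: 11.9
tcp_pos: [0.4735, 0.1898, 0.2781]
eef_rot: [-43.6, 90.0, 45.8]
contact_force: [0.9, 0.6, -0.1]
gripper_width: 0.087
time_s: 12.2
tcp_pos: [0.4578, 0.2044, 0.2778]
eef_rot: [-48.9, 90.0, 40.6]
contact_force: [-1.3, 0.0, -0.2]
gripper_width: 0.087
t 12.2 pos [0.4578 0.2044 0.2778] psi 179.53 tilt 0.04 w 0.087 j [ 46.6   2.1 -16.    0.  -71.8 -47. ] F [-1.3  0.  -0.2]
  shift [-0.0122 -0.0072 -0.0043] turn [-0.47  0.03  0.03] rows>= 1
```

View pics/w12.png

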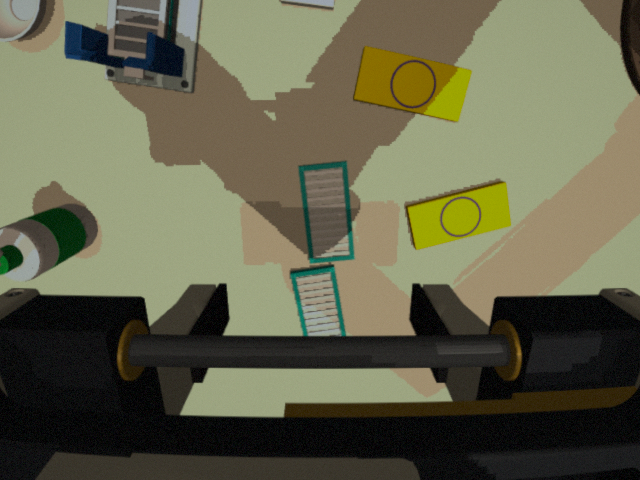

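```bash
cat >> m.py <<'E'
def teal(name='wrist',z=.009,vmax=335,vmin=0,umin=150,umax=560,minA=150):
    d=load(name); hsv=cv2.cvtColor(d['pixels'],cv2.COLOR_BGR2HSV)
    m=((hsv[...,0]>75)&(hsv[...,0]<100)&(hsv[...,1]>110)).astype(np.uint8); m[vmax:]=0; m[:vmin]=0; m[:,:umin]=0; m[:,umax:]=0
    m=cv2.morphologyEx(m,cv2.MORPH_CLOSE,np.ones((5,5),np.uint8))
    P=cloud(d); out=[]
    for c in cv2.findContours(m,cv2.RETR_EXTERNAL,cv2.CHAIN_APPROX_NONE)[0]:
        if cv2.contourArea(cv2.convexHull(c))<minA: continue
        q=on_plane(d,c[:,0,:],z)[:,:2].astype(np.float32)
        (ce,s,a)=cv2.minAreaRect(q); 
        if s[0]<s[1]: a+=90; s=s[::-1]
        mm=np.zeros((480,640),np.uint8); cv2.drawContours(mm,[c],-1,1,-1)
        zz=np.median(P[mm>0][:,2])
        print('teal px',c[:,0,:].mean(0).round(),'c',np.round(ce,4),'size',np.round(s,4),'long heading',round(a%180,2),'z',zz.round(4))
E
python3 - <<'E'
from m import *
teal()
d=load('wrist'); np.savez
goal([.465,.20,.29],180)
E
```

```text
teal px [434. 327.] c [0.3063 0.387 ] size [0.0339 0.0191] long heading 169.84 z 0.3153
teal px [514. 311.] c [0.2004 0.3715] size [0.0491 0.0473] long heading 177.54 z 0.357
teal px [544. 312.] c [0.1591 0.3685] size [0.054  0.0291] long heading 69.75 z 0.3561
teal px [214. 309.] c [0.594  0.3567] size [0.0417 0.0162] long heading 51.88 z 0.298
teal px [322. 257.] c [0.4534 0.2819] size [0.2282 0.0755] long heading 85.62 z 0.0084
t 12.25 pos [0.4582 0.2039 0.2776] psi 179.46 tilt 0.01 w 0.0876 j [ 46.5   2.2 -16.    0.  -71.8 -47. ] F [ 0.6 -0.1  0.2]
  shift [-0.0124 -0.0069 -0.0038] turn [-0.54  0.    0.01] rows>= 1
```

```bash
python3 - <<'E'
from m import *
teal(vmax=264); teal(vmin=265,umin=240,umax=400)
cap('top','top12.png')
E
python3 - <<'E'
import cv2
im=cv2.imread('pics/top12.png')[230:330,100:300]; cv2.imwrite('pics/top12c.png',cv2.resize(im,None,fx=4,fy=4))
E
```

```text
teal px [327. 212.] c [0.4479 0.2305] size [0.1197 0.0549] long heading 95.26 z 0.0083
teal px [317. 296.] c [0.4594 0.3496] size [0.1007 0.0551] long heading 99.23 z 0.0093
```

View pics/top12c.png

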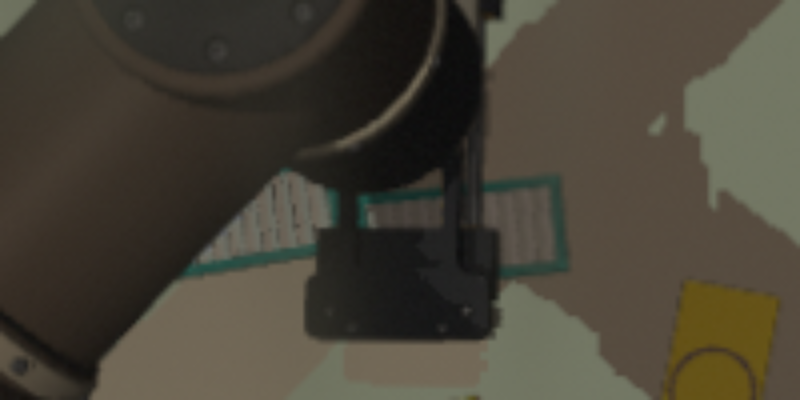

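```bash
python3 - <<'E'
from h import *
goal([.448,.2305,.10],-174.7)
E
```

```text
t 12.3 pos [0.4584 0.2036 0.2774] psi 179.41 tilt 0.02 w 0.0867 j [ 46.4   2.2 -16.    0.  -71.8 -47. ] F [-0.4 -0.4  0.6]
  shift [0.1774 0.0107 0.0268] turn [-5.89 -0.01 -0.01] rows>= 4
```

```bash
python3 -m creep '[{"ax":-5.9,"ay":0,"az":0,"tx":0.04,"ty":0.011,"tz":0.027,"fingers":0.087},{"ax":-5.9,"ay":0,"az":0,"tx":0.09,"ty":0.011,"tz":0.027,"fingers":0.087},{"ax":-5.9,"ay":0,"az":0,"tx":0.14,"ty":0.011,"tz":0.027,"fingers":0.087},{"ax":-5.9,"ay":0,"az":0,"tx":0.17,"ty":0.011,"tz":0.027,"fingers":0.087},{"ax":-5.9,"ay":0,"az":0,"tx":0.177,"ty":0.011,"tz":0.027,"fingers":0.087}]';python3 -m creep '[{"ax":0,"ay":0,"az":0,"tx":0,"ty":0,"tz":0,"fingers":0.087},{"ax":0,"ay":0,"az":0,"tx":0,"ty":0,"tz":0,"fingers":0.087}]'; python3 - <<'E'
from m import *
goal([.448,.2305,.005],-174.7)
cap('wrist','w13.png')
E
```

```text
time_s: 12.8
tcp_pos: [0.4461, 0.2284, 0.0968]
eef_rot: [130.2, 89.6, -134.6]
contact_force: [-0.8, 0.3, 0.8]
gripper_width: 0.0868
time_s: 13.0
tcp_pos: [0.4487, 0.2316, 0.102]
eef_rot: [-61.8, 89.9, 33.5]
contact_force: [-1.0, -0.5, 0.3]
gripper_width: 0.087
t 13.0 pos [0.4487 0.2316 0.102 ] psi -174.69 tilt 0.12 w 0.087 j [ 49.6  11.5 -30.2   0.  -48.2 -44.4] F [-1.  -0.5  0.3]
  shift [ 0.097   0.001  -0.0011] turn [0.01 0.06 0.1 ] rows>= 2
```

View pics/w13.png

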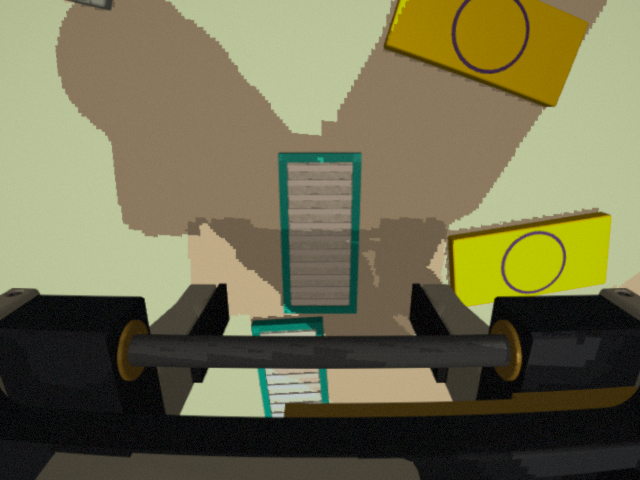

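```bash
python3 - <<'E'
from m import *
teal(vmax=316,umin=240,umax=400)
goal([.448,.2305,.005],-174.7)
E
```

```text
teal px [320. 231.] c [0.4478 0.2303] size [0.1193 0.0554] long heading 95.43 z 0.0083
t 13.05 pos [0.4487 0.2318 0.1023] psi -174.68 tilt 0.17 w 0.0869 j [ 49.7  11.5 -30.2   0.  -48.2 -44.4] F [ 0.4 -0.5  0.1]
  shift [ 0.0973  0.0011 -0.0014] turn [0.02 0.1  0.14] rows>= 2
```

```bash
python3 -m creep '[{"ax":0,"ay":0,"az":0,"tx":0.03,"ty":0.001,"tz":-0.001,"fingers":0.087},{"ax":0,"ay":0,"az":0,"tx":0.06,"ty":0.001,"tz":-0.001,"fingers":0.087},{"ax":0,"ay":0,"az":0,"tx":0.078,"ty":0.001,"tz":-0.001,"fingers":0.087},{"ax":0,"ay":0,"az":0,"tx":0.088,"ty":0.001,"tz":-0.001,"fingers":0.087},{"ax":0,"ay":0,"az":0,"tx":0.09,"ty":0.001,"tz":-0.001,"fingers":0.087}]';python3 -m creep '[{"ax":0,"ay":0,"az":0,"tx":0,"ty":0,"tz":0,"fingers":0.087},{"ax":0,"ay":0,"az":0,"tx":0,"ty":0,"tz":0,"fingers":0.087}]'; python3 - <<'E'
from m import *
goal([.448,.2303,.003],-174.6)
E
```

```text
time_s: 13.55
tcp_pos: [0.4469, 0.2303, 0.0108]
eef_rot: [-60.3, 90.0, 35.1]
contact_force: [-0.6, 0.3, -0.3]
gripper_width: 0.0872
time_s: 13.75
tcp_pos: [0.4472, 0.2308, 0.0118]
eef_rot: [-50.0, 89.9, 45.3]
contact_force: [0.1, -0.1, 0.8]
gripper_width: 0.0869
t 13.75 pos [0.4472 0.2308 0.0118] psi -174.65 tilt 0.13 w 0.0869 j [ 49.7  19.  -35.6   0.  -35.3 -44.4] F [ 0.1 -0.1  0.8]
  shift [ 0.0088 -0.0007 -0.0006] turn [-0.05  0.08  0.1 ] rows>= 1
```

```bash
python3 -m creep '[{"ax":0,"ay":0,"az":0,"tx":0.004,"ty":-0.0005,"tz":0,"fingers":0.087},{"ax":0,"ay":0,"az":0,"tx":0.008,"ty":-0.0005,"tz":0,"fingers":0.087},{"ax":0,"ay":0,"az":0,"tx":0.008,"ty":-0.0005,"tz":0,"fingers":0.087},{"ax":0,"ay":0,"az":0,"tx":0.008,"ty":-0.0005,"tz":0,"fingers":0.087}]'; python3 - <<'E'
from m import *
goal([.448,.2303,.003],-174.6)
E
```

```text
time_s: 14.15
tcp_pos: [0.4469, 0.23, 0.0024]
eef_rot: [139.0, 90.0, -125.6]
contact_force: [0.2, -0.3, 0.4]
gripper_width: 0.0869
t 14.15 pos [0.4469 0.23   0.0024] psi -174.66 tilt 0.02 w 0.0869 j [ 49.7  19.9 -36.    0.  -34.1 -44.3] F [ 0.2 -0.3  0.4]
  shift [-0.0006 -0.0011  0.0002] turn [-0.06 -0.02 -0.01] rows>= 1
```

```bash
python3 -m creep '[{"ax":0,"ay":0,"az":0,"tx":0,"ty":-0.001,"tz":0,"fingers":0.065},{"ax":0,"ay":0,"az":0,"tx":0,"ty":-0.001,"tz":0,"fingers":0.05},{"ax":0,"ay":0,"az":0,"tx":0,"ty":-0.001,"tz":0,"fingers":0.05},{"ax":0,"ay":0,"az":0,"tx":0,"ty":-0.001,"tz":0,"fingers":0.05},{"ax":0,"ay":0,"az":0,"tx":0,"ty":-0.001,"tz":0,"fingers":0.05}]' 20; python3 -m creep '[{"ax":0,"ay":0,"az":0,"tx":0,"ty":0,"tz":0,"fingers":0.05},{"ax":0,"ay":0,"az":0,"tx":0,"ty":0,"tz":0,"fingers":0.05},{"ax":0,"ay":0,"az":0,"tx":-0.02,"ty":0,"tz":0,"fingers":0.05},{"ax":0,"ay":0,"az":0,"tx":-0.05,"ty":0,"tz":0,"fingers":0.05},{"ax":0,"ay":0,"az":0,"tx":-0.09,"ty":0,"tz":0,"fingers":0.05}]';python3 - <<'E'
from m import *
goal([.631,-.0007,.17],169.4)
cap('wrist','w14.png')
E
```

```text
time_s: 14.65
tcp_pos: [0.448, 0.2302, 0.0026]
eef_rot: [-57.4, 90.0, 38.0]
contact_force: [-0.1, 0.7, 0.9]
gripper_width: 0.0551
time_s: 15.15
tcp_pos: [0.4469, 0.2292, 0.0921]
eef_rot: [129.6, 89.8, -135.1]
contact_force: [0.1, 1.9, -0.8]
gripper_width: 0.0555
t 15.15 pos [0.4469 0.2292 0.0921] psi -174.68 tilt 0.22 w 0.0555 j [ 49.6  12.2 -30.9  -0.  -47.2 -44.2] F [ 0.1  1.9 -0.8]
  shift [-0.0778 -0.1618 -0.2461] turn [15.92 -0.17 -0.15] rows>= 7
```

View pics/w14.png

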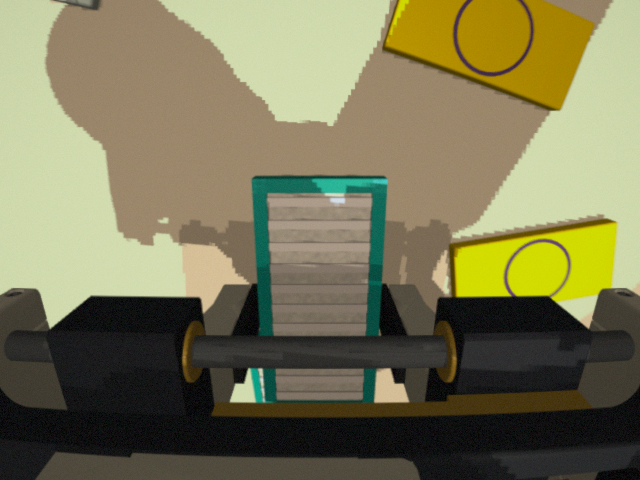

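```bash
python3 -m creep '[{"ax":3,"ay":0,"az":0,"tx":-0.03,"ty":-0.02,"tz":-0.03,"fingers":0.05},{"ax":6,"ay":0,"az":0,"tx":-0.06,"ty":-0.045,"tz":-0.068,"fingers":0.05},{"ax":9,"ay":0,"az":0,"tx":-0.08,"ty":-0.07,"tz":-0.106,"fingers":0.05},{"ax":12,"ay":0,"az":0,"tx":-0.08,"ty":-0.097,"tz":-0.147,"fingers":0.05},{"ax":16,"ay":0,"az":0,"tx":-0.08,"ty":-0.123,"tz":-0.187,"fingers":0.05}]'; python3 - <<'E'
from m import *
goal([.631,-.0007,.17],169.4)
E
```

```text
time_s: 15.7
tcp_pos: [0.5889, 0.0546, 0.1738]
eef_rot: [-54.3, 89.8, 24.9]
contact_force: [1.5, 0.7, -0.3]
gripper_width: 0.0554
t 15.7 pos [0.5889 0.0546 0.1738] psi 169.25 tilt 0.16 w 0.0554 j [ 24.2  14.9 -14.6  -0.  -60.3 -35. ] F [ 1.5  0.7 -0.3]
  shift [ 0.0038 -0.0516 -0.0465] turn [-0.15  0.09  0.13] rows>= 2
```

```bash
python3 -m creep '[{"ax":0,"ay":0,"az":0,"tx":0,"ty":-0.025,"tz":-0.022,"fingers":0.05},{"ax":0,"ay":0,"az":0,"tx":0,"ty":-0.042,"tz":-0.037,"fingers":0.05},{"ax":0,"ay":0,"az":0,"tx":0.02,"ty":-0.051,"tz":-0.046,"fingers":0.05},{"ax":0,"ay":0,"az":0,"tx":0.035,"ty":-0.051,"tz":-0.046,"fingers":0.05},{"ax":0,"ay":0,"az":0,"tx":0.044,"ty":-0.051,"tz":-0.046,"fingers":0.05}]';python3 -m creep '[{"ax":0,"ay":0,"az":0,"tx":0,"ty":0,"tz":0,"fingers":0.05},{"ax":0,"ay":0,"az":0,"tx":0,"ty":0,"tz":0,"fingers":0.05},{"ax":0,"ay":0,"az":0,"tx":0,"ty":0,"tz":0,"fingers":0.05}]'; python3 - <<'E'
from m import *
goal([.631,-.0007,.13],169.4)
cap('wrist','w15.png')
E
```

```text
time_s: 16.2
tcp_pos: [0.6283, 0.0005, 0.1266]
eef_rot: [107.8, 89.9, -172.9]
contact_force: [0.4, 0.8, -0.8]
gripper_width: 0.0558
time_s: 16.5
tcp_pos: [0.6296, 0.0017, 0.1296]
eef_rot: [-70.9, 89.9, 8.5]
contact_force: [-1.0, 0.3, -0.7]
gripper_width: 0.0553
t 16.5 pos [0.6296 0.0017 0.1296] psi 169.38 tilt 0.09 w 0.0553 j [ 17.9  20.6 -12.7   0.  -56.6 -28.5] F [-1.   0.3 -0.7]
  shift [-0.0004 -0.0018 -0.0021] turn [-0.02  0.03  0.08] rows>= 1
```

View pics/w15.png

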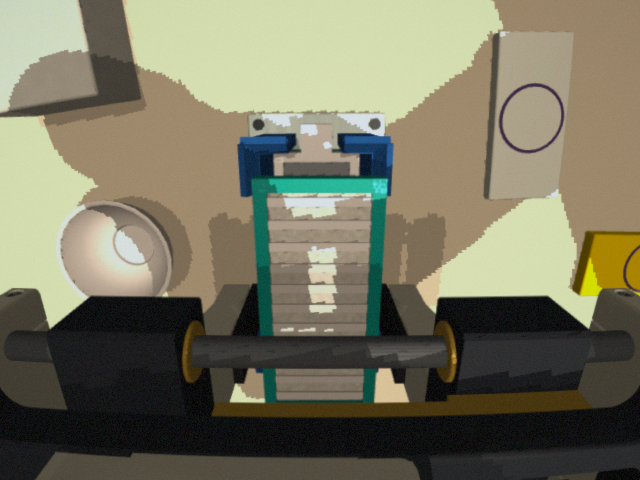

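```bash
python3 - <<'E'
from m import *
d=load('wrist'); T=d['Twc']@np.linalg.inv(np.array(viewer.capture('wrist')['T_tool_cam']))
hsv=cv2.cvtColor(d['pixels'],cv2.COLOR_BGR2HSV)
m=((hsv[...,0]>75)&(hsv[...,0]<100)&(hsv[...,1]>110))
rows=[np.nonzero(m[165:195,u])[0].min()+165 for u in range(262,378,5)]; print(rows)
for z in (.005,.0065):
  for v in (np.median(rows)-.5,):
    q=on_plane(d,[[265,v],[375,v]],T[2,3]+z); print(((q-T[:3,3])@T[:3,:3]).round(4))
goal([.631,-.0007,.10],169.4)
E
```

```text
[np.int64(175), np.int64(175), np.int64(175), np.int64(177), np.int64(177), np.int64(176), np.int64(176), np.int64(176), np.int64(176), np.int64(176), np.int64(176), np.int64(176), np.int64(176), np.int64(176), np.int64(176), np.int64(176), np.int64(176), np.int64(176), np.int64(176), np.int64(177), np.int64(175), np.int64(175), np.int64(175), np.int64(175)]
[[-0.005  -0.0216 -0.0605]
 [-0.0051  0.024  -0.0605]]
[[-0.0065 -0.0214 -0.0607]
 [-0.0066  0.0238 -0.0607]]
t 16.6 pos [0.6295 0.0016 0.1295] psi 169.37 tilt 0.09 w 0.0553 j [ 17.9  20.6 -12.7   0.  -56.6 -28.5] F [-0.1  0.8 -0.6]
  shift [ 0.0295 -0.0019 -0.002 ] turn [-0.03  0.04  0.09] rows>= 1
```

```bash
python3 -m creep '[{"ax":0,"ay":0,"az":0,"tx":0,"ty":-0.002,"tz":-0.002,"fingers":0.05},{"ax":0,"ay":0,"az":0,"tx":0.012,"ty":-0.002,"tz":-0.002,"fingers":0.05},{"ax":0,"ay":0,"az":0,"tx":0.022,"ty":-0.002,"tz":-0.002,"fingers":0.05},{"ax":0,"ay":0,"az":0,"tx":0.028,"ty":-0.002,"tz":-0.002,"fingers":0.05},{"ax":0,"ay":0,"az":0,"tx":0.028,"ty":-0.002,"tz":-0.002,"fingers":0.05}]';python3 -m creep '[{"ax":0,"ay":0,"az":0,"tx":0,"ty":0,"tz":0,"fingers":0.05}]'; python3 - <<'E'
from m import *
goal([.631,-.0007,.046],169.4)
cap('wrist','w16.png')
E
```

```text
time_s: 17.1
tcp_pos: [0.6297, -0.0014, 0.0987]
eef_rot: [114.0, 89.8, -166.7]
contact_force: [-0.4, -0.1, -0.5]
gripper_width: 0.0555
time_s: 17.2
tcp_pos: [0.6306, -0.0012, 0.1002]
eef_rot: [129.7, 90.0, -151.0]
contact_force: [0.2, 0.7, -0.2]
gripper_width: 0.056
t 17.2 pos [ 0.6306 -0.0012  0.1002] psi 169.34 tilt 0.04 w 0.056 j [ 17.6  22.4 -14.3   0.  -53.4 -28.3] F [ 0.2  0.7 -0.2]
  shift [ 0.0542 -0.0003  0.0006] turn [-0.06 -0.03 -0.03] rows>= 2
```

View pics/w16.png

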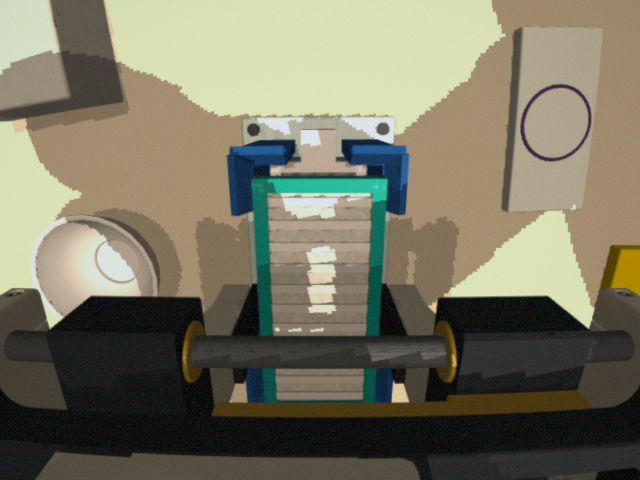

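```bash
python3 -m creep '[{"ax":0,"ay":0,"az":0,"tx":0.01,"ty":-0.0005,"tz":0.0005,"fingers":0.05},{"ax":0,"ay":0,"az":0,"tx":0.022,"ty":-0.0005,"tz":0.0005,"fingers":0.05},{"ax":0,"ay":0,"az":0,"tx":0.034,"ty":-0.0005,"tz":0.0005,"fingers":0.05},{"ax":0,"ay":0,"az":0,"tx":0.044,"ty":-0.0005,"tz":0.0005,"fingers":0.05},{"ax":0,"ay":0,"az":0,"tx":0.050,"ty":-0.0005,"tz":0.0005,"fingers":0.05}]';python3 -m creep '[{"ax":0,"ay":0,"az":0,"tx":0,"ty":0,"tz":0,"fingers":0.05},{"ax":0,"ay":0,"az":0,"tx":0,"ty":0,"tz":0,"fingers":0.05}]'; python3 - <<'E'
from m import *
goal([.631,-.0007,.046],169.4)
E
```

```text
time_s: 17.75
tcp_pos: [0.6305, -0.0009, 0.0488]
eef_rot: [114.1, 89.9, -166.6]
contact_force: [0.1, 0.2, -1.7]
gripper_width: 0.0559
time_s: 17.95
tcp_pos: [0.6314, -0.0008, 0.0505]
eef_rot: [163.8, 90.0, -116.9]
contact_force: [-0.8, 0.0, -0.4]
gripper_width: 0.0554
t 17.95 pos [ 0.6314 -0.0008  0.0505] psi 169.34 tilt 0.01 w 0.0554 j [ 17.6  25.6 -16.9   0.  -47.5 -28.3] F [-0.8  0.  -0.4]
  shift [ 0.0045  0.0004 -0.    ] turn [-0.06 -0.01 -0.  ] rows>= 1
```

```bash
python3 -m creep '[{"ax":0,"ay":0,"az":0,"tx":0.002,"ty":0,"tz":0,"fingers":0.05},{"ax":0,"ay":0,"az":0,"tx":0.004,"ty":0,"tz":0,"fingers":0.05},{"ax":0,"ay":0,"az":0,"tx":0.005,"ty":0,"tz":0,"fingers":0.05},{"ax":0,"ay":0,"az":0,"tx":0.005,"ty":0,"tz":0,"fingers":0.05}]'; python3 - <<'E'
from m import *
goal([.631,-.0007,.046],169.4)
E
```

```text
time_s: 18.35
tcp_pos: [0.6312, -0.0007, 0.0455]
eef_rot: [16.9, 90.0, 96.2]
contact_force: [-0.1, -0.6, -1.0]
gripper_width: 0.0558
t 18.35 pos [ 0.6312 -0.0007  0.0455] psi 169.33 tilt 0.0 w 0.0558 j [ 17.6  25.9 -17.2  -0.  -46.9 -28.3] F [-0.1 -0.6 -1. ]
  shift [-0.0005  0.0002  0.    ] turn [-0.07  0.   -0.  ] rows>= 1
```

Release and lift.

```bash
python3 -m creep '[{"ax":0,"ay":0,"az":0,"tx":0,"ty":0,"tz":0,"fingers":0.06},{"ax":0,"ay":0,"az":0,"tx":0,"ty":0,"tz":0,"fingers":0.066},{"ax":0,"ay":0,"az":0,"tx":0,"ty":0,"tz":0,"fingers":0.074},{"ax":0,"ay":0,"az":0,"tx":0,"ty":0,"tz":0,"fingers":0.074},{"ax":0,"ay":0,"az":0,"tx":0,"ty":0,"tz":0,"fingers":0.074}]';  python3 -m creep '[{"ax":0,"ay":0,"az":0,"tx":-0.02,"ty":0,"tz":0,"fingers":0.08},{"ax":0,"ay":0,"az":0,"tx":-0.06,"ty":0,"tz":0,"fingers":0.085},{"ax":0,"ay":0,"az":0,"tx":-0.10,"ty":0,"tz":0,"fingers":0.085},{"ax":0,"ay":0,"az":0,"tx":-0.14,"ty":0,"tz":0,"fingers":0.085},{"ax":0,"ay":0,"az":0,"tx":-0.18,"ty":0,"tz":0,"fingers":0.085}]'; python3 - <<'E'
from m import *
goal([.46,.32,.28],-172)
cap('wrist','w17.png')
teal(z=.051,umin=260,umax=380,vmax=300)
E
```

```text
time_s: 18.85
tcp_pos: [0.6313, -0.0007, 0.0456]
eef_rot: [-59.0, 90.0, 20.3]
contact_force: [-0.2, -0.1, 0.1]
gripper_width: 0.0733
time_s: 19.35
tcp_pos: [0.631, -0.0008, 0.2273]
eef_rot: [-59.1, 90.0, 20.3]
contact_force: [0.7, 0.1, 0.1]
gripper_width: 0.0852
t 19.35 pos [ 0.631  -0.0008  0.2273] psi 169.33 tilt 0.01 w 0.0852 j [ 17.6  16.4  -5.2  -0.  -68.4 -28.3] F [0.7 0.1 0.1]
  shift [-0.0527  0.2274  0.2836] turn [-1.867e+01  0.000e+00  1.000e-02] rows>= 8
teal px [319. 208.] c [ 0.6313 -0.0007] size [0.1233 0.0603] long heading 79.19 z 0.0503
```

View pics/w17.png

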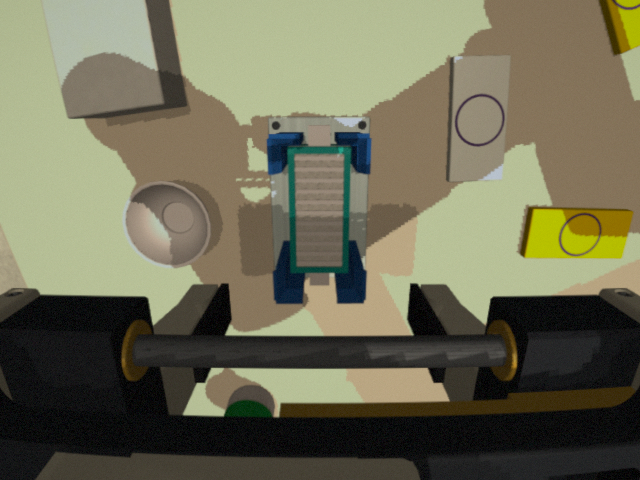

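```bash
python3 -m creep '[{"ax":-19,"ay":0,"az":0,"tx":-0.053,"ty":0.227,"tz":0.284,"fingers":0.087},{"ax":-19,"ay":0,"az":0,"tx":-0.053,"ty":0.227,"tz":0.284,"fingers":0.087},{"ax":-19,"ay":0,"az":0,"tx":-0.053,"ty":0.227,"tz":0.284,"fingers":0.087},{"ax":-19,"ay":0,"az":0,"tx":-0.053,"ty":0.227,"tz":0.284,"fingers":0.087},{"ax":-19,"ay":0,"az":0,"tx":-0.053,"ty":0.227,"tz":0.284,"fingers":0.087}]'; python3 - <<'E'
from m import *
goal([.46,.32,.28],-172)
E
```

```text
time_s: 19.9
tcp_pos: [0.514, 0.2192, 0.2619]
eef_rot: [-54.6, 90.0, 43.8]
contact_force: [0.6, 0.5, -0.0]
gripper_width: 0.0869
t 19.9 pos [0.514  0.2192 0.2619] psi -171.68 tilt 0.03 w 0.0869 j [ 43.2   8.4 -11.1  -0.  -70.6 -34.8] F [ 0.6  0.5 -0. ]
  shift [-0.018   0.0388  0.1076] turn [0.32 0.02 0.02] rows>= 3
```

```bash
python3 -m creep '[{"ax":0,"ay":0,"az":0,"tx":-0.02,"ty":0.039,"tz":0.108,"fingers":0.087},{"ax":0,"ay":0,"az":0,"tx":-0.02,"ty":0.039,"tz":0.108,"fingers":0.087},{"ax":0,"ay":0,"az":0,"tx":-0.02,"ty":0.039,"tz":0.108,"fingers":0.087},{"ax":0,"ay":0,"az":0,"tx":-0.02,"ty":0.039,"tz":0.108,"fingers":0.087},{"ax":0,"ay":0,"az":0,"tx":-0.02,"ty":0.039,"tz":0.108,"fingers":0.087}]'; python3 - <<'E'
from m import *
cap('wrist','w18.png')
teal(umin=240,umax=400,vmax=330)
E
```

```text
time_s: 20.4
tcp_pos: [0.4608, 0.3188, 0.2813]
eef_rot: [129.6, 90.0, -132.0]
contact_force: [0.3, 0.0, -0.8]
gripper_width: 0.087
teal px [316. 224.] c [0.458  0.3611] size [0.1201 0.0545] long heading 99.25 z 0.0083
```

View pics/w18.png

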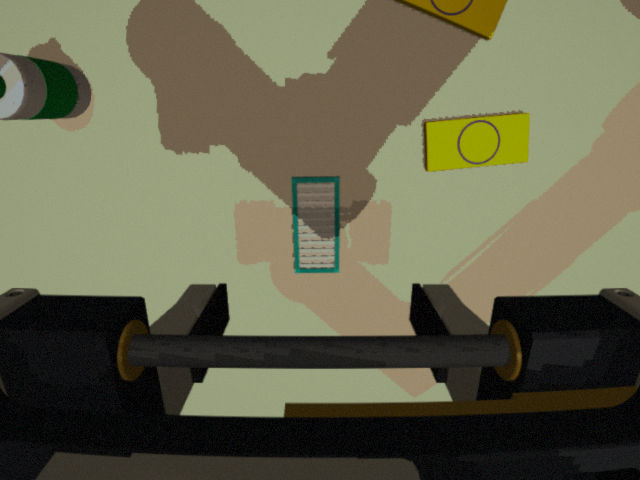

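```bash
python3 - <<'E'
from m import *
goal([.458,.3611,.10],-170.75)
E
```

```text
t 20.45 pos [0.4611 0.3182 0.2812] psi -171.68 tilt 0.04 w 0.0873 j [ 54.6   8.   -9.   -0.  -73.1 -46.3] F [-0.1 -0.6 -0.7]
  shift [ 0.1812 -0.0032  0.043 ] turn [-0.93 -0.03 -0.03] rows>= 4
```

```bash
python3 -m creep '[{"ax":-0.9,"ay":0,"az":0,"tx":0.04,"ty":-0.003,"tz":0.043,"fingers":0.087},{"ax":-0.9,"ay":0,"az":0,"tx":0.09,"ty":-0.003,"tz":0.043,"fingers":0.087},{"ax":-0.9,"ay":0,"az":0,"tx":0.14,"ty":-0.003,"tz":0.043,"fingers":0.087},{"ax":-0.9,"ay":0,"az":0,"tx":0.17,"ty":-0.003,"tz":0.043,"fingers":0.087},{"ax":-0.9,"ay":0,"az":0,"tx":0.18,"ty":-0.003,"tz":0.043,"fingers":0.087}]';python3 -m creep '[{"ax":0,"ay":0,"az":0,"tx":0,"ty":0,"tz":0,"fingers":0.087},{"ax":0,"ay":0,"az":0,"tx":0,"ty":0,"tz":0,"fingers":0.087}]'; python3 - <<'E'
from m import *
cap('wrist','w19.png')
teal(umin=240,umax=400,vmax=320)
goal([.458,.3611,.003],-170.75)
E
```

```text
time_s: 20.95
tcp_pos: [0.4566, 0.3583, 0.0971]
eef_rot: [132.6, 89.6, -128.4]
contact_force: [-0.0, -0.9, 1.4]
gripper_width: 0.0871
time_s: 21.15
tcp_pos: [0.4591, 0.3623, 0.1034]
eef_rot: [-58.6, 89.9, 40.6]
contact_force: [0.2, 0.2, 1.2]
gripper_width: 0.0868
teal px [321. 230.] c [0.4575 0.361 ] size [0.1191 0.0554] long heading 99.15 z 0.0083
t 21.2 pos [0.4591 0.3627 0.1039] psi -170.78 tilt 0.2 w 0.0873 j [ 57.5  18.2 -20.2   0.  -51.3 -48.3] F [0.2 0.2 0.5]
  shift [ 0.1009  0.0016 -0.0017] turn [-0.03  0.12  0.16] rows>= 3
```

```bash
python3 -m creep '[{"ax":0,"ay":0,"az":0,"tx":0.03,"ty":0.001,"tz":-0.002,"fingers":0.087},{"ax":0,"ay":0,"az":0,"tx":0.06,"ty":0.001,"tz":-0.002,"fingers":0.087},{"ax":0,"ay":0,"az":0,"tx":0.082,"ty":0.001,"tz":-0.002,"fingers":0.087},{"ax":0,"ay":0,"az":0,"tx":0.091,"ty":0.001,"tz":-0.002,"fingers":0.087},{"ax":0,"ay":0,"az":0,"tx":0.094,"ty":0.001,"tz":-0.002,"fingers":0.087}]';python3 -m creep '[{"ax":0,"ay":0,"az":0,"tx":0,"ty":0,"tz":0,"fingers":0.087},{"ax":0,"ay":0,"az":0,"tx":0,"ty":0,"tz":0,"fingers":0.087}]'; python3 - <<'E'
from m import *
goal([.4577,.3611,.003],-170.8)
E
```

```text
time_s: 21.7
tcp_pos: [0.4576, 0.3603, 0.0083]
eef_rot: [-53.0, 89.9, 46.3]
contact_force: [0.6, 0.7, 0.3]
gripper_width: 0.0864
time_s: 21.9
tcp_pos: [0.4578, 0.3607, 0.0091]
eef_rot: [-47.4, 89.9, 51.8]
contact_force: [0.0, 0.0, 1.0]
gripper_width: 0.0866
t 21.9 pos [0.4578 0.3607 0.0091] psi -170.75 tilt 0.14 w 0.0866 j [ 57.5  24.9 -25.4   0.  -39.5 -48.2] F [0. 0. 1.]
  shift [0.0061 0.     0.0004] turn [0.05 0.1  0.1 ] rows>= 1
```

```bash
python3 -m creep '[{"ax":0,"ay":0,"az":0,"tx":0.003,"ty":0,"tz":0,"fingers":0.087},{"ax":0,"ay":0,"az":0,"tx":0.0055,"ty":0,"tz":0,"fingers":0.087},{"ax":0,"ay":0,"az":0,"tx":0.0055,"ty":0,"tz":0,"fingers":0.065},{"ax":0,"ay":0,"az":0,"tx":0.0055,"ty":0,"tz":0,"fingers":0.05},{"ax":0,"ay":0,"az":0,"tx":0.0055,"ty":0,"tz":0,"fingers":0.05}]' 20; python3 -m creep '[{"ax":0,"ay":0,"az":0,"tx":0,"ty":0,"tz":0,"fingers":0.05},{"ax":0,"ay":0,"az":0,"tx":0,"ty":0,"tz":0,"fingers":0.05},{"ax":0,"ay":0,"az":0,"tx":0,"ty":0,"tz":0,"fingers":0.05},{"ax":0,"ay":0,"az":0,"tx":0,"ty":0,"tz":0,"fingers":0.05}]';python3 - <<'E'
from m import *
goal([.4577,.3611,.12],-170.8)
E
```

```text
time_s: 22.4
tcp_pos: [0.4571, 0.3598, 0.0021]
eef_rot: [170.0, 90.0, -90.8]
contact_force: [-0.4, -0.6, 0.2]
gripper_width: 0.0685
time_s: 22.8
tcp_pos: [0.4571, 0.3598, 0.0021]
eef_rot: [-50.3, 90.0, 48.9]
contact_force: [0.9, 1.4, 0.0]
gripper_width: 0.0558
t 22.8 pos [0.4571 0.3598 0.0021] psi -170.77 tilt 0.0 w 0.0558 j [ 57.5  25.5 -25.8   0.  -38.7 -48.2] F [0.9 1.4 0. ]
  shift [-0.1179 -0.0008  0.0011] turn [0.03 0.   0.  ] rows>= 3
```

```bash
python3 -m creep '[{"ax":0,"ay":0,"az":0,"tx":-0.02,"ty":0,"tz":0,"fingers":0.05},{"ax":0,"ay":0,"az":0,"tx":-0.055,"ty":0,"tz":0,"fingers":0.05},{"ax":0,"ay":0,"az":0,"tx":-0.095,"ty":0,"tz":0,"fingers":0.05},{"ax":0,"ay":0,"az":0,"tx":-0.135,"ty":0,"tz":0,"fingers":0.05},{"ax":0,"ay":0,"az":0,"tx":-0.165,"ty":0,"tz":0,"fingers":0.05}]' ;python3 - <<'E'
from m import *
goal([.631,-.0007,.165],169.4)
E
```

```text
time_s: 23.3
tcp_pos: [0.4574, 0.3601, 0.1698]
eef_rot: [-49.9, 89.9, 49.3]
contact_force: [-0.5, 1.4, -0.3]
gripper_width: 0.0558
t 23.3 pos [0.4574 0.3601 0.1698] psi -170.76 tilt 0.13 w 0.0558 j [ 57.5  14.3 -16.    0.  -59.6 -48.2] F [-0.5  1.4 -0.3]
  shift [ 0.0045 -0.1134 -0.384 ] turn [19.84  0.1   0.08] rows>= 9
```

```bash
python3 -m creep '[{"ax":3,"ay":0,"az":0,"tx":0,"ty":-0.01,"tz":-0.034,"fingers":0.05},{"ax":6,"ay":0,"az":0,"tx":0,"ty":-0.023,"tz":-0.078,"fingers":0.05},{"ax":9,"ay":0,"az":0,"tx":0,"ty":-0.037,"tz":-0.125,"fingers":0.05},{"ax":13,"ay":0,"az":0,"tx":0,"ty":-0.051,"tz":-0.172,"fingers":0.05},{"ax":17,"ay":0,"az":0,"tx":0,"ty":-0.065,"tz":-0.22,"fingers":0.05}]' ;python3 - <<'E'
from m import *
goal([.631,-.0007,.165],169.4)
E
```

```text
time_s: 23.8
tcp_pos: [0.5569, 0.1514, 0.1672]
eef_rot: [-31.0, 90.0, 51.1]
contact_force: [1.8, 1.0, -0.7]
gripper_width: 0.0556
t 23.8 pos [0.5569 0.1514 0.1672] psi 172.11 tilt 0.02 w 0.0556 j [ 34.6  14.  -16.7  -0.  -59.2 -42.5] F [ 1.8  1.  -0.7]
  shift [ 0.0022 -0.0943 -0.1405] turn [2.71 0.02 0.01] rows>= 4
```

```bash
python3 -m creep '[{"ax":2.7,"ay":0,"az":0,"tx":0,"ty":-0.022,"tz":-0.033,"fingers":0.05},{"ax":2.7,"ay":0,"az":0,"tx":0,"ty":-0.046,"tz":-0.069,"fingers":0.05},{"ax":2.7,"ay":0,"az":0,"tx":0,"ty":-0.070,"tz":-0.104,"fingers":0.05},{"ax":2.7,"ay":0,"az":0,"tx":0,"ty":-0.087,"tz":-0.130,"fingers":0.05},{"ax":2.7,"ay":0,"az":0,"tx":0.01,"ty":-0.094,"tz":-0.140,"fingers":0.05}]' ;python3 -m creep '[{"ax":0,"ay":0,"az":0,"tx":0.025,"ty":0,"tz":0,"fingers":0.05},{"ax":0,"ay":0,"az":0,"tx":0.03,"ty":0,"tz":0,"fingers":0.05},{"ax":0,"ay":0,"az":0,"tx":0.03,"ty":0,"tz":0,"fingers":0.05},{"ax":0,"ay":0,"az":0,"tx":0.03,"ty":0,"tz":0,"fingers":0.05}]' ;python3 - <<'E'
from m import *
cap('wrist','w20.png')
d=load('wrist'); T=d['Twc']@np.linalg.inv(np.array(viewer.capture('wrist')['T_tool_cam']))
hsv=cv2.cvtColor(d['pixels'],cv2.COLOR_BGR2HSV)
m=((hsv[...,0]>75)&(hsv[...,0]<100)&(hsv[...,1]>110))
rows=[np.nonzero(m[165:200,u])[0].min()+165 for u in range(262,378,5)]; print(np.median(rows))
q=on_plane(d,[[265,np.median(rows)-.5],[375,np.median(rows)-.5]],T[2,3]+.0065); print(((q-T[:3,3])@T[:3,:3]).round(4))
goal([.631,-.0007,.11],169.4)
E
```

```text
time_s: 24.3
tcp_pos: [0.6322, -0.0009, 0.1578]
eef_rot: [-80.7, 89.9, -1.3]
contact_force: [0.0, -0.3, -0.5]
gripper_width: 0.0553
time_s: 24.7
tcp_pos: [0.631, 0.0023, 0.1278]
eef_rot: [-93.1, 90.0, -13.5]
contact_force: [0.1, 0.0, -0.2]
gripper_width: 0.0558
178.0
[[-0.0065 -0.0214 -0.0599]
 [-0.0065  0.0238 -0.0599]]
t 24.8 pos [0.6313 0.0024 0.1282] psi 169.59 tilt 0.1 w 0.0558 j [ 17.9  20.8 -12.6   0.  -56.5 -28.3] F [-0.3 -0.3  0.7]
  shift [ 0.0182 -0.0003 -0.0031] turn [0.19 0.03 0.09] rows>= 1
```

View pics/w20.png

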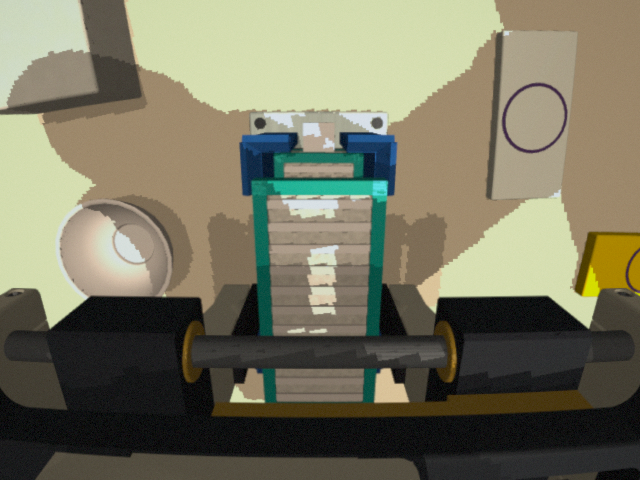

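```bash
python3 -m creep '[{"ax":0.2,"ay":0,"az":0,"tx":0,"ty":-0.0003,"tz":-0.002,"fingers":0.05},{"ax":0.2,"ay":0,"az":0,"tx":0.01,"ty":-0.0003,"tz":-0.004,"fingers":0.05},{"ax":0.2,"ay":0,"az":0,"tx":0.02,"ty":-0.0003,"tz":-0.004,"fingers":0.05},{"ax":0.2,"ay":0,"az":0,"tx":0.025,"ty":-0.0003,"tz":-0.004,"fingers":0.05},{"ax":0.2,"ay":0,"az":0,"tx":0.026,"ty":-0.0003,"tz":-0.004,"fingers":0.05}]';python3 -m creep '[{"ax":0,"ay":0,"az":0,"tx":0,"ty":0,"tz":0,"fingers":0.05}]'; python3 - <<'E'
from m import *
goal([.6311,-.0015,.055],169.4)
cap('wrist','w21.png')
E
```

```text
time_s: 25.3
tcp_pos: [0.6295, -0.0026, 0.0996]
eef_rot: [113.6, 89.9, -167.1]
contact_force: [0.2, -0.9, -0.7]
gripper_width: 0.0559
time_s: 25.4
tcp_pos: [0.6301, -0.0024, 0.1006]
eef_rot: [123.2, 89.9, -157.5]
contact_force: [0.3, -0.3, -0.4]
gripper_width: 0.0558
t 25.4 pos [ 0.6301 -0.0024  0.1006] psi 169.33 tilt 0.05 w 0.0558 j [ 17.5  22.3 -14.3   0.  -53.4 -28.2] F [ 0.3 -0.3 -0.4]
  shift [ 0.0456 -0.0008  0.0011] turn [-0.07 -0.03 -0.04] rows>= 1
```

View pics/w21.png

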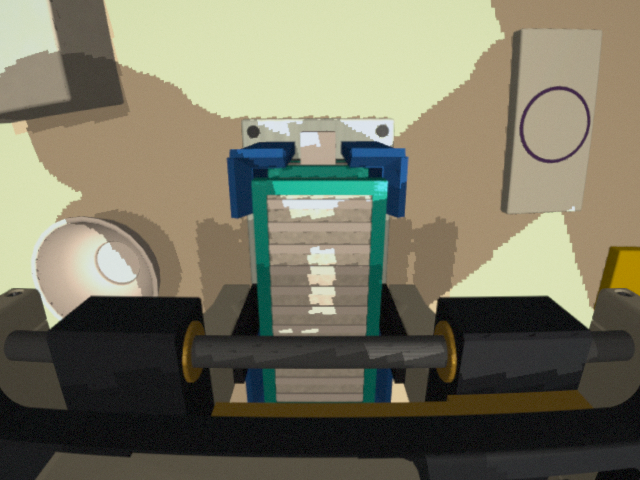

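```bash
python3 -m creep '[{"ax":0,"ay":0,"az":0,"tx":0.01,"ty":-0.0008,"tz":0.001,"fingers":0.05},{"ax":0,"ay":0,"az":0,"tx":0.022,"ty":-0.0008,"tz":0.001,"fingers":0.05},{"ax":0,"ay":0,"az":0,"tx":0.033,"ty":-0.0008,"tz":0.001,"fingers":0.05},{"ax":0,"ay":0,"az":0,"tx":0.040,"ty":-0.0008,"tz":0.001,"fingers":0.05},{"ax":0,"ay":0,"az":0,"tx":0.043,"ty":-0.0008,"tz":0.001,"fingers":0.05}]';python3 -m creep '[{"ax":0,"ay":0,"az":0,"tx":0.001,"ty":0,"tz":0,"fingers":0.05},{"ax":0,"ay":0,"az":0,"tx":0.002,"ty":0,"tz":0,"fingers":0.05},{"ax":0,"ay":0,"az":0,"tx":0.002,"ty":0,"tz":0,"fingers":0.05}]'; python3 - <<'E'
from m import *
goal([.6311,-.0013,.0545],169.4)
E
```

```text
time_s: 25.95
tcp_pos: [0.6305, -0.0017, 0.0566]
eef_rot: [115.4, 89.9, -165.3]
contact_force: [-0.1, 0.6, 0.4]
gripper_width: 0.0559
time_s: 26.25
tcp_pos: [0.6315, -0.0015, 0.0564]
eef_rot: [-70.9, 90.0, 8.4]
contact_force: [0.8, -0.0, -1.1]
gripper_width: 0.0559
t 26.25 pos [ 0.6315 -0.0015  0.0564] psi 169.33 tilt 0.03 w 0.0559 j [ 17.6  25.2 -16.6   0.  -48.2 -28.2] F [ 0.8 -0.  -1.1]
  shift [0.0019 0.0004 0.0001] turn [-0.07  0.01  0.03] rows>= 1
```

```bash
python3 -m creep '[{"ax":0,"ay":0,"az":0,"tx":0.001,"ty":0,"tz":0,"fingers":0.05},{"ax":0,"ay":0,"az":0,"tx":0.002,"ty":0,"tz":0,"fingers":0.05},{"ax":0,"ay":0,"az":0,"tx":0.0025,"ty":0,"tz":0,"fingers":0.05},{"ax":0,"ay":0,"az":0,"tx":0.0025,"ty":0,"tz":0,"fingers":0.05}]'; python3 - <<'E'
from m import *
goal([.6311,-.0013,.0545],169.4)
E
```

```text
time_s: 26.65
tcp_pos: [0.6313, -0.0015, 0.0536]
eef_rot: [-75.0, 90.0, 4.3]
contact_force: [0.3, 0.1, -0.9]
gripper_width: 0.0558
t 26.65 pos [ 0.6313 -0.0015  0.0536] psi 169.34 tilt 0.0 w 0.0558 j [ 17.6  25.3 -16.8   0.  -47.9 -28.2] F [ 0.3  0.1 -0.9]
  shift [-0.0009  0.0002  0.0001] turn [-0.06  0.    0.  ] rows>= 1
```

```bash
python3 -m creep '[{"ax":0,"ay":0,"az":0,"tx":0,"ty":0,"tz":0,"fingers":0.06},{"ax":0,"ay":0,"az":0,"tx":0,"ty":0,"tz":0,"fingers":0.066},{"ax":0,"ay":0,"az":0,"tx":0,"ty":0,"tz":0,"fingers":0.074},{"ax":0,"ay":0,"az":0,"tx":0,"ty":0,"tz":0,"fingers":0.074},{"ax":0,"ay":0,"az":0,"tx":0,"ty":0,"tz":0,"fingers":0.074}]';  python3 -m creep '[{"ax":0,"ay":0,"az":0,"tx":-0.02,"ty":0,"tz":0,"fingers":0.08},{"ax":0,"ay":0,"az":0,"tx":-0.06,"ty":0,"tz":0,"fingers":0.085},{"ax":0,"ay":0,"az":0,"tx":-0.10,"ty":0,"tz":0,"fingers":0.085},{"ax":0,"ay":0,"az":0,"tx":-0.14,"ty":0,"tz":0,"fingers":0.085},{"ax":0,"ay":0,"az":0,"tx":-0.17,"ty":0,"tz":0,"fingers":0.085}]'; python3 - <<'E'
from m import *
goal([.463,-.085,.25],176)
cap('wrist','w22.png')
teal(z=.060,umin=260,umax=380,vmax=300)
E
```

```text
time_s: 27.15
tcp_pos: [0.6313, -0.0015, 0.0536]
eef_rot: [-57.3, 90.0, 22.0]
contact_force: [0.2, -0.1, -0.0]
gripper_width: 0.0739
time_s: 27.65
tcp_pos: [0.6318, -0.0015, 0.2267]
eef_rot: [-73.0, 89.8, 6.3]
contact_force: [0.5, 0.1, 0.2]
gripper_width: 0.0851
t 27.65 pos [ 0.6318 -0.0015  0.2267] psi 169.34 tilt 0.15 w 0.0851 j [ 17.6  16.4  -5.3   0.  -68.2 -28.2] F [0.5 0.1 0.2]
  shift [-0.0238  0.1504 -0.1132] turn [-6.66  0.04  0.15] rows>= 4
teal px [320. 211.] c [ 0.6318 -0.0015] size [0.1239 0.0612] long heading 79.25 z 0.0593
```

View pics/w22.png

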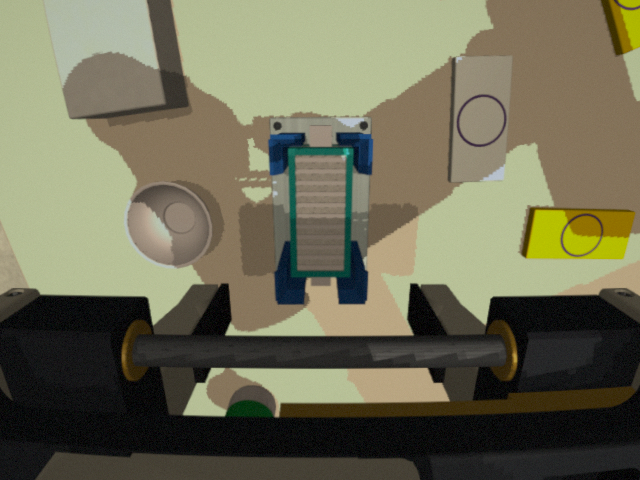

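```bash
python3 -m creep '[{"ax":-6.6,"ay":0,"az":0,"tx":-0.024,"ty":0.15,"tz":-0.113,"fingers":0.087},{"ax":-6.6,"ay":0,"az":0,"tx":-0.024,"ty":0.15,"tz":-0.113,"fingers":0.087},{"ax":-6.6,"ay":0,"az":0,"tx":-0.024,"ty":0.15,"tz":-0.113,"fingers":0.087},{"ax":-6.6,"ay":0,"az":0,"tx":-0.024,"ty":0.15,"tz":-0.113,"fingers":0.087},{"ax":-6.6,"ay":0,"az":0,"tx":-0.024,"ty":0.15,"tz":-0.113,"fingers":0.087}]'; python3 -m creep '[{"ax":0,"ay":0,"az":0,"tx":0,"ty":0,"tz":0,"fingers":0.087},{"ax":0,"ay":0,"az":0,"tx":0,"ty":0,"tz":0,"fingers":0.087}]';python3 - <<'E'
from m import *
goal([.463,-.085,.25],176)
cap('wrist','w23.png')
E
```

```text
time_s: 28.2
tcp_pos: [0.4594, -0.0863, 0.2489]
eef_rot: [-62.5, 89.9, 23.3]
contact_force: [0.4, -0.7, 1.5]
gripper_width: 0.0867
time_s: 28.4
tcp_pos: [0.4635, -0.0845, 0.2476]
eef_rot: [-73.2, 90.0, 12.8]
contact_force: [0.3, -0.2, -0.4]
gripper_width: 0.0874
t 28.4 pos [ 0.4635 -0.0845  0.2476] psi 175.94 tilt 0.03 w 0.0874 j [ 13.7   0.1 -22.1   0.  -67.8 -17.7] F [ 0.3 -0.2 -0.4]
  shift [-0.0024  0.0005 -0.0005] turn [-0.06  0.01  0.03] rows>= 1
```

View pics/w23.png

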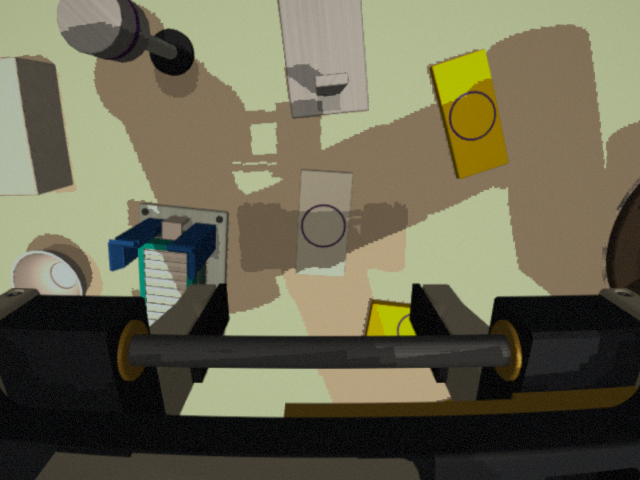

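```bash
python3 - <<'E'
from m import *
d=load('wrist'); im=d['pixels'][160:285,285:365]; cv2.imwrite('pics/w23c.png',cv2.resize(im,None,fx=4.5,fy=4.5,interpolation=cv2.INTER_CUBIC))
hsv=cv2.cvtColor(d['pixels'],cv2.COLOR_BGR2HSV)
# purple ring
P=cloud(d); print('cover z',np.percentile(P[185:260,310:340,2],[10,50,90]).round(4))
g=cv2.cvtColor(d['pixels'],cv2.COLOR_BGR2GRAY).astype(int)
m=np.zeros((480,640),bool); m[200:252,298:350]=1
m&=(d['pixels'][...,2].astype(int)<105)&(g<100)
yy,xx=np.nonzero(m); print(len(xx)); e=cv2.fitEllipse(np.c_[xx,yy].astype(np.float32)); print(e); print(on_plane(d,[e[0]],.012))
E
```

```text
cover z [0.0116 0.0126 0.0137]
535
((324.2550964355469, 226.59848022460938), (41.14596176147461, 50.4493522644043), 119.54908752441406)
[[ 0.45927272 -0.05236219  0.012     ]]
```

View pics/w23c.png

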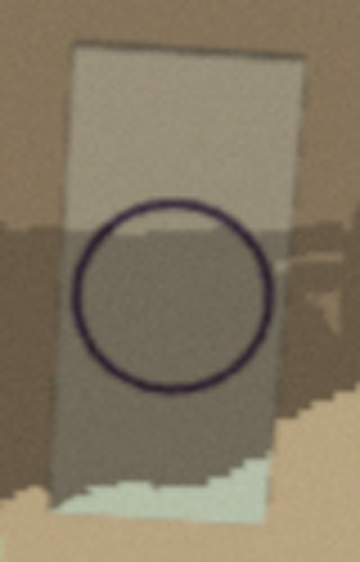

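```bash
python3 - <<'E'
from m import *
d=load('wrist'); c=np.array([[76,47],[304,60],[265,522],[51,510],[173,296]])/4.5+[285,160]
q=on_plane(d,c,.012)[:,:2]; print(q.round(4), q[:4].mean(0)); l=(q[2]+q[3]-q[0]-q[1])/2; print(np.linalg.norm(l),np.degrees(np.arctan2(l[1],l[0])),np.linalg.norm(q[0]-q[1]),np.linalg.norm(q[2]-q[3]))
a=np.degrees(np.arctan2(l[1],l[0])); goal([*q[4],.10],a+90)
E
```

```text
[[ 0.4787 -0.1158]
 [ 0.4254 -0.109 ]
 [ 0.4406  0.0086]
 [ 0.4952  0.0014]
 [ 0.4601 -0.0534]] [ 0.45996161 -0.05369845]
0.11843368052736543 82.32640230137706 0.053790063973455045 0.0550502957002591
t 28.45 pos [ 0.4636 -0.0844  0.2473] psi 175.95 tilt 0.02 w 0.087 j [ 13.7   0.1 -22.1  -0.  -67.8 -17.7] F [-0.4  0.5 -1. ]
  shift [0.1473 0.0056 0.0308] turn [ 3.62 -0.01 -0.02] rows>= 4
```

```bash
python3 -m creep '[{"ax":3.6,"ay":0,"az":0,"tx":0.04,"ty":0.005,"tz":0.031,"fingers":0.087},{"ax":3.6,"ay":0,"az":0,"tx":0.09,"ty":0.005,"tz":0.031,"fingers":0.087},{"ax":3.6,"ay":0,"az":0,"tx":0.12,"ty":0.005,"tz":0.031,"fingers":0.087},{"ax":3.6,"ay":0,"az":0,"tx":0.14,"ty":0.005,"tz":0.031,"fingers":0.087},{"ax":3.6,"ay":0,"az":0,"tx":0.147,"ty":0.005,"tz":0.031,"fingers":0.087}]';python3 -m creep '[{"ax":0,"ay":0,"az":0,"tx":0,"ty":0,"tz":0,"fingers":0.087},{"ax":0,"ay":0,"az":0,"tx":0,"ty":0,"tz":0,"fingers":0.087}]'; python3 - <<'E'
from m import *
cap('wrist','w24.png')
goal([.460,-.0535,.003],172.3)
E
```

```text
time_s: 28.95
tcp_pos: [0.4591, -0.0534, 0.0978]
eef_rot: [112.7, 89.7, -165.0]
contact_force: [0.7, 0.2, 0.7]
gripper_width: 0.087
time_s: 29.15
tcp_pos: [0.4611, -0.0533, 0.1012]
eef_rot: [-92.2, 90.0, -9.9]
contact_force: [-0.4, 0.5, 0.2]
gripper_width: 0.087
t 29.2 pos [ 0.4612 -0.0532  0.1016] psi 172.35 tilt 0.09 w 0.0871 j [ 17.8   7.9 -35.    0.  -47.1 -25.5] F [ 0.6  0.3 -0. ]
  shift [ 0.0986  0.0013 -0.0005] turn [0.05 0.02 0.09] rows>= 2
```

View pics/w24.png

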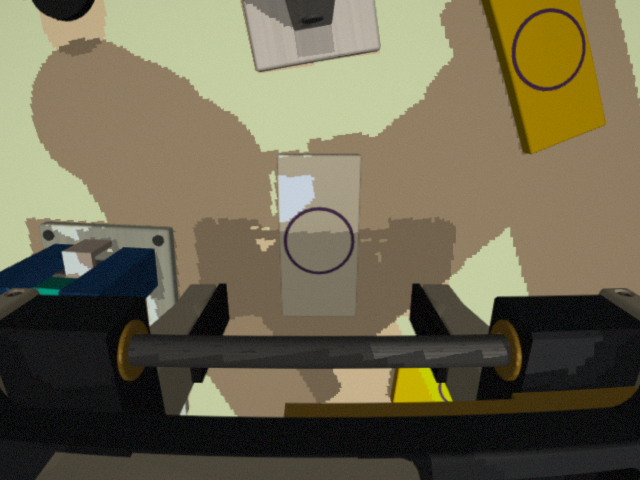

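```bash
python3 -m creep '[{"ax":0,"ay":0,"az":0,"tx":0.03,"ty":0.001,"tz":-0.0005,"fingers":0.087},{"ax":0,"ay":0,"az":0,"tx":0.06,"ty":0.001,"tz":-0.0005,"fingers":0.087},{"ax":0,"ay":0,"az":0,"tx":0.082,"ty":0.001,"tz":-0.0005,"fingers":0.087},{"ax":0,"ay":0,"az":0,"tx":0.09,"ty":0.001,"tz":-0.0005,"fingers":0.087},{"ax":0,"ay":0,"az":0,"tx":0.092,"ty":0.001,"tz":-0.0005,"fingers":0.087}]';python3 -m creep '[{"ax":0,"ay":0,"az":0,"tx":0,"ty":0,"tz":0,"fingers":0.087},{"ax":0,"ay":0,"az":0,"tx":0,"ty":0,"tz":0,"fingers":0.087}]'; python3 - <<'E'
from m import *
goal([.460,-.0535,.003],172.3)
E
```

```text
time_s: 29.7
tcp_pos: [0.4594, -0.0538, 0.0087]
eef_rot: [143.7, 90.0, -134.0]
contact_force: [0.0, -0.7, 1.6]
gripper_width: 0.0871
time_s: 29.9
tcp_pos: [0.4601, -0.0536, 0.0098]
eef_rot: [-68.2, 89.9, 14.2]
contact_force: [0.6, 0.0, -0.4]
gripper_width: 0.0869
t 29.9 pos [ 0.4601 -0.0536  0.0098] psi 172.34 tilt 0.13 w 0.0869 j [ 17.8  16.2 -40.7   0.  -32.9 -25.5] F [ 0.6  0.  -0.4]
  shift [0.0068 0.0001 0.0001] turn [0.04 0.05 0.12] rows>= 1
```

```bash
python3 -m creep '[{"ax":0,"ay":0,"az":0,"tx":0.003,"ty":0,"tz":0,"fingers":0.087},{"ax":0,"ay":0,"az":0,"tx":0.006,"ty":0,"tz":0,"fingers":0.087},{"ax":0,"ay":0,"az":0,"tx":0.006,"ty":0,"tz":0,"fingers":0.065},{"ax":0,"ay":0,"az":0,"tx":0.006,"ty":0,"tz":0,"fingers":0.05},{"ax":0,"ay":0,"az":0,"tx":0.006,"ty":0,"tz":0,"fingers":0.05}]' 25; python3 -m creep '[{"ax":0,"ay":0,"az":0,"tx":0,"ty":0,"tz":0,"fingers":0.05},{"ax":0,"ay":0,"az":0,"tx":0,"ty":0,"tz":0,"fingers":0.05},{"ax":0,"ay":0,"az":0,"tx":0,"ty":0,"tz":0,"fingers":0.05},{"ax":0,"ay":0,"az":0,"tx":0,"ty":0,"tz":0,"fingers":0.05}]';python3 - <<'E'
from m import *
goal([.46,-.0535,.17],172.3)
E
```

```text
time_s: 30.4
tcp_pos: [0.4591, -0.0538, 0.0026]
eef_rot: [133.2, 90.0, -144.5]
contact_force: [-0.2, -0.0, -0.3]
gripper_width: 0.0686
time_s: 30.8
tcp_pos: [0.4592, -0.0538, 0.0026]
eef_rot: [-71.2, 90.0, 11.2]
contact_force: [-0.3, -0.4, 1.0]
gripper_width: 0.0557
t 30.8 pos [ 0.4592 -0.0538  0.0026] psi 172.33 tilt 0.01 w 0.0557 j [ 17.8  17.  -41.1   0.  -31.9 -25.5] F [-0.3 -0.4  1. ]
  shift [-0.1674 -0.0008  0.0004] turn [0.03 0.   0.01] rows>= 4
```

```bash
python3 -m creep '[{"ax":0,"ay":0,"az":0,"tx":-0.02,"ty":0,"tz":0,"fingers":0.05},{"ax":0,"ay":0,"az":0,"tx":-0.055,"ty":0,"tz":0,"fingers":0.05},{"ax":0,"ay":0,"az":0,"tx":-0.095,"ty":0,"tz":0,"fingers":0.05},{"ax":0,"ay":0,"az":0,"tx":-0.135,"ty":0,"tz":0,"fingers":0.05},{"ax":0,"ay":0,"az":0,"tx":-0.165,"ty":0,"tz":0,"fingers":0.05}]' ;python3 - <<'E'
from m import *
goal([.6312,-.001,.165],169.4)
E
```

```text
time_s: 31.3
tcp_pos: [0.4593, -0.0538, 0.1701]
eef_rot: [-68.9, 89.9, 13.4]
contact_force: [-0.1, 1.0, -0.6]
gripper_width: 0.0559
t 31.3 pos [ 0.4593 -0.0538  0.1701] psi 172.34 tilt 0.11 w 0.0559 j [ 17.8   2.9 -29.9   0.  -57.  -25.5] F [-0.1  1.  -0.6]
  shift [ 0.0054 -0.1633  0.0753] turn [2.94 0.04 0.1 ] rows>= 4
```

```bash
python3 -m creep '[{"ax":2.9,"ay":0,"az":0,"tx":0,"ty":-0.033,"tz":0.015,"fingers":0.05},{"ax":2.9,"ay":0,"az":0,"tx":0,"ty":-0.075,"tz":0.035,"fingers":0.05},{"ax":2.9,"ay":0,"az":0,"tx":0,"ty":-0.115,"tz":0.053,"fingers":0.05},{"ax":2.9,"ay":0,"az":0,"tx":0,"ty":-0.147,"tz":0.068,"fingers":0.05},{"ax":2.9,"ay":0,"az":0,"tx":0,"ty":-0.163,"tz":0.075,"fingers":0.05}]' ;python3 -m creep '[{"ax":0,"ay":0,"az":0,"tx":0,"ty":0,"tz":0,"fingers":0.05},{"ax":0,"ay":0,"az":0,"tx":0.025,"ty":0,"tz":0,"fingers":0.05},{"ax":0,"ay":0,"az":0,"tx":0.037,"ty":0,"tz":0,"fingers":0.05},{"ax":0,"ay":0,"az":0,"tx":0.037,"ty":0,"tz":0,"fingers":0.05},{"ax":0,"ay":0,"az":0,"tx":0.037,"ty":0,"tz":0,"fingers":0.05}]' ;python3 - <<'E'
from m import *
cap('wrist','w25.png')
goal([.6312,-.001,.11],169.4)
E
```

```text
time_s: 31.8
tcp_pos: [0.6328, -0.0005, 0.1665]
eef_rot: [123.9, 89.9, -156.7]
contact_force: [-0.4, -0.4, -1.1]
gripper_width: 0.0554
time_s: 32.3
tcp_pos: [0.6304, -0.0015, 0.1309]
eef_rot: [149.1, 90.0, -131.4]
contact_force: [-0.1, 0.2, -0.7]
gripper_width: 0.0555
t 32.35 pos [ 0.6309 -0.0014  0.1315] psi 169.44 tilt 0.06 w 0.0552 j [ 17.6  20.6 -12.4   0.  -57.  -28.2] F [0.6 0.5 0.5]
  shift [ 0.0215 -0.0002  0.0004] turn [0.04 0.   0.06] rows>= 1
```

View pics/w25.png

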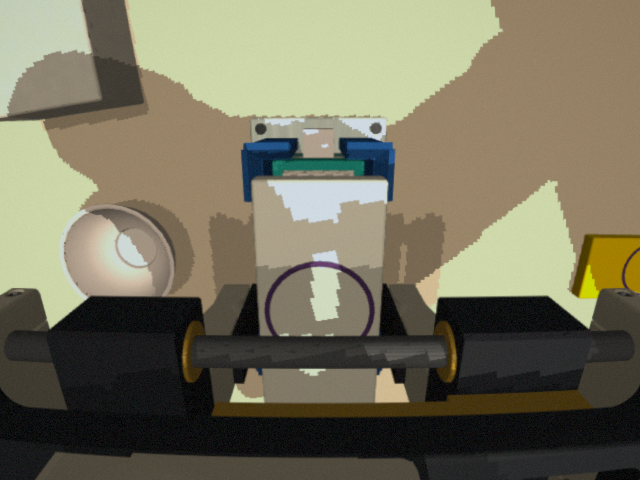

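```bash
python3 - <<'E'
from m import *
d=load('wrist'); T=d['Twc']@np.linalg.inv(np.array(viewer.capture('wrist')['T_tool_cam']))
g=cv2.cvtColor(d['pixels'],cv2.COLOR_BGR2GRAY); print(g[168:190,[262,275,365,380]].T)
for v in (176.5,178,179.5):
  q=on_plane(d,[[265,v],[375,v]],T[2,3]+.0094); print(v,((q-T[:3,3])@T[:3,:3]).round(4)[0])
E
```

```text
[[ 45  39  37  33  41  40  39  55  80  89  92 111 134 146 155 163 165 163
  161 162 161 162]
 [ 98  94  89  81  82  82  81  82  84  91  95 124 178 206 213 216 214 219
  213 214 213 214]
 [ 19  32  30  18  22  30  26  46  72  89  96 131 181 207 215 217 216 216
  214 216 215 216]
 [ 40  39  29  33  33  33  36  52  76  92  93 120 176 207 213 215 216 217
  217 216 215 215]]
176.5 [-0.0094 -0.021  -0.0607]
178 [-0.0094 -0.021  -0.0601]
179.5 [-0.0094 -0.021  -0.0595]
```

```bash
python3 -m creep '[{"ax":0,"ay":0,"az":0,"tx":0.01,"ty":0,"tz":0,"fingers":0.05},{"ax":0,"ay":0,"az":0,"tx":0.022,"ty":0,"tz":0,"fingers":0.05},{"ax":0,"ay":0,"az":0,"tx":0.027,"ty":0,"tz":0,"fingers":0.05},{"ax":0,"ay":0,"az":0,"tx":0.029,"ty":0,"tz":0,"fingers":0.05},{"ax":0,"ay":0,"az":0,"tx":0.029,"ty":0,"tz":0,"fingers":0.05}]';python3 - <<'E'
from m import *
cap('wrist','w26.png')
goal([.6312,-.0014,.064],169.4)
E
```

```text
time_s: 32.9
tcp_pos: [0.6304, -0.0013, 0.101]
eef_rot: [118.8, 89.9, -161.8]
contact_force: [0.9, -0.3, -0.3]
gripper_width: 0.0558
t 32.95 pos [ 0.6307 -0.0013  0.1014] psi 169.44 tilt 0.02 w 0.0558 j [ 17.6  22.3 -14.2   0.  -53.5 -28.2] F [-0.4  0.  -1.6]
  shift [ 0.0374 -0.0005 -0.    ] turn [ 0.04 -0.02 -0.01] rows>= 1
```

View pics/w26.png

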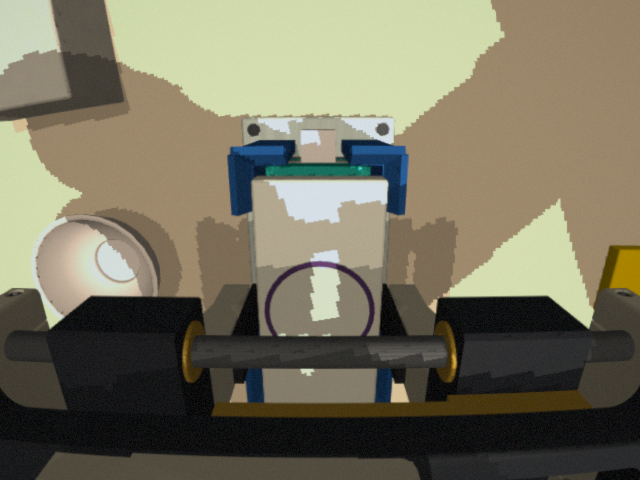

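```bash
python3 -m creep '[{"ax":0,"ay":0,"az":0,"tx":0.01,"ty":-0.0005,"tz":0,"fingers":0.05},{"ax":0,"ay":0,"az":0,"tx":0.02,"ty":-0.0005,"tz":0,"fingers":0.05},{"ax":0,"ay":0,"az":0,"tx":0.028,"ty":-0.0005,"tz":0,"fingers":0.05},{"ax":0,"ay":0,"az":0,"tx":0.033,"ty":-0.0005,"tz":0,"fingers":0.05},{"ax":0,"ay":0,"az":0,"tx":0.034,"ty":-0.0005,"tz":0,"fingers":0.05}]';python3 -m creep '[{"ax":0,"ay":0,"az":0,"tx":0.001,"ty":0,"tz":0,"fingers":0.05},{"ax":0,"ay":0,"az":0,"tx":0.002,"ty":0,"tz":0,"fingers":0.05},{"ax":0,"ay":0,"az":0,"tx":0.002,"ty":0,"tz":0,"fingers":0.05}]'; python3 - <<'E'
from m import *
goal([.6312,-.0014,.0635],169.4)
E
```

```text
time_s: 33.45
tcp_pos: [0.6306, -0.0015, 0.0665]
eef_rot: [115.3, 89.9, -165.3]
contact_force: [0.1, -0.5, -0.7]
gripper_width: 0.0555
time_s: 33.75
tcp_pos: [0.6313, -0.0013, 0.0658]
eef_rot: [-64.3, 90.0, 15.1]
contact_force: [0.3, 0.2, -1.2]
gripper_width: 0.0558
t 33.75 pos [ 0.6313 -0.0013  0.0658] psi 169.43 tilt 0.02 w 0.0558 j [ 17.6  24.5 -16.2   0.  -49.3 -28.1] F [ 0.3  0.2 -1.2]
  shift [ 0.0023  0.0001 -0.0001] turn [0.03 0.01 0.02] rows>= 1
```

```bash
python3 -m creep '[{"ax":0,"ay":0,"az":0,"tx":0.001,"ty":0,"tz":0,"fingers":0.05},{"ax":0,"ay":0,"az":0,"tx":0.002,"ty":0,"tz":0,"fingers":0.05},{"ax":0,"ay":0,"az":0,"tx":0.0022,"ty":0,"tz":0,"fingers":0.05},{"ax":0,"ay":0,"az":0,"tx":0.0022,"ty":0,"tz":0,"fingers":0.05}]'; python3 -m creep '[{"ax":0,"ay":0,"az":0,"tx":0,"ty":0,"tz":0,"fingers":0.06},{"ax":0,"ay":0,"az":0,"tx":0,"ty":0,"tz":0,"fingers":0.066},{"ax":0,"ay":0,"az":0,"tx":0,"ty":0,"tz":0,"fingers":0.074},{"ax":0,"ay":0,"az":0,"tx":0,"ty":0,"tz":0,"fingers":0.074},{"ax":0,"ay":0,"az":0,"tx":0,"ty":0,"tz":0,"fingers":0.074}]';  python3 -m creep '[{"ax":0,"ay":0,"az":0,"tx":-0.02,"ty":0,"tz":0,"fingers":0.08},{"ax":0,"ay":0,"az":0,"tx":-0.06,"ty":0,"tz":0,"fingers":0.085},{"ax":0,"ay":0,"az":0,"tx":-0.10,"ty":0,"tz":0,"fingers":0.085},{"ax":0,"ay":0,"az":0,"tx":-0.14,"ty":0,"tz":0,"fingers":0.085},{"ax":0,"ay":0,"az":0,"tx":-0.16,"ty":0,"tz":0,"fingers":0.085}]'; python3 - <<'E'
from m import *
goal([.6,-.275,.30],180)
cap('wrist','w27.png')
E
```

```text
time_s: 34.15
tcp_pos: [0.6311, -0.0014, 0.0634]
eef_rot: [120.5, 90.0, -160.0]
contact_force: [-0.4, -1.0, -0.7]
gripper_width: 0.0555
time_s: 34.65
tcp_pos: [0.6312, -0.0013, 0.0635]
eef_rot: [-58.9, 90.0, 20.6]
contact_force: [-0.1, 0.7, 0.2]
gripper_width: 0.0734
time_s: 35.15
tcp_pos: [0.6325, -0.0013, 0.2278]
eef_rot: [-73.1, 89.7, 6.4]
contact_force: [0.8, -0.1, -0.7]
gripper_width: 0.0851
t 35.15 pos [ 0.6325 -0.0013  0.2278] psi 169.45 tilt 0.3 w 0.0851 j [ 17.6  16.4  -5.2   0.1 -68.1 -28.1] F [ 0.8 -0.1 -0.7]
  shift [-0.0725 -0.0185 -0.2749] turn [-10.55   0.06   0.29] rows>= 6
```

View pics/w27.png

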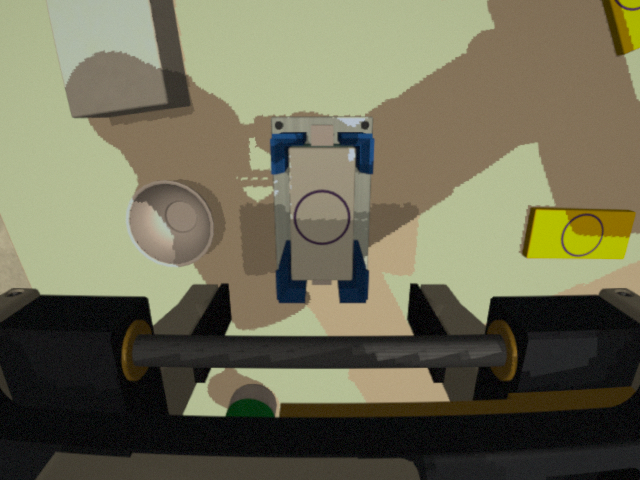

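```bash
python3 - <<'E'
from m import *
d=load('wrist'); P=cloud(d); B=P[155:275,297:345].reshape(-1,3)
A=np.c_[B[:,:2],np.ones(len(B))]; s=np.linalg.lstsq(A,B[:,2],rcond=None)[0]; print('slope',s[:2].round(4),'z',np.median(B[:,2]).round(4))
g=cv2.cvtColor(d['pixels'],cv2.COLOR_BGR2GRAY).astype(int); m=np.zeros((480,640),bool); m[186:248,292:352]=1; m&=g<105
k,l,st,c=cv2.connectedComponentsWithStats(m.astype(np.uint8)); i=1+st[1:,4].argmax(); yy,xx=np.nonzero(l==i); e=cv2.fitEllipse(np.c_[xx,yy].astype(np.float32)); print(e,on_plane(d,[e[0]],.072).round(4))
E
```

```text
slope [-0.0185 -0.0825] z 0.0725
((321.5889892578125, 217.05833435058594), (53.05571746826172, 54.49852752685547), 85.91655731201172) [[ 0.6302 -0.001   0.072 ]]
```

```bash
python3 - <<'E'
from m import *
d=load('wrist'); P=cloud(d)
for v in range(140,290,8): print(v,np.median(P[v:v+4,300:342],axis=(0,1)).round(4))
for u in range(286,360,8): print(u,np.median(P[170:260,u:u+3],axis=(0,1)).round(4))
E
```

```text
140 [ 0.6197 -0.0627  0.0423]
148 [ 0.6206 -0.0583  0.0722]
156 [ 0.6218 -0.0518  0.0726]
164 [ 0.6227 -0.0452  0.0724]
172 [ 0.6242 -0.0386  0.0722]
180 [ 0.6255 -0.0319  0.0722]
188 [ 0.6267 -0.0252  0.0723]
196 [ 0.628  -0.0185  0.0729]
204 [ 0.6292 -0.0116  0.0728]
212 [ 0.6302 -0.0045  0.0728]
220 [0.6318 0.0026 0.0729]
228 [0.6331 0.0097 0.0728]
236 [0.6345 0.0171 0.0727]
244 [0.6358 0.0246 0.0723]
252 [0.6373 0.0321 0.0723]
260 [0.6385 0.0398 0.0724]
268 [0.6402 0.0474 0.0724]
276 [0.6413 0.0555 0.0724]
284 [0.6483 0.0956 0.0008]
286 [0.6681 0.0058 0.0105]
294 [ 0.6526 -0.0076  0.0724]
302 [ 0.6457 -0.0063  0.0725]
310 [ 0.6388 -0.0053  0.0726]
318 [ 0.6319 -0.0039  0.0726]
326 [ 0.6251 -0.0031  0.0727]
334 [ 0.6183 -0.0013  0.0726]
342 [ 0.6114 -0.      0.0725]
350 [0.6046 0.0014 0.0721]
358 [0.5942 0.0194 0.0106]
```

```bash
python3 -m creep '[{"ax":-10.5,"ay":0,"az":0,"tx":-0.05,"ty":-0.01,"tz":-0.09,"fingers":0.087},{"ax":-10.5,"ay":0,"az":0,"tx":-0.09,"ty":-0.018,"tz":-0.275,"fingers":0.087},{"ax":-10.5,"ay":0,"az":0,"tx":-0.09,"ty":-0.018,"tz":-0.275,"fingers":0.087},{"ax":-10.5,"ay":0,"az":0,"tx":-0.09,"ty":-0.018,"tz":-0.275,"fingers":0.087},{"ax":-10.5,"ay":0,"az":0,"tx":-0.09,"ty":-0.018,"tz":-0.275,"fingers":0.087}]'; python3 - <<'E'
from m import *
goal([.6,-.275,.33],180)
E
```

```text
time_s: 35.7
tcp_pos: [0.6028, -0.2375, 0.3027]
eef_rot: [-38.8, 90.0, 51.1]
contact_force: [0.2, -0.1, 0.1]
gripper_width: 0.0869
t 35.7 pos [ 0.6028 -0.2375  0.3027] psi 179.96 tilt 0.01 w 0.0869 j [ -4.3  16.    3.9  -0.  -78.    4.2] F [ 0.2 -0.1  0.1]
  shift [-0.0273  0.0028 -0.0375] turn [-0.04  0.01  0.  ] rows>= 1
```

```bash
python3 -m creep '[{"ax":0,"ay":0,"az":0,"tx":-0.027,"ty":0,"tz":-0.037,"fingers":0.087},{"ax":0,"ay":0,"az":0,"tx":-0.027,"ty":0,"tz":-0.037,"fingers":0.087},{"ax":0,"ay":0,"az":0,"tx":-0.027,"ty":0,"tz":-0.037,"fingers":0.087},{"ax":0,"ay":0,"az":0,"tx":-0.027,"ty":0,"tz":-0.037,"fingers":0.087}]'; python3 - <<'E'
from m import *
goal([.6,-.275,.33],180)
cap('wrist','w28.png')
Q=rep('wrist',(200,100,440,300),.142,.17)
rep('wrist',(200,100,440,300),.005,.03)
if Q is not None: print(cv2.minEnclosingCircle(Q[:,:2].astype(np.float32)))
E
```

```text
time_s: 36.1
tcp_pos: [0.6031, -0.2722, 0.3281]
eef_rot: [61.1, 89.9, 151.0]
contact_force: [-0.3, 1.0, -0.3]
gripper_width: 0.087
t 36.1 pos [ 0.6031 -0.2722  0.3281] psi 179.94 tilt 0.09 w 0.087 j [ -7.5  16.9   8.5  -0.  -81.6   7.4] F [-0.3  1.  -0.3]
  shift [-0.0019  0.0031 -0.0028] turn [-0.06  0.04 -0.08] rows>= 1
wrist (200, 100, 440, 300) n 1743 z [0.1484 0.1502 0.1514] rect [ 0.6013 -0.2452] [0.0446 0.0451] 60.3 mean [ 0.6012 -0.2463  0.1501]
wrist (200, 100, 440, 300) n 5434 z [0.0068 0.0085 0.0191] rect [ 0.5979 -0.243 ] [0.3193 0.1811] 7.7 mean [ 0.5028 -0.2575  0.0095]
((0.6013526320457458, -0.24497589468955994), 0.02306409180164337)
```

View pics/w28.png

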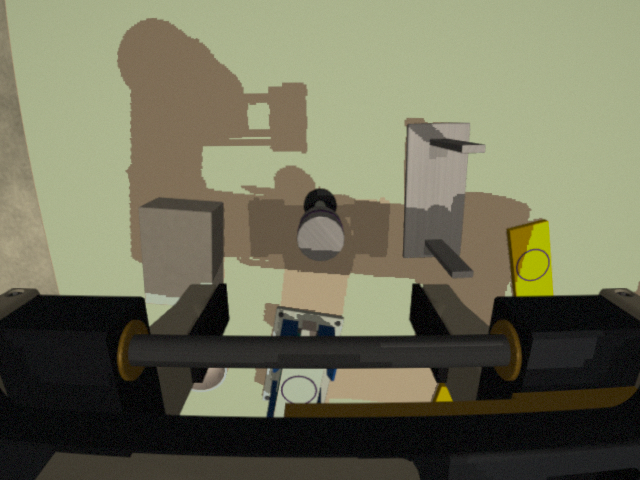

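```bash
python3 -m creep '[{"ax":0,"ay":0,"az":0,"tx":0.03,"ty":0.0015,"tz":0.027,"fingers":0.087},{"ax":0,"ay":0,"az":0,"tx":0.07,"ty":0.0015,"tz":0.027,"fingers":0.087},{"ax":0,"ay":0,"az":0,"tx":0.11,"ty":0.0015,"tz":0.027,"fingers":0.087},{"ax":0,"ay":0,"az":0,"tx":0.13,"ty":0.0015,"tz":0.027,"fingers":0.087},{"ax":0,"ay":0,"az":0,"tx":0.135,"ty":0.0015,"tz":0.027,"fingers":0.087}]'; python3 -m creep '[{"ax":0,"ay":0,"az":0,"tx":0,"ty":0,"tz":0,"fingers":0.087},{"ax":0,"ay":0,"az":0,"tx":0,"ty":0,"tz":0,"fingers":0.087}]'; python3 - <<'E'
from m import *
cap('wrist','w29.png')
Q=rep('wrist',(230,150,410,345),.142,.17)
if Q is not None: print(cv2.minEnclosingCircle(Q[:,:2].astype(np.float32)))
goal([.6013,-.2450,.109],180)
E
```

```text
time_s: 36.65
tcp_pos: [0.6002, -0.2441, 0.1906]
eef_rot: [77.5, 89.7, 167.5]
contact_force: [-0.1, -0.0, 0.6]
gripper_width: 0.087
time_s: 36.85
tcp_pos: [0.6029, -0.2456, 0.1957]
eef_rot: [-110.0, 89.9, -20.1]
contact_force: [0.0, -0.4, 0.3]
gripper_width: 0.0874
wrist (230, 150, 410, 345) n 4432 z [0.1484 0.1503 0.1513] rect [ 0.601 -0.245] [0.045  0.0454] 38.5 mean [ 0.6011 -0.2467  0.1501]
((0.6011090874671936, -0.2446698397397995), 0.023323142901062965)
t 36.9 pos [ 0.6029 -0.2457  0.1959] psi 179.97 tilt 0.15 w 0.0869 j [ -5.   19.4  -5.2   0.  -65.3   5. ] F [-0.4 -0.4  0.7]
  shift [0.0869 0.0018 0.0008] turn [-0.03 -0.04  0.14] rows>= 2
```

View pics/w29.png

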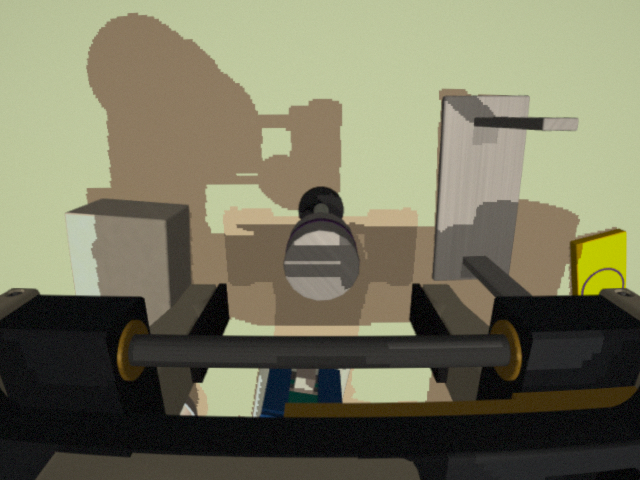

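```bash
python3 -m creep '[{"ax":0,"ay":0,"az":0,"tx":0.012,"ty":0.0015,"tz":0.0008,"fingers":0.087},{"ax":0,"ay":0,"az":0,"tx":0.03,"ty":0.0015,"tz":0.0008,"fingers":0.087},{"ax":0,"ay":0,"az":0,"tx":0.05,"ty":0.0015,"tz":0.0008,"fingers":0.087},{"ax":0,"ay":0,"az":0,"tx":0.068,"ty":0.0015,"tz":0.0008,"fingers":0.087},{"ax":0,"ay":0,"az":0,"tx":0.078,"ty":0.0015,"tz":0.0008,"fingers":0.087}]'; python3 -m creep '[{"ax":0,"ay":0,"az":0,"tx":0.003,"ty":0,"tz":0,"fingers":0.087},{"ax":0,"ay":0,"az":0,"tx":0.003,"ty":0,"tz":0,"fingers":0.087},{"ax":0,"ay":0,"az":0,"tx":0.003,"ty":0,"tz":0,"fingers":0.087}]'; python3 - <<'E'
from m import *
goal([.6012,-.2448,.109],180)
E
```

```text
time_s: 37.4
tcp_pos: [0.5996, -0.2449, 0.1146]
eef_rot: [68.6, 89.9, 158.6]
contact_force: [-0.7, 1.1, -0.8]
gripper_width: 0.0873
time_s: 37.7
tcp_pos: [0.601, -0.2452, 0.1141]
eef_rot: [-104.4, 89.9, -14.4]
contact_force: [0.1, -0.7, 0.0]
gripper_width: 0.0867
t 37.7 pos [ 0.601  -0.2452  0.1141] psi 179.94 tilt 0.09 w 0.0867 j [ -5.   23.1 -11.1   0.  -55.8   4.9] F [ 0.1 -0.7  0. ]
  shift [ 0.0051 -0.0002  0.0004] turn [-0.06 -0.02  0.08] rows>= 1
```

```bash
python3 -m creep '[{"ax":0,"ay":0,"az":0,"tx":0.003,"ty":0,"tz":0,"fingers":0.08},{"ax":0,"ay":0,"az":0,"tx":0.004,"ty":0,"tz":0,"fingers":0.07},{"ax":0,"ay":0,"az":0,"tx":0.004,"ty":0,"tz":0,"fingers":0.06},{"ax":0,"ay":0,"az":0,"tx":0.004,"ty":0,"tz":0,"fingers":0.054},{"ax":0,"ay":0,"az":0,"tx":0.004,"ty":0,"tz":0,"fingers":0.050}]' 10; python3 - <<'E'
from m import *
goal([.6012,-.2448,.109],180)
E
```

```text
time_s: 38.2
tcp_pos: [0.6005, -0.2451, 0.1093]
eef_rot: [-106.4, 90.0, -16.4]
contact_force: [0.7, -0.7, -0.2]
gripper_width: 0.0543
t 38.2 pos [ 0.6005 -0.2451  0.1093] psi 179.93 tilt 0.01 w 0.0543 j [ -5.   23.3 -11.4   0.  -55.3   4.9] F [ 0.7 -0.7 -0.2]
  shift [ 0.0003 -0.0007  0.0003] turn [-0.07 -0.    0.01] rows>= 1
```

```bash
python3 -m creep '[{"ax":0,"ay":0,"az":0,"tx":0,"ty":-0.0007,"tz":0,"fingers":0.048},{"ax":0,"ay":0,"az":0,"tx":0,"ty":-0.0007,"tz":0,"fingers":0.046},{"ax":0,"ay":0,"az":0,"tx":0,"ty":-0.0007,"tz":0,"fingers":0.04},{"ax":0,"ay":0,"az":0,"tx":0,"ty":-0.0007,"tz":0,"fingers":0.04}]' 10; python3 -m creep '[{"ax":0,"ay":0,"az":0,"tx":0,"ty":0,"tz":0,"fingers":0.04},{"ax":0,"ay":0,"az":0,"tx":0,"ty":0,"tz":0,"fingers":0.04},{"ax":0,"ay":0,"az":0,"tx":0,"ty":0,"tz":0,"fingers":0.04},{"ax":0,"ay":0,"az":0,"tx":0,"ty":0,"tz":0,"fingers":0.04}]' 45; python3 - <<'E'
from m import *
goal([.6012,-.2448,.22],180)
E
```

```text
time_s: 38.6
tcp_pos: [0.6014, -0.2451, 0.1093]
eef_rot: [-99.7, 90.0, -9.7]
contact_force: [1.1, -0.3, -0.1]
gripper_width: 0.0458
time_s: 39.0
tcp_pos: [0.6014, -0.245, 0.1093]
eef_rot: [-98.9, 90.0, -8.9]
contact_force: [1.4, 0.4, -1.6]
gripper_width: 0.0453
t 39.0 pos [ 0.6014 -0.245   0.1093] psi 179.94 tilt 0.03 w 0.0453 j [ -5.   23.4 -11.3   0.  -55.3   4.9] F [ 1.4  0.4 -1.6]
  shift [-1.107e-01  1.000e-04  2.000e-04] turn [-0.06 -0.    0.03] rows>= 3
```

```bash
python3 -m creep '[{"ax":0,"ay":0,"az":0,"tx":-0.008,"ty":0,"tz":0,"fingers":0.04},{"ax":0,"ay":0,"az":0,"tx":-0.022,"ty":0,"tz":0,"fingers":0.04},{"ax":0,"ay":0,"az":0,"tx":-0.042,"ty":0,"tz":0,"fingers":0.04},{"ax":0,"ay":0,"az":0,"tx":-0.065,"ty":0,"tz":0,"fingers":0.04},{"ax":0,"ay":0,"az":0,"tx":-0.09,"ty":0,"tz":0,"fingers":0.04}]'; python3 -m creep '[{"ax":0,"ay":0,"az":0,"tx":-0.018,"ty":0,"tz":0,"fingers":0.04},{"ax":0,"ay":0,"az":0,"tx":-0.032,"ty":0,"tz":0,"fingers":0.04},{"ax":0,"ay":0,"az":0,"tx":-0.04,"ty":0,"tz":0,"fingers":0.04},{"ax":0,"ay":0,"az":0,"tx":-0.04,"ty":0,"tz":0,"fingers":0.04}]'; python3 - <<'E'
from m import *
cap('wrist','w30.png')
goal([.6306,-.0012,.24],180)
E
```

```text
time_s: 39.5
tcp_pos: [0.6001, -0.2448, 0.2001]
eef_rot: [73.9, 89.9, 163.8]
contact_force: [1.0, -0.6, -5.8]
gripper_width: 0.0455
time_s: 39.9
tcp_pos: [0.6013, -0.2451, 0.2403]
eef_rot: [-96.7, 89.9, -6.8]
contact_force: [0.2, 0.2, -7.0]
gripper_width: 0.0451
t 39.95 pos [ 0.6009 -0.2449  0.239 ] psi 179.92 tilt 0.02 w 0.0454 j [ -5.   17.7  -1.8  -0.  -70.5   4.9] F [ 0.5 -0.3 -6.3]
  shift [-0.0009 -0.0294  0.2437] turn [-0.08  0.02 -0.01] rows>= 5
```

View pics/w30.png

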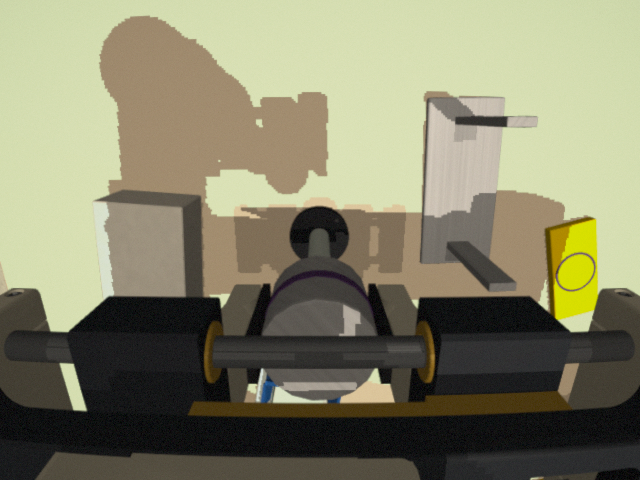

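Weight held vertically (foot at (320,233) under head). Carry it smoothly to the cover.

```bash
python3 -m creep '[{"ax":0,"ay":0,"az":0,"tx":0,"ty":-0.001,"tz":0.01,"fingers":0.04},{"ax":0,"ay":0,"az":0,"tx":0,"ty":-0.004,"tz":0.03,"fingers":0.04},{"ax":0,"ay":0,"az":0,"tx":0,"ty":-0.007,"tz":0.055,"fingers":0.04},{"ax":0,"ay":0,"az":0,"tx":0,"ty":-0.010,"tz":0.085,"fingers":0.04},{"ax":0,"ay":0,"az":0,"tx":0,"ty":-0.014,"tz":0.115,"fingers":0.04}]'; python3 -m creep '[{"ax":0,"ay":0,"az":0,"tx":0,"ty":-0.004,"tz":0.03,"fingers":0.04},{"ax":0,"ay":0,"az":0,"tx":0,"ty":-0.008,"tz":0.06,"fingers":0.04},{"ax":0,"ay":0,"az":0,"tx":0,"ty":-0.011,"tz":0.088,"fingers":0.04},{"ax":0,"ay":0,"az":0,"tx":0,"ty":-0.014,"tz":0.108,"fingers":0.04},{"ax":0,"ay":0,"az":0,"tx":0,"ty":-0.015,"tz":0.12,"fingers":0.04}]'; python3 -m creep '[{"ax":0,"ay":0,"az":0,"tx":0,"ty":0,"tz":0.005,"fingers":0.04},{"ax":0,"ay":0,"az":0,"tx":0,"ty":0,"tz":0.007,"fingers":0.04},{"ax":0,"ay":0,"az":0,"tx":0,"ty":0,"tz":0.007,"fingers":0.04},{"ax":0,"ay":0,"az":0,"tx":0,"ty":0,"tz":0.007,"fingers":0.04}]';python3 - <<'E'
from m import *
cap('wrist','w31.png'); cap('scene','s31.png')
im=load('scene')['pixels'][180:340,220:400]; cv2.imwrite('pics/s31c.png',cv2.resize(im,None,fx=3.5,fy=3.5,interpolation=cv2.INTER_CUBIC))
goal([.6308,-.0012,.20],180)
E
```

```text
time_s: 40.45
tcp_pos: [0.6145, -0.1287, 0.2378]
eef_rot: [84.4, 89.9, 174.3]
contact_force: [1.2, -0.7, -5.8]
gripper_width: 0.0455
time_s: 40.95
tcp_pos: [0.63, -0.008, 0.2379]
eef_rot: [91.9, 89.9, -178.1]
contact_force: [-0.2, 0.7, -5.9]
gripper_width: 0.0453
time_s: 41.35
tcp_pos: [0.6303, -0.0039, 0.2392]
eef_rot: [129.2, 90.0, -140.9]
contact_force: [0.3, 0.7, -6.1]
gripper_width: 0.0459
t 41.45 pos [ 0.6303 -0.0039  0.2392] psi 179.88 tilt 0.0 w 0.0454 j [ 17.4  15.9  -4.2   0.  -69.8 -17.5] F [-0.6 -0.4 -6.5]
  shift [ 0.0392 -0.0005  0.0027] turn [-0.12 -0.   -0.  ] rows>= 1
```

View pics/w31.png

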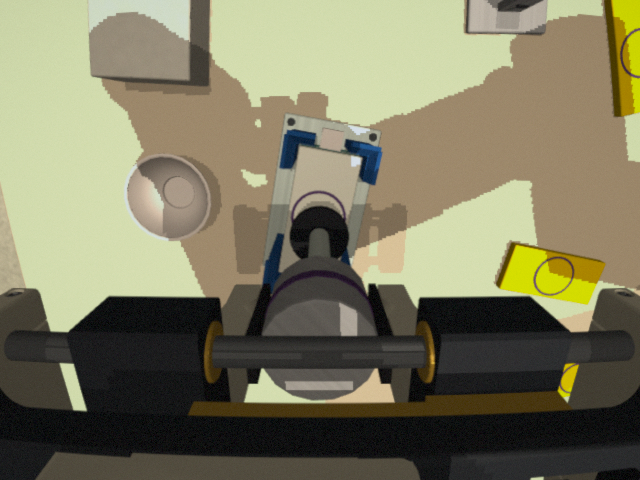

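View pics/s31c.png

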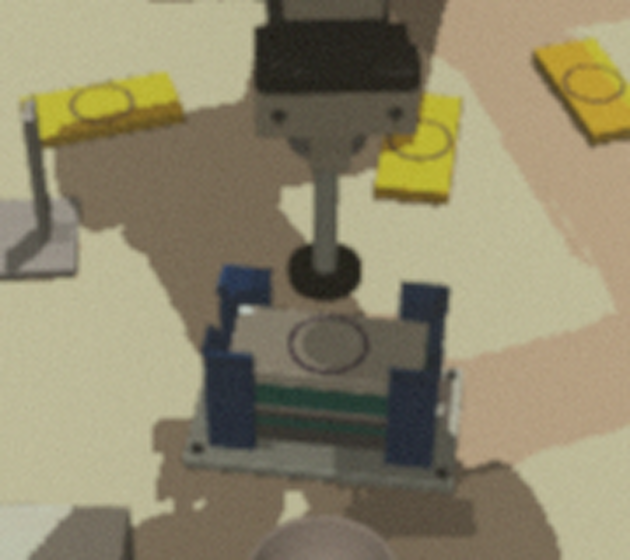

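```bash
python3 -m creep '[{"ax":0,"ay":0,"az":0,"tx":0.006,"ty":-0.0003,"tz":0.002,"fingers":0.04},{"ax":0,"ay":0,"az":0,"tx":0.017,"ty":-0.0003,"tz":0.0025,"fingers":0.04},{"ax":0,"ay":0,"az":0,"tx":0.03,"ty":-0.0003,"tz":0.0025,"fingers":0.04},{"ax":0,"ay":0,"az":0,"tx":0.04,"ty":-0.0003,"tz":0.0025,"fingers":0.04},{"ax":0,"ay":0,"az":0,"tx":0.046,"ty":-0.0003,"tz":0.0025,"fingers":0.04}]';python3 -m creep '[{"ax":0,"ay":0,"az":0,"tx":0.003,"ty":0,"tz":0,"fingers":0.04},{"ax":0,"ay":0,"az":0,"tx":0.005,"ty":0,"tz":0,"fingers":0.04},{"ax":0,"ay":0,"az":0,"tx":0.005,"ty":0,"tz":0,"fingers":0.04},{"ax":0,"ay":0,"az":0,"tx":0.005,"ty":0,"tz":0,"fingers":0.04}]';python3 - <<'E'
from m import *
goal([.6308,-.0012,.182],180)
E
```

```text
time_s: 41.95
tcp_pos: [0.6299, -0.0007, 0.1911]
eef_rot: [101.8, 89.9, -168.2]
contact_force: [-0.1, 0.1, -6.9]
gripper_width: 0.0455
time_s: 42.35
tcp_pos: [0.631, -0.0005, 0.1886]
eef_rot: [-82.9, 90.0, 7.0]
contact_force: [0.3, 0.7, -6.3]
gripper_width: 0.0452
t 42.35 pos [ 6.310e-01 -5.000e-04  1.886e-01] psi 179.94 tilt 0.04 w 0.0452 j [ 17.7  17.9  -8.3   0.  -63.8 -17.7] F [ 0.3  0.7 -6.3]
  shift [ 0.0066  0.0002 -0.0007] turn [-0.06  0.01  0.04] rows>= 1
```

```bash
python3 -m creep '[{"ax":0,"ay":0,"az":0,"tx":0.002,"ty":0,"tz":-0.0005,"fingers":0.04},{"ax":0,"ay":0,"az":0,"tx":0.004,"ty":0,"tz":-0.0005,"fingers":0.04},{"ax":0,"ay":0,"az":0,"tx":0.005,"ty":0,"tz":-0.0005,"fingers":0.04},{"ax":0,"ay":0,"az":0,"tx":0.005,"ty":0,"tz":-0.0005,"fingers":0.04},{"ax":0,"ay":0,"az":0,"tx":0.005,"ty":0,"tz":-0.0005,"fingers":0.04}]';python3 - <<'E'
from m import *
goal([.6308,-.0012,.182],180)
E
```

```text
time_s: 42.85
tcp_pos: [0.6307, -0.0011, 0.1832]
eef_rot: [168.1, 90.0, -102.0]
contact_force: [-0.1, 0.2, -6.4]
gripper_width: 0.0451
t 42.85 pos [ 0.6307 -0.0011  0.1832] psi 179.93 tilt 0.0 w 0.0451 j [ 17.6  18.1  -8.7   0.  -63.2 -17.7] F [-0.1  0.2 -6.4]
  shift [ 0.0012 -0.0001 -0.0001] turn [-0.07 -0.   -0.  ] rows>= 1
```

```bash
python3 -m creep '[{"ax":0,"ay":0,"az":0,"tx":0.0007,"ty":0,"tz":0,"fingers":0.04},{"ax":0,"ay":0,"az":0,"tx":0.0012,"ty":0,"tz":0,"fingers":0.04},{"ax":0,"ay":0,"az":0,"tx":0.0012,"ty":0,"tz":0,"fingers":0.04},{"ax":0,"ay":0,"az":0,"tx":0.0012,"ty":0,"tz":0,"fingers":0.04}]';python3 - <<'E'
from m import *
goal([.6308,-.0012,.182],180)
E
```

```text
time_s: 43.25
tcp_pos: [0.6307, -0.0011, 0.182]
eef_rot: [-165.1, 90.0, -75.2]
contact_force: [-0.9, -0.2, -5.8]
gripper_width: 0.0456
t 43.25 pos [ 0.6307 -0.0011  0.182 ] psi 179.93 tilt 0.0 w 0.0456 j [ 17.6  18.2  -8.8   0.  -63.  -17.7] F [-0.9 -0.2 -5.8]
  shift [-0.     -0.0001 -0.0001] turn [-0.07 -0.    0.  ] rows>= 1
```

Still full weight; creep further.

```bash
python3 -m creep '[{"ax":0,"ay":0,"az":0,"tx":0.0005,"ty":0,"tz":0,"fingers":0.04},{"ax":0,"ay":0,"az":0,"tx":0.0007,"ty":0,"tz":0,"fingers":0.04},{"ax":0,"ay":0,"az":0,"tx":0.0007,"ty":0,"tz":0,"fingers":0.04}]';python3 -m creep '[{"ax":0,"ay":0,"az":0,"tx":0.0005,"ty":0,"tz":0,"fingers":0.04},{"ax":0,"ay":0,"az":0,"tx":0.0005,"ty":0,"tz":0,"fingers":0.04},{"ax":0,"ay":0,"az":0,"tx":0.0005,"ty":0,"tz":0,"fingers":0.04}]'
```

```text
time_s: 43.55
tcp_pos: [0.6307, -0.0011, 0.1813]
eef_rot: [-148.9, 90.0, -59.0]
contact_force: [-0.7, -0.1, -6.5]
gripper_width: 0.0455
time_s: 43.85
tcp_pos: [0.6308, -0.0011, 0.1812]
eef_rot: [-100.3, 90.0, -10.3]
contact_force: [-1.2, 0.6, -1.6]
gripper_width: 0.0456
```

```bash
python3 -m creep '[{"ax":0,"ay":0,"az":0,"tx":0.0002,"ty":0,"tz":0,"fingers":0.04},{"ax":0,"ay":0,"az":0,"tx":0.0002,"ty":0,"tz":0,"fingers":0.04},{"ax":0,"ay":0,"az":0,"tx":0.0002,"ty":0,"tz":0,"fingers":0.04}]' 8; python3 -m creep '[{"ax":0,"ay":0,"az":0,"tx":0,"ty":0,"tz":0,"fingers":0.047},{"ax":0,"ay":0,"az":0,"tx":0,"ty":0,"tz":0,"fingers":0.05},{"ax":0,"ay":0,"az":0,"tx":0,"ty":0,"tz":0,"fingers":0.055},{"ax":0,"ay":0,"az":0,"tx":0,"ty":0,"tz":0,"fingers":0.065},{"ax":0,"ay":0,"az":0,"tx":0,"ty":0,"tz":0,"fingers":0.075}]'; python3 -m creep '[{"ax":0,"ay":0,"az":0,"tx":0,"ty":0,"tz":0,"fingers":0.085},{"ax":0,"ay":0,"az":0,"tx":0,"ty":0,"tz":0,"fingers":0.085},{"ax":0,"ay":0,"az":0,"tx":0,"ty":0,"tz":0,"fingers":0.085}]'; python3 - <<'E'
from m import *
cap('wrist','w32.png')
goal([.6308,-.0012,.32],180)
E
```

```text
time_s: 44.15
tcp_pos: [0.631, -0.0011, 0.1813]
eef_rot: [-92.3, 89.9, -2.4]
contact_force: [-1.4, -0.1, 2.0]
gripper_width: 0.0461
time_s: 44.65
tcp_pos: [0.6308, -0.0011, 0.1805]
eef_rot: [-102.0, 90.0, -12.1]
contact_force: [-0.5, -0.6, 0.9]
gripper_width: 0.0656
time_s: 44.95
tcp_pos: [0.6307, -0.0011, 0.1806]
eef_rot: [142.7, 90.0, -127.4]
contact_force: [0.3, 0.9, 0.8]
gripper_width: 0.0841
t 45.0 pos [ 0.6307 -0.001   0.1806] psi 179.93 tilt 0.01 w 0.0845 j [ 17.6  18.2  -8.9  -0.  -62.8 -17.7] F [0.4 0.4 0.3]
  shift [-1.394e-01 -1.000e-04 -2.000e-04] turn [-0.07  0.    0.01] rows>= 3
```

View pics/w32.png

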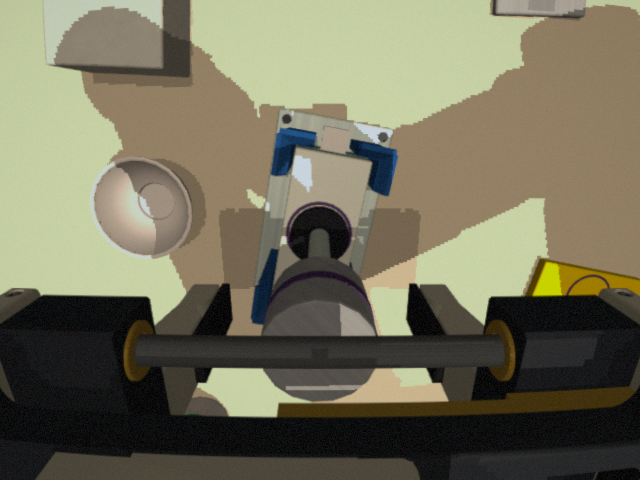

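Weight stands free; retreat straight up, then look.

```bash
python3 -m creep '[{"ax":0,"ay":0,"az":0,"tx":-0.01,"ty":0,"tz":0,"fingers":0.087},{"ax":0,"ay":0,"az":0,"tx":-0.03,"ty":0,"tz":0,"fingers":0.087},{"ax":0,"ay":0,"az":0,"tx":-0.06,"ty":0,"tz":0,"fingers":0.087},{"ax":0,"ay":0,"az":0,"tx":-0.10,"ty":0,"tz":0,"fingers":0.087},{"ax":0,"ay":0,"az":0,"tx":-0.14,"ty":0,"tz":0,"fingers":0.087}]'; python3 -m creep '[{"ax":0,"ay":0,"az":0,"tx":-0.04,"ty":0,"tz":-0.04,"fingers":0.087},{"ax":0,"ay":0,"az":0,"tx":-0.04,"ty":0,"tz":-0.04,"fingers":0.087},{"ax":0,"ay":0,"az":0,"tx":-0.04,"ty":0,"tz":-0.04,"fingers":0.087}]'; python3 - <<'E'
from m import *
cap('wrist','w33.png'); cap('scene','s33.png'); cap('top','top33.png')
im=load('scene')['pixels'][180:340,220:400]; cv2.imwrite('pics/s33c.png',cv2.resize(im,None,fx=3.5,fy=3.5,interpolation=cv2.INTER_CUBIC))
for n,b in (('wrist',(180,60,460,345)),('scene',(280,180,370,330))):
    Q=rep(n,b,.21,.24)
    if Q is not None: print(cv2.minEnclosingCircle(Q[:,:2].astype(np.float32)))
goal([.6308,-.0012,.32],180)
E
```

```text
time_s: 45.5
tcp_pos: [0.6304, -0.0013, 0.3227]
eef_rot: [175.7, 90.0, -94.4]
contact_force: [1.8, -0.0, 0.9]
gripper_width: 0.0871
time_s: 45.8
tcp_pos: [0.631, -0.042, 0.3628]
eef_rot: [-79.8, 89.8, 10.1]
contact_force: [-0.5, 0.9, -0.4]
gripper_width: 0.0873
wrist (180, 60, 460, 345) n 2138 z [0.2165 0.2222 0.2234] rect [ 0.6308 -0.0013] [0.0452 0.0445] 59.1 mean [ 0.6305 -0.0032  0.2217]
((0.6307673454284668, -0.0010927105322480202), 0.0233943909406662)
scene (280, 180, 370, 330) n 361 z [0.2124 0.2211 0.2232] rect [ 0.6345 -0.002 ] [0.0441 0.046 ] 44.9 mean [ 0.6383 -0.0025  0.2199]
((0.6340427994728088, -0.0011001573875546455), 0.024854455143213272)
t 45.95 pos [ 0.6301 -0.0407  0.3594] psi 179.93 tilt 0.11 w 0.087 j [ 14.   13.6   7.9  -0.  -84.4 -14. ] F [ 0.4  0.1 -1.3]
  shift [ 0.0394 -0.0007  0.0395] turn [-0.07  0.01 -0.11] rows>= 2
```

View pics/w33.png

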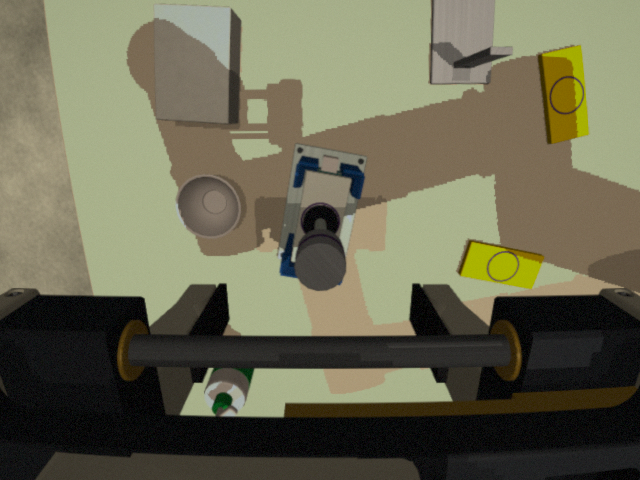

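View pics/s33c.png

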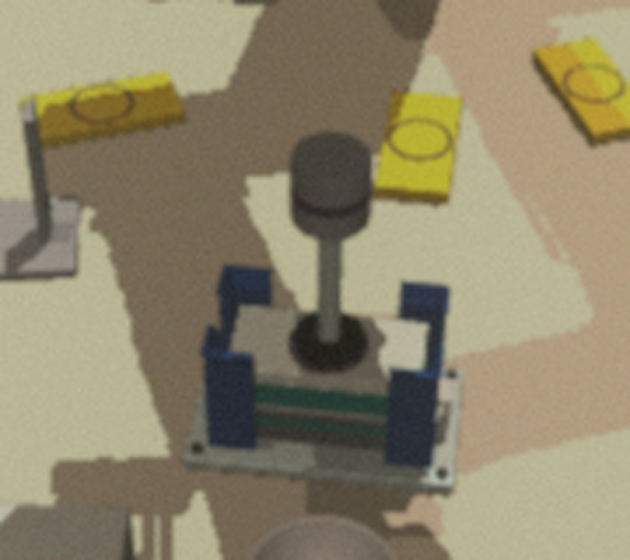

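View pics/top33.png

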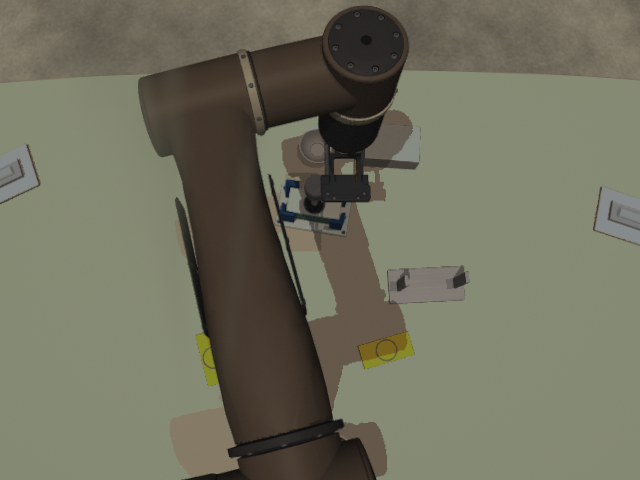

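```bash
python3 - <<'E'
from m import *
for n in ('scene','top'):
    d=load(n); hsv=cv2.cvtColor(d['pixels'],cv2.COLOR_BGR2HSV); m=((hsv[...,0]>75)&(hsv[...,0]<100)&(hsv[...,1]>110)).astype(np.uint8)
    k,l,st,c=cv2.connectedComponentsWithStats(m)
    print(n,[(c[i].round().tolist(),int(st[i,4])) for i in range(1,k) if st[i,4]>25])
E
```

```text
scene [([98.0, 13.0], 70), ([157.0, 14.0], 83), ([216.0, 15.0], 87), ([245.0, 16.0], 106), ([412.0, 16.0], 151), ([441.0, 16.0], 117), ([495.0, 16.0], 126), ([428.0, 38.0], 188)]
top []
```

View pics/s33.png

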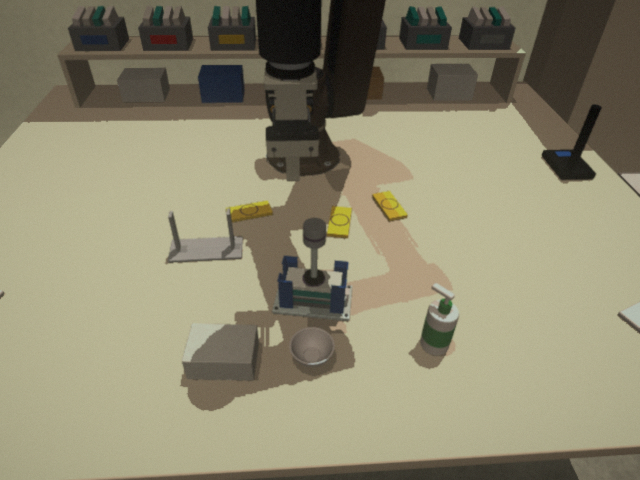

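No frame left lying out; the bystanders are unmoved, the stack is complete and the weight upright. Handing in.

```bash
python3 - <<'E'
from m import *
print(order.close_job())
E
```

```text
the job is handed in; nothing more can be done
None
```

The job is done and was handed in at about 46 s of the 210 s allowed. The hand-in reports no verdict, so what follows rests on my own checks.

I lifted the cassette body off the rack and seated it in the nest. I then stacked the two teal frames that were out, laid the white cover on top, and set the press weight on the middle of the cover. One frame had been knocked about 3 cm while I was working elsewhere, so I measured it again before gripping it.

| Part | Height in the final or last check | Position |
|---|---|---|
| Body | top about 0.040 m measured, 0.042 m expected (the slats sit a little lower) | fitted and level |
| Frames | depth about 0.050 m and 0.059 m | centres within about 1 mm of the nest centre |
| Cover | flat at 0.0725 m (0.072 m expected) | circle centre about (0.630, -0.001) |
| Weight | head top at 0.222 m, as it should be when upright on the cover | head centre about (0.631, -0.001) |

- **Bystanders and decoys:** in the last picture the pump bottle, carton and dish look where they started, and I never moved near the yellow look-alikes. No teal frame was left lying out.
- **Disagreement:** the scene camera put the weight's head about 3 mm further out in x than the wrist camera did. That is well inside the 15 mm tolerance.

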